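# Pack and re-bush the punching jig

### The job

Get the punching jig ready for the next visitor. First pack the gap between the guide block and the end stop: find the thickest packing plate that goes in (try them from the thinnest up) and leave it standing fully down in the gap, with the other plates back in their own slots of the rack. Then press every bronze bush on the table into a bore of the guide block, any bore, until its shoulder sits flush on the block; leave the hammer, the round stamping plate and the pot of punches where they are.

Things in the scene. Friction and masses are not known exactly. Their poses are not given: they have to be found in the camera images.
- plate0_mid (a point): Aluminium packing plate, 8 mm thick (along its y), 60 mm wide (x), 100 mm tall (z), about 130 g, the thinnest; it starts standing upright in its own slot of the rack. The point is its centre, 50 mm above its foot and 50 mm below its top.
- plate1_mid (a point): Aluminium packing plate, 11 mm thick (along its y), 60 mm wide (x), 100 mm tall (z), about 178 g, second thinnest; it starts standing upright in its own slot of the rack. The point is its centre, 50 mm above its foot and 50 mm below its top.
- plate2_mid (a point): Aluminium packing plate, 14 mm thick (along its y), 60 mm wide (x), 100 mm tall (z), about 227 g, second thickest; it starts standing upright in its own slot of the rack. The point is its centre, 50 mm above its foot and 50 mm below its top.
- plate3_mid (a point): Aluminium packing plate, 17 mm thick (along its y), 60 mm wide (x), 100 mm tall (z), about 275 g, the thickest; it starts standing upright in its own slot of the rack. The point is its centre, 50 mm above its foot and 50 mm below its top.
- rack: Wooden rack fixed to the table, 85 mm (x) by 200 mm (y), 45 mm high; origin under its centre; y along its row of four slots, from the thinnest plate's to the thickest's. The slots lie 50 mm apart, are 37 mm deep (floor 8 mm above the table), 66 mm long (x) and 3 mm wider than their plates. A plate standing in it shows 63 mm above the rack.
- slot0 (a point): Floor centre of the rack slot that belongs to the 8 mm plate, 8 mm above the table; axes as the rack's: x along the plate's width, y across its thickness, z up. A plate home in it has its centre 50 mm above this point.
- slot1 (a point): Floor centre of the rack slot that belongs to the 11 mm plate, 8 mm above the table; axes as the rack's: x along the plate's width, y across its thickness, z up. A plate home in it has its centre 50 mm above this point.
- slot2 (a point): Floor centre of the rack slot that belongs to the 14 mm plate, 8 mm above the table; axes as the rack's: x along the plate's width, y across its thickness, z up. A plate home in it has its centre 50 mm above this point.
- slot3 (a point): Floor centre of the rack slot that belongs to the 17 mm plate, 8 mm above the table; axes as the rack's: x along the plate's width, y across its thickness, z up. A plate home in it has its centre 50 mm above this point.
- jig: Punching jig fixed to the table; origin under the bed's centre; y along it from the block across the gap to the end stop, x across, z up. Grey bed 100 mm (x) by 400 mm (y), 15 mm thick; on it a steel guide block 76 mm wide and 272 mm long from y = -167 to 105 mm, top 65 mm above the table, with four bores. A plate down in the gap stands on the bed and shows 50 mm above the block.
- block_face (a point): Foot of the guide block's end face at the gap, mid-width, on the bed's upper surface, 15 mm above the table; axes as the jig's, +y into the gap. The upper edges of the gap on both sides are rounded to 6 mm radius, which leads a plate in.
- stop_face (a point): Foot of the end stop's face, on the other side of the gap, 15 mm above the table; axes as the jig's. The stop is 76 mm wide, 50 mm high above the bed, bolted fast (do not shift it), and stands 9 to 20.5 mm from the block's face: that is the gap to be packed, different every time.
- bore0 (a point): Mouth centre of the bore farthest from the gap, on the block's top, 65 mm above the table; four in line along the jig, 64 mm apart, the last 46 mm from block_face. 47.5 mm across, 50 mm deep. The fit is tight: a bush slides in 8 mm, its shoulder then 10 mm above the block, and needs a slow steady push (10 to 20 N at 10 to 20 mm/s) on its top for the last 10 mm; it stays where pushed.
- bore1 (a point): Mouth centre of the bore second farthest from the gap, on the block's top, 65 mm above the table; four in line along the jig, 64 mm apart, the last 46 mm from block_face. 47.5 mm across, 50 mm deep. The fit is tight: a bush slides in 8 mm, its shoulder then 10 mm above the block, and needs a slow steady push (10 to 20 N at 10 to 20 mm/s) on its top for the last 10 mm; it stays where pushed.
- bore2 (a point): Mouth centre of the bore second nearest to the gap, on the block's top, 65 mm above the table; four in line along the jig, 64 mm apart, the last 46 mm from block_face. 47.5 mm across, 50 mm deep. The fit is tight: a bush slides in 8 mm, its shoulder then 10 mm above the block, and needs a slow steady push (10 to 20 N at 10 to 20 mm/s) on its top for the last 10 mm; it stays where pushed.
- bore3 (a point): Mouth centre of the bore nearest to the gap, on the block's top, 65 mm above the table; four in line along the jig, 64 mm apart, the last 46 mm from block_face. 47.5 mm across, 50 mm deep. The fit is tight: a bush slides in 8 mm, its shoulder then 10 mm above the block, and needs a slow steady push (10 to 20 N at 10 to 20 mm/s) on its top for the last 10 mm; it stays where pushed.
- bush0_mid (a point): One of 2 to 4 identical bronze bushes standing on the table, shank down (absent: None). 28 mm high: shank 46 mm across, 18 mm long (lowest 4 mm a lead 43 mm across), under a round head (shoulder) 58 mm across, 10 mm high; 18 mm hole; 350 g. The point is on its axis, 14 mm above its foot, z up towards the head; fully home it lies 4 mm below the bore's mouth.
- bush1_mid (a point): One of 2 to 4 identical bronze bushes standing on the table, shank down (absent: None). 28 mm high: shank 46 mm across, 18 mm long (lowest 4 mm a lead 43 mm across), under a round head (shoulder) 58 mm across, 10 mm high; 18 mm hole; 350 g. The point is on its axis, 14 mm above its foot, z up towards the head; fully home it lies 4 mm below the bore's mouth.
- bush2_mid (a point): One of 2 to 4 identical bronze bushes standing on the table, shank down (absent: None). 28 mm high: shank 46 mm across, 18 mm long (lowest 4 mm a lead 43 mm across), under a round head (shoulder) 58 mm across, 10 mm high; 18 mm hole; 350 g. The point is on its axis, 14 mm above its foot, z up towards the head; fully home it lies 4 mm below the bore's mouth.
- bush3_mid (a point): One of 2 to 4 identical bronze bushes standing on the table, shank down (absent: None). 28 mm high: shank 46 mm across, 18 mm long (lowest 4 mm a lead 43 mm across), under a round head (shoulder) 58 mm across, 10 mm high; 18 mm hole; 350 g. The point is on its axis, 14 mm above its foot, z up towards the head; fully home it lies 4 mm below the bore's mouth.
- hammer: Hammer with a 280 mm wooden handle lying on the table; not part of the job. Origin on its underside.
- stake: Round dark steel stamping plate, 140 mm across, 22 mm high, lying on the table; not part of the job. Origin at the centre of its underside.
- pot: Steel pot, 72 mm across and 85 mm high, with punches standing in it, 150 mm high in all; not part of the job. Origin at the centre of its underside.
Things that resemble listed ones, but are neither listed nor needed, are in the scene too. Leave any orange look-alike of the part that bears plate3_mid alone. Leave any red look-alike of the part that bears bush3_mid alone.

How it is judged:
By the outcome, as a careful person would: the job done as asked, in the order asked, and still so for the second after the job is handed in, with the robot touching nothing.
Of bush0, bush1, bush2, bush3 only 2 to 4 are there at a start; the rules pass over those that are not, and their reading is None.
At some moment in a run one of bush0, bush1, bush2, bush3 may be knocked a few centimetres aside while the robot is not near it.
It also fails if it takes over 210 s, if anything falls off the work surface, if the arm or the gripper's body presses on something with over 40 N, if the wrist force passes 120 N, or if a joint passes its speed limit or range.

### The arm

A 6-joint arm with a two-finger parallel gripper is mounted at the origin on the work surface. World frame = base frame: x ahead of the robot, y to its left, z up, the work surface at z = 0. Lengths are in m, angles in rad, forces in N, time in s.
With the tool pointing down it reaches from about 0.275 to 0.825 m from the base axis. Payload 5.2 kg.
Tool frame: the origin (TCP) lies at the very end of the fingers, on their centre line; the grasp point (between the pads) lies 19 mm behind it; z points along the fingers, y is the direction in which the jaws open and shut (so a half turn about z gives the same grasp; the last joint's range is limited). The gripper opens to 93 mm and grips with 3 to 60 N. Pads are 15 mm wide; open, the fingers measure 128 mm over their backs; the gripper's body (75 mm by 188 mm) begins 65 mm behind the grasp point.
Start: joints at [-1.488, 0.259, 1.535, -0, 1.348, -0.203], TCP at [0.155, -0.528, 0.219] pointing down, gripper open.
Joint ranges: [-3.14, 3.14], [-0.91, 2.08], [0.19, 2.58], [-1.22, 4.36], [0.22, 2.71], [-3.12, 3.12]. Speed limits (rad/s): [2.57, 2.57, 3.14, 3.14, 3.14, 3.14].

### API

Orientations are given as a rotation vector (axis times angle).
In Python, from workcell import * gives the robot as it stands.
- The arm moves only by the tool servo_tool, never from a script. Its arguments are lists of equal length, an entry for each row: "dp": the shift along the tool's x, y, z in cm, a list of three; "rot": the turn, a rotation vector about the tool's x, y, z in rad, a list of three. A call has 1 to 8 rows; each row shifts and turns the commanded pose from where the row before left it, along the tool's axes as they then stand; what a row does not reach is not made up. A row lasts 1/8 s, in which the tool goes at most 62.5 mm and 10.7 degrees, less where a joint would pass 70% of its speed; a pose out of reach is approached as far as the arm can. A call with a gripper value outside its range is refused whole. "gripper" is the finger opening in cm, from 0 to 9.3, set as the call begins (left out, the last holds). The fingers move at their own pace and stop on an object; the grip force is fixed at half the most. Time passes only in rows, so rows that do not move let the fingers close. It gives the time, the measured TCP pose, the force and the opening at its end, in the units of the state.
- sense(): the state, without advancing time (a new reading comes with each control period).
- snapshot(name): name is "scene" or "top" or "wrist"; returns a dict with "img" (384x512x3 uint8, red, green, blue), "fovy" (degrees; the focal length in pixels is half the picture's height over the tangent of half this angle, whatever the lens; pixels are square), "cx", "cy" (the principal point, pixels), "rvec" (rotation vector, rad) and "tvec" (3), from world to camera coordinates, as OpenCV has them. Camera axes: x right, y down, z forward; pixel columns grow to the right and rows downward; lengths in m; the calibration is good to about 2 mm. A picture is of the moment at which its call begins. There is no depth.
- finish_job(): hands the job in, once; it reports no verdict.
The state is a dict: "t": time; "q": joint angles; "dq": joint speeds; "joint_torque": joint torques, N m; "tcp_pos": TCP position; "orientation": TCP orientation; "contact_force": force on the tool from outside, world axes, zero at the start; "wrist_torque": the same for the moment, N m; "grip_width": opening from 0.0 (shut) to 1.0 (fully open).
Only numpy, scipy, OpenCV 4.12 (cv2) and the standard library are available. Lean on these libraries where they do the work, as an engineer would, in place of code of your own. Each camera call takes 0.05 s, during which the arm holds its last target.

## Working session

There is one attempt and no reset: what is moved stays moved. The work goes in short steps, Python scripts to look and compute and a tool call to move; the robot and the scene stay as the last step left them, time stands still between calls to the robot, and variables do not carry over. Pictures are saved under pics/ and viewed, and the job is handed in when it is done.

Besides the shell and the picture viewer there is one more tool, called after "Call:" by a JSON object that holds its "method" and its "body", one argument or row to a line. servo_tool: Moves the arm, as the interface text tells. Its arguments: {"type":"object","properties":{"dp":{"type":"array","items":{"type":"array","items":{"type":"number"}}},"rot":{"type":"array","items":{"type":"array","items":{"type":"number"}}},"gripper":{"type":"number"}},"required":["dp","rot"]}

```bash
ls; mkdir -p pics
python3 - <<'E'
from workcell import *
import cv2
print(sense())
for n in("scene","top","wrist"):
    s=snapshot(n); cv2.imwrite(f"pics/{n}0.png",cv2.cvtColor(s["img"],cv2.COLOR_RGB2BGR)); print(n,s["fovy"],s["cx"],s["cy"],s["rvec"],s["tvec"])
E
```

```text
pics
{'t': 0.0, 'q': array([-1.48780313e+00,  2.59353741e-01,  1.53604248e+00, -1.00396765e-05,
        1.34804431e+00, -2.02766225e-01]), 'dq': array([-1.08108809e-03, -1.65248067e-03,  6.90532195e-05, -6.32932764e-04,
       -3.92302506e-04, -8.27395544e-04]), 'joint_torque': array([ 4.06754116e-04, -4.37307572e+01, -2.84003735e+01,  7.17426161e-02,
        4.13781800e-02, -1.38303926e-04]), 'tcp_pos': array([ 0.15502803, -0.52713029,  0.21782825]), 'orientation': array([-3.10775312e+00, -4.47084880e-01, -1.58282112e-04]), 'contact_force': array([-0.82906496, -0.06135768,  0.0427504 ]), 'wrist_torque': array([ 0.03461051, -0.03958504,  0.07856653]), 'grip_width': 1.001084992487194}
scene 55.67937682629868 255.50030769554652 193.75895735836804 [ 2.28500081  0.57429247 -0.25273792] [-0.44662747 -0.11099863  1.42246023]
top 43.48621773003528 251.9021833287629 204.10667965174804 [ 2.14271474 -2.19904891  0.07591668] [0.04160169 0.53561886 1.28515343]
wrist 69.89533415489187 253.7467771923874 190.5435773128905 [-2.35484273  1.76251819  0.21729934] [-0.54815327 -0.02829751  0.38982263]
```

```bash
cat > h.py <<'E'
import numpy as np, cv2
from workcell import *
def cam(s):
    f=s["img"].shape[0]/2/np.tan(np.radians(s["fovy"])/2)
    K=np.array([[f,0,s["cx"]],[0,f,s["cy"]],[0,0,1]]); R=cv2.Rodrigues(np.array(s["rvec"],float))[0]; return K,R,np.array(s["tvec"],float)
def p2w(c,u,v,z):
    K,R,t=c; d=R.T@np.linalg.inv(K)@np.array([u,v,1.]); o=-R.T@t; return o+d*(z-o[2])/d[2]
def w2p(c,P):
    K,R,t=c; q=(np.atleast_2d(P)@R.T+t)@K.T; return q[:,:2]/q[:,2:]
def save(s,name,box=None,k=1):
    im=cv2.cvtColor(s["img"],cv2.COLOR_RGB2BGR)
    if box: x0,y0,x1,y1=box; im=im[y0:y1,x0:x1]
    im=cv2.resize(im,None,fx=k,fy=k,interpolation=cv2.INTER_CUBIC); cv2.imwrite("pics/"+name,im)
def ell(s,c,lo,hi,z,amin=60):
    hsv=cv2.cvtColor(s["img"],cv2.COLOR_RGB2HSV); m=cv2.inRange(hsv,lo,hi)
    n,l,st,ce=cv2.connectedComponentsWithStats(m)
    out=[]
    for i in range(1,n):
        if st[i,4]>amin: out.append((st[i].tolist(),p2w(c,*(st[i,:2]+(st[i,2:4]-1)/2),z).round(4).tolist()))
    return out
E
python3 - <<'E'
from h import *
s=snapshot("top"); c=cam(s); print(c[0][0,0], -c[1].T@c[2])
for r in ell(s,c,(15,90,60),(30,255,255),0.028): print(r)
print(w2p(c,[[.5,0,0],[.6,0,0],[.5,.1,0]]))
save(s,"t1.png",(100,180,230,260),6); save(s,"t2.png",(225,140,390,215),4.8)
s=snapshot("scene"); save(s,"s1.png",(220,100,320,310),2.8)
E
```

```text
481.4200254291114 [0.42566207 0.00982714 1.32625519]
([488, 151, 24, 33, 378], [0.6189, -0.6438, 0.028])
([190, 201, 11, 30, 82], [0.5093, 0.1824, 0.028])
([171, 210, 14, 26, 105], [0.4915, 0.2301, 0.028])
([133, 213, 21, 33, 112], [0.4764, 0.3238, 0.028])
([412, 220, 22, 21, 333], [0.4543, -0.4276, 0.028])
([155, 227, 18, 14, 63], [0.4628, 0.2683, 0.028])
([290, 226, 22, 21, 311], [0.4466, -0.1008, 0.028])
([241, 229, 21, 21, 304], [0.442, 0.0324, 0.028])
([345, 229, 22, 21, 323], [0.4348, -0.2477, 0.028])
([0, 270, 46, 54, 1355], [0.3037, 0.6494, 0.028])
([132, 283, 93, 20, 763], [0.3044, 0.231, 0.028])
[[262.40631111 217.73406013]
 [261.42899497 181.75436765]
 [226.18444627 218.68089643]]
```

```bash
cat >> h.py <<'E'
from scipy.spatial.transform import Rotation as Rn
def tool(): 
    s=sense(); return Rn.from_rotvec(s["orientation"]).as_matrix(), np.array(s["tcp_pos"])
def go(target,yaw=None,ws=None):
    """target world pos; yaw = world angle of tool y axis (mod pi). prints shift in tool axes(cm) & z-turn needed"""
    R,p=tool(); d=R.T@(np.array(target)-p)*100
    print("p",p.round(4),"dp tool cm",d.round(2),"len",np.linalg.norm(d).round(2))
    print("yaw_y now",np.degrees(np.arctan2(R[1,1],R[0,1])).round(2),"tilt z",R[:,2].round(4))
    if yaw is not None:
        # desired R with z down
        best=None
        for a in (yaw,yaw+np.pi):
            y=np.array([np.cos(a),np.sin(a),0]); z=np.array([0,0,-1.]); x=np.cross(y,z)
            Rd=np.stack([x,y,z],1); rv=Rn.from_matrix(R.T@Rd).as_rotvec()
            print(" rotvec tool",rv.round(4),"|.|deg",np.degrees(np.linalg.norm(rv)).round(1))
            d2=Rd.T@(np.array(target)-p)*100; print("   dp if turned first",d2.round(2))
E
python3 - <<'E'
from h import *
s=snapshot("wrist");c=cam(s);R,p=tool()
print("tool R",R.round(3))
print("cam in tool: R",(R.T@c[1].T).round(3),"pos",(R.T@(-c[1].T@c[2]-p)).round(4))
s=snapshot("top"); c=cam(s)
# rack top corners (z=.045)
for (u,v) in [(562,117),(605,299),(172,408),(130,225)]: print(p2w(c,100+u/6,180+v/6,.045).round(4))
print("plate tops")
for (u,v) in [(485,142),(503,140),(535,278),(517,282),(365,172),(392,172),(420,308),(395,312),(135,232),(172,230),(200,366),(165,372)]: print(p2w(c,100+u/6,180+v/6,.108).round(4))
print("bores")
for (u,v) in [(291,187),(406,171),(521,155),(637,139)]: print(p2w(c,225+u/4.8,140+v/4.8,.065).round(4))
print("faces block top edge, stop")
for (u,v) in [(218,128),(237,266),(203,128),(220,268)]: print(p2w(c,225+u/4.8,140+v/4.8,.065).round(4))
E
```

```text
tool R [[ 0.959  0.282 -0.   ]
 [ 0.282 -0.959  0.001]
 [ 0.    -0.001 -1.   ]]
cam in tool: R [[-0.    -0.971 -0.24 ]
 [ 1.    -0.    -0.001]
 [ 0.001 -0.24   0.971]] pos [ 0.0657 -0.0007 -0.1659]
[0.5512 0.183  0.045 ]
[0.4695 0.1651 0.045 ]
[0.4262 0.3583 0.045 ]
[0.508  0.3768 0.045 ]
plate tops
[0.5352 0.2074 0.108 ]
[0.5359 0.1997 0.108 ]
[0.477 0.187 0.108]
[0.4755 0.1946 0.108 ]
[0.5238 0.2586 0.108 ]
[0.5235 0.2471 0.108 ]
[0.4656 0.2358 0.108 ]
[0.4642 0.2464 0.108 ]
[0.5009 0.3566 0.108 ]
[0.5013 0.3409 0.108 ]
[0.4435 0.3292 0.108 ]
[0.4414 0.3441 0.108 ]
bores
[ 0.5971 -0.0635  0.065 ]
[ 0.6043 -0.1269  0.065 ]
[ 0.6114 -0.1903  0.065 ]
[ 0.6185 -0.2541  0.065 ]
faces block top edge, stop
[ 0.631  -0.0244  0.065 ]
[ 0.5543 -0.0326  0.065 ]
[ 0.6312 -0.0161  0.065 ]
[ 0.5535 -0.0232  0.065 ]
```

Run:
```python
from h import *
go([.58,-.012,.22],np.radians(103.2))
```

```text
p [ 0.1551 -0.5276  0.2185] dp tool cm [ 55.31 -37.48  -0.14] len 66.81
yaw_y now -73.62 tilt z [-1.e-04  4.e-04 -1.e+00]
 rotvec tool [ 0.0000e+00 -6.0000e-04 -3.0861e+00] |.|deg 176.8
   dp if turned first [-53.14  40.49  -0.15]
 rotvec tool [-0.0004 -0.      0.0555] |.|deg 3.2
   dp if turned first [ 53.14 -40.49  -0.15]
```

Call:
{"method": "servo_tool", "body": {
  "dp": [
    [0,0,0],
    [4.43,-3.37,0],
    [4.43,-3.37,0],
    [4.43,-3.37,0],
    [4.43,-3.37,0],
    [4.43,-3.37,0],
    [4.43,-3.37,0],
    [4.43,-3.37,0]
  ],
  "rot": [
    [0,0,0.0555],
    [0,0,0],
    [0,0,0],
    [0,0,0],
    [0,0,0],
    [0,0,0],
    [0,0,0],
    [0,0,0]
  ]
}}

```text
t: 1.35
tcp_pos: [0.4041, -0.2258, 0.2189]
orientation: [3.12, 0.36, 0.001]
contact_force: [1.0, 0.1, -0.2]
grip_width: 1.0
```

Call:
{"method": "servo_tool", "body": {
  "dp": [
    [4.43,-3.37,0],
    [4.43,-3.37,0],
    [4.43,-3.37,0],
    [4.43,-3.37,0],
    [4.43,-3.37,0],
    [0,0,0]
  ],
  "rot": [
    [0,0,0],
    [0,0,0],
    [0,0,0],
    [0,0,0],
    [0,0,0],
    [0,0,0]
  ]
}}

```text
t: 2.1
tcp_pos: [0.5818, -0.0094, 0.2181]
orientation: [-3.119, -0.368, -0.0]
contact_force: [0.2, -1.2, -0.3]
grip_width: 0.998
```

Run:
```python
from h import *
print(sense()["t"]); s=snapshot("wrist"); save(s,"w1.png",None,1.5); go([.5059,.1972,.14],np.radians(103.2))
import pickle; pickle.dump(s,open("w1.pkl","wb"))
```

```text
2.1
p [ 0.5807 -0.0111  0.2181] dp tool cm [ -2.45 -21.99   7.81] len 23.47
yaw_y now -76.61 tilt z [-9.e-04  0.e+00 -1.e+00]
 rotvec tool [-1.4000e-03 -4.0000e-04 -3.1383e+00] |.|deg 179.8
   dp if turned first [ 2.53 21.99  7.81]
 rotvec tool [-0.0002  0.0009  0.0033] |.|deg 0.2
   dp if turned first [ -2.53 -21.99   7.81]
```

Run:
```python
from h import *
import pickle; s=pickle.load(open("w1.pkl","rb")); save(s,"w1z.png",(185,110,405,235),3.5)
c=cam(s)
b0=np.array([.6185,-.2541,.065]);b3=np.array([.5971,-.0635,.065]);y=(b3-b0)/np.linalg.norm(b3-b0);x=np.array([y[1],-y[0],0])
f=b3+.046*y
for g in (0,.012,.020): 
  print(g,[((w2p(c,f+g*y+dx*x)[0]-[185,110])*3.5).round(0).tolist() for dx in(-.038,.038)])
print([((w2p(c,b3-i*.064*y)[0]-[185,110])*3.5).round(0).tolist() for i in range(4)])
```

```text
0 [[261.0, 329.0], [290.0, 108.0]]
0.012 [[226.0, 325.0], [254.0, 103.0]]
0.02 [[203.0, 322.0], [229.0, 100.0]]
[[410.0, 238.0], [596.0, 260.0], [780.0, 283.0], [962.0, 305.0]]
```

Call:
{"method": "servo_tool", "body": {
  "dp": [
    [-0.64,-5.5,1],
    [-0.64,-5.5,2],
    [-0.64,-5.5,2],
    [-0.64,-5.5,2],
    [0,0,0.8],
    [0,0,0]
  ],
  "rot": [
    [0,0,0.0033],
    [0,0,0],
    [0,0,0],
    [0,0,0],
    [0,0,0],
    [0,0,0]
  ],
  "gripper": 4.0
}}

```text
t: 2.9
tcp_pos: [0.5054, 0.1947, 0.1404]
orientation: [3.121, 0.355, -0.001]
contact_force: [0.0, 0.0, 1.3]
grip_width: 0.443
```

Run:
```python
from h import *
s=snapshot("wrist"); save(s,"w2.png",None,1.5); go([.5059,.1972,.073],np.radians(103.2))
s=snapshot("top"); save(s,"t3.png",(100,180,230,260),6)
```

```text
p [0.5062 0.1944 0.141 ] dp tool cm [ 0.03 -0.29  6.8 ] len 6.8
yaw_y now -77.07 tilt z [ 4.e-04 -6.e-04 -1.e+00]
 rotvec tool [-4.0000e-04 -1.1000e-03  3.1369e+00] |.|deg 179.7
   dp if turned first [-0.04  0.28  6.8 ]
 rotvec tool [ 0.0007 -0.0002 -0.0047] |.|deg 0.3
   dp if turned first [ 0.04 -0.28  6.8 ]
```

Run:
```python
from h import *
s=snapshot("wrist"); save(s,"w2z.png",(160,140,300,260),5); c=cam(s); R,p=tool()
for u,v in [(362,250),(378,250),(362,363),(378,363)]:
    P=p2w(c,u/1.5,v/1.5,.108); print(P.round(4),(R.T@(P-p)*100).round(2))
```

```text
[0.538  0.2116 0.108 ] [ 3.42 -0.99  3.34]
[0.5398 0.204  0.108 ] [ 3.42 -0.21  3.35]
[0.4799 0.199  0.108 ] [-2.53 -1.06  3.34]
[0.4817 0.1908 0.108 ] [-2.53 -0.22  3.34]
```

Call:
{"method": "servo_tool", "body": {
  "dp": [
    [0.25,-0.55,0],
    [0,0,2.4],
    [0,0,2.4],
    [0,0,2.0],
    [0,0,0]
  ],
  "rot": [
    [0,0,-0.003],
    [0,0,0],
    [0,0,0],
    [0,0,0],
    [0,0,0]
  ]
}}

```text
t: 3.68
tcp_pos: [0.5062, 0.2013, 0.0715]
orientation: [3.121, 0.359, -0.005]
contact_force: [0.7, -0.5, -0.2]
grip_width: 0.432
```

Call:
{"method": "servo_tool", "body": {
  "dp": [
    [0,0,0],
    [0,0,0],
    [0,0,0],
    [0,0,0]
  ],
  "rot": [
    [0,0,0],
    [0,0,0],
    [0,0,0],
    [0,0,0]
  ],
  "gripper": 0
}}

```text
t: 4.18
tcp_pos: [0.5072, 0.2019, 0.0732]
orientation: [-3.121, -0.361, -0.001]
contact_force: [-0.5, -0.3, 2.0]
grip_width: 0.084
```

Run:
```python
from h import *
s=snapshot("wrist"); save(s,"w3z.png",(160,140,350,260),4); x=sense();print(x["t"],x["contact_force"],x["wrist_torque"],x["grip_width"]*93); go([.5059,.1972,.073],np.radians(103.2))
```

```text
4.225 [-0.71939612 -0.37438778  2.74150868] [ 0.01073256  0.08100907 -0.03336367] 8.117079509891887
p [0.5072 0.2019 0.0732] dp tool cm [-0.24  0.43  0.02] len 0.49
yaw_y now -76.82 tilt z [ 9.e-04  2.e-04 -1.e+00]
 rotvec tool [-1.4000e-03 -1.0000e-04  3.1413e+00] |.|deg 180.0
   dp if turned first [ 0.24 -0.43  0.02]
 rotvec tool [ 0.     -0.0009 -0.0003] |.|deg 0.1
   dp if turned first [-0.24  0.43  0.02]
```

Run:
```python
from h import *
import pickle; s=pickle.load(open("w1.pkl","rb")); c=cam(s)
W=lambda u,v,z:p2w(c,185+u/3.5,110+v/3.5,z)
a=[W(279,100,.06),W(256,322,.06)]; b=[W(238,93,.06),W(213.5,312,.06)]
print(a,b)
B=[W(403,231,.065),W(588,254.5,.065)]; print(B, np.linalg.norm(B[0]-B[1]))
d=a[0]-a[1]; print("x-dir angle",np.degrees(np.arctan2(d[1],d[0])), np.linalg.norm(d))
d=b[0]-b[1]; print("x-dir angle",np.degrees(np.arctan2(d[1],d[0])), np.linalg.norm(d))
y=np.array([-.1116,.9938,0]); print("gap",(b[0]-a[0])@y,(b[1]-a[1])@y); m=(a[0]+a[1]+b[0]+b[1])/4; print("gap mid",m)
print("bore3+46", B[0]+.046*y)
go(m,np.radians(96.4))
```

```text
[array([ 0.63101349, -0.00966088,  0.06      ]), array([ 0.55477809, -0.02034726,  0.06      ])] [array([0.63006898, 0.00409274, 0.06      ]), array([ 0.55485172, -0.0050264 ,  0.06      ])]
[array([ 0.59877315, -0.06060514,  0.065     ]), array([ 0.60557451, -0.12382065,  0.065     ])] 0.06358033901957948
x-dir angle 7.979501246998004 0.07698073621667612
x-dir angle 6.912649073987196 0.0757680349544168
gap 0.013773753870783076 0.015217649206558586
gap mid [ 0.59267807 -0.00773545  0.06      ]
bore3+46 [ 0.59363955 -0.01489034  0.065     ]
p [0.5072 0.2019 0.0732] dp tool cm [ 3.54 22.36  1.32] len 22.68
yaw_y now -76.82 tilt z [ 9.e-04  2.e-04 -1.e+00]
 rotvec tool [ 1.4000e-03 -0.0000e+00 -3.0232e+00] |.|deg 173.2
   dp if turned first [ -6.16 -21.79   1.32]
 rotvec tool [-0.     -0.0009  0.1184] |.|deg 6.8
   dp if turned first [ 6.16 21.79  1.32]
```

Call:
{"method": "servo_tool", "body": {
  "dp": [
    [0,0,-2.0],
    [0,0,-3.0],
    [0,0,-2.8],
    [1.24,4.34,0],
    [1.24,4.34,0],
    [1.24,4.34,0],
    [1.24,4.34,0],
    [1.24,4.34,0]
  ],
  "rot": [
    [0,0,0],
    [0,0,0],
    [0,0,0.1184],
    [0,0,0],
    [0,0,0],
    [0,0,0],
    [0,0,0],
    [0,0,0]
  ]
}}

```text
t: 5.22
tcp_pos: [0.5928, -0.0082, 0.1504]
orientation: [-3.136, -0.175, 0.001]
contact_force: [0.4, 1.1, -1.2]
grip_width: 0.087
```

Call:
{"method": "servo_tool", "body": {
  "dp": [
    [0,0,0],
    [0,0,0]
  ],
  "rot": [
    [0,0,0],
    [0,0,0]
  ]
}}

```text
t: 5.48
tcp_pos: [0.5921, -0.0066, 0.1501]
orientation: [-3.136, -0.174, 0.002]
contact_force: [0.3, -0.2, -2.3]
grip_width: 0.084
```

Run:
```python
from h import *
s=snapshot("wrist"); save(s,"w4.png",None,1.5); x=sense();print(x["t"],x["contact_force"],x["wrist_torque"],x["grip_width"]*93); go([.593,-.007,.150],np.radians(96.4))
```

```text
5.525 [-0.29894509 -0.08974342 -1.55937358] [-0.01016414  0.00396119  0.04627827] 7.573945836141881
p [ 0.592  -0.0061  0.1503] dp tool cm [0.09 0.1  0.03] len 0.14
yaw_y now -83.59 tilt z [-1.2e-03  7.0e-04 -1.0e+00]
 rotvec tool [-1.8000e-03 -1.3000e-03 -3.1414e+00] |.|deg 180.0
   dp if turned first [-0.09 -0.1   0.03]
 rotvec tool [-0.0008  0.0011  0.0002] |.|deg 0.1
   dp if turned first [0.09 0.1  0.03]
```

Call:
{"method": "servo_tool", "body": {
  "dp": [
    [0.1,0.2,0],
    [0,0,2.0],
    [0,0,2.0],
    [0,0,1.5],
    [0,0,1.0],
    [0,0,0]
  ],
  "rot": [
    [0,0,0],
    [0,0,0],
    [0,0,0],
    [0,0,0],
    [0,0,0],
    [0,0,0]
  ]
}}

```text
t: 6.28
tcp_pos: [0.5934, -0.0085, 0.085]
orientation: [-3.136, -0.176, 0.002]
contact_force: [-0.4, 0.1, -0.9]
grip_width: 0.086
```

Call:
{"method": "servo_tool", "body": {
  "dp": [
    [0,0,0.25],
    [0,0,0.25],
    [0,0,0]
  ],
  "rot": [
    [0,0,0],
    [0,0,0],
    [0,0,0]
  ]
}}

```text
t: 6.65
tcp_pos: [0.594, -0.0088, 0.0808]
orientation: [3.137, 0.175, 0.0]
contact_force: [-0.3, 0.6, -1.1]
grip_width: 0.083
```

Run:
```python
from h import *
s=snapshot("wrist"); save(s,"w5.png",(200,130,330,230),5.5); x=sense();print(x["t"],x["contact_force"],x["wrist_torque"],x["grip_width"]*93); go([.5072,.2019,.0732],np.radians(103.2))
```

```text
6.7 [ 0.29372341 -0.43052336 -0.73703282] [-0.0187492  -0.04787999  0.00486846] 7.538872979602585
p [ 0.594  -0.0089  0.0808] dp tool cm [ -6.28 -21.91   0.76] len 22.81
yaw_y now -83.61 tilt z [ 2.e-04 -1.e-04 -1.e+00]
 rotvec tool [-3.0000e-04 -1.0000e-04  3.0227e+00] |.|deg 173.2
   dp if turned first [ 3.64 22.5   0.76]
 rotvec tool [ 1.000e-04 -2.000e-04 -1.189e-01] |.|deg 6.8
   dp if turned first [ -3.64 -22.5    0.76]
```

Call:
{"method": "servo_tool", "body": {
  "dp": [
    [0,0,-2.0],
    [0,0,-3.0],
    [0,0,-2.0],
    [-0.73,-4.5,0],
    [-0.73,-4.5,0],
    [-0.73,-4.5,0],
    [-0.73,-4.5,0],
    [-0.73,-4.5,0]
  ],
  "rot": [
    [0,0,0],
    [0,0,0],
    [0,0,-0.1189],
    [0,0,0],
    [0,0,0],
    [0,0,0],
    [0,0,0],
    [0,0,0]
  ]
}}

```text
t: 7.7
tcp_pos: [0.5064, 0.2032, 0.151]
orientation: [-3.121, -0.361, -0.001]
contact_force: [0.6, 0.4, -1.2]
grip_width: 0.085
```

Call:
{"method": "servo_tool", "body": {
  "dp": [
    [0,0,0],
    [0,0,0]
  ],
  "rot": [
    [0,0,0],
    [0,0,0]
  ]
}}

```text
t: 7.95
tcp_pos: [0.5073, 0.2017, 0.1509]
orientation: [3.12, 0.362, 0.001]
contact_force: [-0.2, -1.0, -1.5]
grip_width: 0.084
```

Run:
```python
from h import *
R=[]
for i in range(1):
    s=snapshot("wrist")
save(s,"w6.png",(160,130,330,250),4.5); go([.5072,.2019,.0732],np.radians(103.2))
```

```text
p [0.5075 0.2012 0.1508] dp tool cm [-0.02 -0.08  7.76] len 7.76
yaw_y now -76.81 tilt z [ 6.e-04 -4.e-04 -1.e+00]
 rotvec tool [-8.0000e-04 -8.0000e-04  3.1413e+00] |.|deg 180.0
   dp if turned first [0.01 0.07 7.76]
 rotvec tool [ 0.0005 -0.0005 -0.0002] |.|deg 0.0
   dp if turned first [-0.01 -0.07  7.76]
```

Call:
{"method": "servo_tool", "body": {
  "dp": [
    [0,-0.03,2.0],
    [0,0,2.0],
    [0,0,2.0],
    [0,0,1.2],
    [0,0,0.5],
    [0,0,0]
  ],
  "rot": [
    [0,0,0],
    [0,0,0],
    [0,0,0],
    [0,0,0],
    [0,0,0],
    [0,0,0]
  ]
}}

```text
t: 8.75
tcp_pos: [0.5075, 0.2019, 0.074]
orientation: [3.121, 0.36, 0.001]
contact_force: [-0.3, 0.5, -2.1]
grip_width: 0.085
```

Call:
{"method": "servo_tool", "body": {
  "dp": [
    [0,0,0],
    [0,0,0],
    [0,0,-2.5],
    [0,0,-2.5],
    [0,-2.5,-1.7],
    [0,-2.5,0],
    [0,0,0]
  ],
  "rot": [
    [0,0,0],
    [0,0,0],
    [0,0,0],
    [0,0,0],
    [0,0,0],
    [0,0,0],
    [0,0,0]
  ],
  "gripper": 4.0
}}

```text
t: 9.62
tcp_pos: [0.4952, 0.2522, 0.1412]
orientation: [-3.12, -0.365, -0.002]
contact_force: [0.4, 0.2, 0.0]
grip_width: 0.435
```

Run:
```python
from h import *
s=snapshot("wrist"); print(sense()["t"])
save(s,"w7.png",(140,130,330,250),4); a=np.radians(103.2);go(np.array([.5072,.2019,.0732])+.05*np.array([np.cos(a),np.sin(a),0]),a)
```

```text
9.675
p [0.4953 0.2513 0.1409] dp tool cm [0.03 0.08 6.77] len 6.77
yaw_y now -76.69 tilt z [ 5.e-04 -2.e-04 -1.e+00]
 rotvec tool [ 7.0000e-04  5.0000e-04 -3.1397e+00] |.|deg 179.9
   dp if turned first [-0.03 -0.08  6.77]
 rotvec tool [ 0.0003 -0.0004  0.0019] |.|deg 0.1
   dp if turned first [0.03 0.08 6.77]
```

Call:
{"method": "servo_tool", "body": {
  "dp": [
    [0,0.13,0],
    [0,0,2.4],
    [0,0,2.4],
    [0,0,1.97],
    [0,0,0]
  ],
  "rot": [
    [0,0,0],
    [0,0,0],
    [0,0,0],
    [0,0,0],
    [0,0,0]
  ]
}}

```text
t: 10.3
tcp_pos: [0.4947, 0.2484, 0.0713]
orientation: [3.12, 0.359, -0.006]
contact_force: [0.4, -1.0, 0.3]
grip_width: 0.43
```

Call:
{"method": "servo_tool", "body": {
  "dp": [
    [0,0,0],
    [0,0,0],
    [0,0,0],
    [0,0,0]
  ],
  "rot": [
    [0,0,0],
    [0,0,0],
    [0,0,0],
    [0,0,0]
  ],
  "gripper": 0
}}

```text
t: 10.8
tcp_pos: [0.4961, 0.2497, 0.0736]
orientation: [-3.121, -0.362, -0.002]
contact_force: [0.2, -0.8, 3.2]
grip_width: 0.115
```

Run:
```python
from h import *
x=sense();print(x["t"],x["contact_force"],x["wrist_torque"],x["grip_width"]*93); go([.594,-.0082,.0808],np.radians(96.4))
```

```text
10.8 [ 0.16210829 -0.78425984  3.24667099] [-0.10478951  0.02535791 -0.02698159] 10.721437337202513
p [0.4961 0.2497 0.0736] dp tool cm [ 3.63 27.35 -0.72] len 27.6
yaw_y now -76.78 tilt z [ 1.1e-03  2.0e-04 -1.0e+00]
 rotvec tool [ 1.8000e-03 -0.0000e+00 -3.0226e+00] |.|deg 173.2
   dp if turned first [ -6.85 -26.72  -0.72]
 rotvec tool [-0.     -0.0012  0.119 ] |.|deg 6.8
   dp if turned first [ 6.85 26.72 -0.72]
```

Call:
{"method": "servo_tool", "body": {
  "dp": [
    [0,0,-2.0],
    [0,0,-3.0],
    [0,0,-2.75],
    [1.37,5.344,0],
    [1.37,5.344,0],
    [1.37,5.344,0],
    [1.37,5.344,0],
    [1.37,5.344,0]
  ],
  "rot": [
    [0,0,0],
    [0,0,0],
    [0,0,0.119],
    [0,0,0],
    [0,0,0],
    [0,0,0],
    [0,0,0],
    [0,0,0]
  ]
}}

```text
t: 11.8
tcp_pos: [0.594, -0.0098, 0.1507]
orientation: [-3.137, -0.176, -0.001]
contact_force: [0.5, 0.3, 0.5]
grip_width: 0.006
```

Call:
{"method": "servo_tool", "body": {
  "dp": [
    [0,0,0],
    [0,0,0]
  ],
  "rot": [
    [0,0,0],
    [0,0,0]
  ]
}}

```text
t: 12.05
tcp_pos: [0.5931, -0.008, 0.1502]
orientation: [-3.136, -0.174, 0.001]
contact_force: [-0.3, 0.5, 0.5]
grip_width: 0.006
```

Run:
```python
from h import *
s=snapshot("wrist"); save(s,"w8.png",(160,130,330,250),4.5);x=sense();print(x["t"],x["contact_force"],x["wrist_torque"],x["grip_width"]*93); go([.594,-.0082,.0808],np.radians(96.4))
```

```text
12.1 [0.6641004  0.03525899 0.27166012] [ 0.05726686 -0.0043343   0.04963828] 0.05925529202908324
p [ 0.593  -0.0073  0.1503] dp tool cm [0.1  0.11 6.95] len 6.95
yaw_y now -83.58 tilt z [-8.e-04  7.e-04 -1.e+00]
 rotvec tool [-1.1000e-03 -1.2000e-03 -3.1413e+00] |.|deg 180.0
   dp if turned first [-0.09 -0.1   6.95]
 rotvec tool [-0.0008  0.0007  0.0003] |.|deg 0.1
   dp if turned first [0.09 0.1  6.95]
```

```bash
python3 - <<'E'
from h import *
s=snapshot("wrist"); save(s,"w9.png",None,1.5)
s=snapshot("scene"); save(s,"s9.png",(180,90,340,250),4.5)
E
python3 - <<'E'
from h import *
s=snapshot("wrist"); save(s,"w10.png",(110,150,240,240),6); c=cam(s)
C=np.array([p2w(c,u/1.5,v/1.5,.026) for u,v in [(197,263),(213,338),(327,335),(315,253)]]); print(C.round(4)); print(np.linalg.norm(np.roll(C,-1,0)-C,axis=1))
print(C.mean(0))
s=snapshot("top"); save(s,"t10.png",(180,140,300,230),6)
E
```

```text
[[0.5886 0.1261 0.026 ]
 [0.5324 0.1138 0.026 ]
 [0.5445 0.029  0.026 ]
 [0.6054 0.0426 0.026 ]]
[0.05747011 0.08562837 0.06235039 0.08517412]
[0.56771327 0.0778503  0.026     ]
```

Run:
```python
from h import *
s=snapshot("wrist"); c=cam(s)
px=np.array([(130,155),(192,452),(652,438),(602,110)],float)/6+[110,150]
# plate frame: X along length from far(end A) to near, Y along width
obj=np.array([[-.05,-.03,0],[-.05,.03,0],[.05,.03,0],[.05,-.03,0]])
for f in (cv2.SOLVEPNP_IPPE,):
    n,rv,tv,e=cv2.solvePnPGeneric(obj,px,c[0],None,flags=f)
    for r,t,er in zip(rv,tv,e):
        Rw=c[1].T@cv2.Rodrigues(r)[0]; tw=c[1].T@(t[:,0]-c[2])
        print(er,"center",tw.round(4)); print((obj@Rw.T+tw).round(4)); print("axes L,W,N",Rw.T.round(3))
```

```text
[0.01175499] center [0.566  0.0809 0.0203]
[[0.5832 0.1345 0.0051]
 [0.525  0.1205 0.0083]
 [0.5488 0.0273 0.0354]
 [0.6071 0.0412 0.0322]]
axes L,W,N [[ 0.238 -0.933  0.271]
 [-0.971 -0.233  0.053]
 [ 0.014 -0.275 -0.961]]
[3.35147206] center [0.5692 0.0729 0.0232]
[[ 0.5993  0.1154  0.0494]
 [ 0.5471  0.0962  0.0718]
 [ 0.5391  0.0304 -0.003 ]
 [ 0.5914  0.0496 -0.0254]]
axes L,W,N [[-0.079 -0.658 -0.749]
 [-0.871 -0.319  0.373]
 [-0.485  0.682 -0.548]]
```

Call:
{"method": "servo_tool", "body": {
  "dp": [
    [0,0,-2],
    [0,0,0],
    [0,0,0],
    [0,0,0],
    [0,0,0],
    [0,0,0],
    [0,0,0],
    [0,0,0]
  ],
  "rot": [
    [0,0,-0.18],
    [0,0,-0.18],
    [0,0,-0.18],
    [0,0,-0.18],
    [0,0,-0.18],
    [0,0,-0.18],
    [0,0,-0.18],
    [0,0,-0.18]
  ],
  "gripper": 8.0
}}

```text
t: 13.35
tcp_pos: [0.5935, -0.0075, 0.1706]
orientation: [2.235, 2.208, 0.0]
contact_force: [-0.2, 0.4, -0.4]
grip_width: 0.815
```

Call:
{"method": "servo_tool", "body": {
  "dp": [
    [0,0,0],
    [0,0,0],
    [0,0,0]
  ],
  "rot": [
    [0,0,-0.13],
    [0,0,-0.125],
    [0,0,0]
  ]
}}

```text
t: 13.72
tcp_pos: [0.5935, -0.0076, 0.1706]
orientation: [1.945, 2.467, 0.0]
contact_force: [0.2, -0.5, -0.4]
grip_width: 0.861
```

Run:
```python
from h import *
x=sense(); print(x["t"],x["q"].round(2)); go([.573,.053,.07],np.radians(13.5))
s=snapshot("wrist"); save(s,"w11.png",None,1.5)
```

```text
13.725 [-0.2   0.37  1.5   0.    1.27 -0.44]
p [ 0.5935 -0.0076  0.1706] dp tool cm [ 6.37 -0.58 10.06] len 11.92
yaw_y now 13.49 tilt z [ 1.e-04  0.e+00 -1.e+00]
 rotvec tool [ 0.0001 -0.     -0.0001] |.|deg 0.0
   dp if turned first [ 6.37 -0.57 10.06]
 rotvec tool [-0.0000e+00 -2.0000e-04  3.1415e+00] |.|deg 180.0
   dp if turned first [-6.37  0.57 10.06]
```

```bash
cat >> h.py <<'E'
def platepnp(s,px,c=None):
    c=c or cam(s)
    obj=np.array([[-.05,-.03,0],[-.05,.03,0],[.05,.03,0],[.05,-.03,0]])
    n,rv,tv,e=cv2.solvePnPGeneric(obj,np.array(px,float),c[0],None,flags=cv2.SOLVEPNP_IPPE)
    for r,t,er in zip(rv,tv,e):
        Rw=c[1].T@cv2.Rodrigues(r)[0]; tw=c[1].T@(t[:,0]-c[2])
        print(er,"center",tw.round(4)); print((obj@Rw.T+tw).round(4)); print("axes L,W,N",Rw.T.round(3).tolist())
E
python3 - <<'E'
from h import *
s=snapshot("wrist"); save(s,"w12.png",(200,40,320,180),4.2)
platepnp(s,np.array([(414,81),(332,81),(334,218),(417,218)])/1.5)
E
```

```text
[0.19018311] center [0.5676 0.08   0.022 ]
[[0.5846 0.1339 0.0078]
 [0.5264 0.1198 0.0111]
 [0.5506 0.0261 0.0363]
 [0.6088 0.0402 0.0329]]
axes L,W,N [[0.242, -0.937, 0.251], [-0.97, -0.235, 0.056], [0.007, -0.257, -0.966]]
[2.12677571] center [0.5686 0.0751 0.0235]
[[0.5868 0.1264 0.0443]
 [0.5284 0.1127 0.0427]
 [0.5505 0.0238 0.0027]
 [0.6088 0.0375 0.0043]]
axes L,W,N [[0.221, -0.889, -0.401], [-0.973, -0.229, -0.027], [-0.068, 0.396, -0.916]]
```

Call:
{"method": "servo_tool", "body": {
  "dp": [
    [3.11,-0.22,0],
    [3.11,-0.21,0],
    [0,0,4.5],
    [0,0,4.5],
    [0,0,3.5],
    [0,0,1.0],
    [0,0,0]
  ],
  "rot": [
    [0,0,0],
    [0,0,0],
    [0,0,0],
    [0,0,0],
    [0,0,0],
    [0,0,0],
    [0,0,0]
  ]
}}

```text
t: 14.7
tcp_pos: [0.575, 0.0512, 0.0355]
orientation: [-1.946, -2.466, 0.0]
contact_force: [-0.8, 0.2, 0.4]
grip_width: 0.861
```

Run:
```python
from h import *
x=sense(); print(x["t"],x["contact_force"]); go([.5748,.0519,.019],np.radians(13.5))
s=snapshot("wrist"); save(s,"w13.png",None,1.5)
```

```text
14.7 [-0.84764502  0.17337249  0.41113446]
p [0.575  0.0512 0.0355] dp tool cm [0.07 0.   1.65] len 1.66
yaw_y now 13.46 tilt z [-4.e-04  1.e-04 -1.e+00]
 rotvec tool [-0.0004 -0.0002 -0.0007] |.|deg 0.0
   dp if turned first [0.07 0.   1.65]
 rotvec tool [-3.0000e-04  7.0000e-04  3.1409e+00] |.|deg 180.0
   dp if turned first [-0.07 -0.    1.65]
```

Call:
{"method": "servo_tool", "body": {
  "dp": [
    [0.05,0,0.8],
    [0,0,0.8],
    [0,0,0]
  ],
  "rot": [
    [0,0,0],
    [0,0,0],
    [0,0,0]
  ]
}}

```text
t: 15.12
tcp_pos: [0.5743, 0.0517, 0.019]
orientation: [-1.945, -2.466, 0.001]
contact_force: [0.5, 0.5, -0.7]
grip_width: 0.861
```

Call:
{"method": "servo_tool", "body": {
  "dp": [
    [0,0,0],
    [0,0,0],
    [0,0,0],
    [0,0,0],
    [0,0,0]
  ],
  "rot": [
    [0,0,0],
    [0,0,0],
    [0,0,0],
    [0,0,0],
    [0,0,0]
  ],
  "gripper": 0
}}

```text
t: 15.75
tcp_pos: [0.5749, 0.0516, 0.0196]
orientation: [1.945, 2.467, 0.0]
contact_force: [0.4, -0.2, 0.3]
grip_width: 0.64
```

Call:
{"method": "servo_tool", "body": {
  "dp": [
    [0,0,-0.5],
    [0,0,-1.5],
    [0,0,-2.5],
    [0,0,-2.5],
    [0,0,-2.5],
    [0,0,0]
  ],
  "rot": [
    [0,0,0],
    [0,0,0],
    [0,0,0],
    [0,0,0],
    [0,0,0],
    [0,0,0]
  ]
}}

```text
t: 16.5
tcp_pos: [0.5765, 0.0515, 0.1173]
orientation: [1.942, 2.464, 0.005]
contact_force: [0.4, 0.6, -1.0]
grip_width: 0.642
```

Run:
```python
from h import *
x=sense(); print(x["t"],x["contact_force"],x["wrist_torque"],x["grip_width"]*93); go([.6238,-.285,.12],np.radians(6.4))
s=snapshot("wrist"); save(s,"w14.png",None,1.5)
```

```text
16.5 [ 0.43673271  0.5650721  -1.04635549] [-0.08332768 -0.10587312 -0.01193536] 59.74948763630099
p [0.5765 0.0515 0.1173] dp tool cm [-33.83  -3.26  -0.22] len 33.99
yaw_y now 13.51 tilt z [ 5.5e-03 -6.0e-04 -1.0e+00]
 rotvec tool [0.0053 0.0015 0.1241] |.|deg 7.1
   dp if turned first [-33.97   0.95  -0.27]
 rotvec tool [-2.3000e-03  8.0000e-03 -3.0175e+00] |.|deg 172.9
   dp if turned first [33.97 -0.95 -0.27]
```

Call:
{"method": "servo_tool", "body": {
  "dp": [
    [0,0,-2.0],
    [-2.5,0.1,0],
    [-4.5,0.15,0],
    [-5.5,0.15,0],
    [-5.5,0.15,0],
    [-5.5,0.15,0],
    [-5.0,0.12,0],
    [-4.0,0.12,0]
  ],
  "rot": [
    [0,0,0.124],
    [0,0,0],
    [0,0,0],
    [0,0,0],
    [0,0,0],
    [0,0,0],
    [0,0,0],
    [0,0,0]
  ]
}}

```text
t: 17.55
tcp_pos: [0.6195, -0.2721, 0.1325]
orientation: [-2.094, -2.339, 0.001]
contact_force: [0.6, 0.7, -1.2]
grip_width: 0.647
```

Call:
{"method": "servo_tool", "body": {
  "dp": [
    [-2.5,0,0],
    [-0.37,0,0],
    [0,0,0],
    [0,0,0],
    [0,0,0]
  ],
  "rot": [
    [0,0,0],
    [0,0,0],
    [0,0.14,0],
    [0,0.14,0],
    [0,0,0]
  ]
}}

```text
t: 18.18
tcp_pos: [0.6226, -0.2998, 0.1319]
orientation: [-1.948, -2.172, -0.273]
contact_force: [1.1, -0.7, -2.1]
grip_width: 0.643
```

Run:
```python
from h import *
x=sense(); print(x["t"],x["q"].round(2),x["contact_force"],x["wrist_torque"],x["grip_width"]*93); go([.6253,-.299,.066])
s=snapshot("wrist"); save(s,"w15.png",None,1.5)
s=snapshot("scene"); save(s,"s15.png",(180,150,340,310),4.5)
```

```text
18.175 [-0.71  0.69  1.1   0.19  1.57 -0.84] [ 1.14584899 -0.7285981  -2.08805267] [-0.30139959 -0.14293829 -0.01025147] 59.801026726974435
p [ 0.6226 -0.2998  0.1319] dp tool cm [-1.79  0.29  6.34] len 6.59
yaw_y now 6.26 tilt z [-0.033   0.2762 -0.9605]
```

Call:
{"method": "servo_tool", "body": {
  "dp": [
    [-0.3,0.29,1.0],
    [-0.7,0,2.4],
    [-0.5,0,1.8],
    [-0.18,0,0.76],
    [0,0,0]
  ],
  "rot": [
    [0,0,0],
    [0,0,0],
    [0,0,0],
    [0,0,0],
    [0,0,0]
  ]
}}

```text
t: 18.9
tcp_pos: [0.6262, -0.2975, 0.072]
orientation: [-1.945, -2.177, -0.274]
contact_force: [0.1, 0.8, -1.6]
grip_width: 0.643
```

Call:
{"method": "servo_tool", "body": {
  "dp": [
    [-0.055,0,0.19],
    [-0.055,0,0.19],
    [0,0,0]
  ],
  "rot": [
    [0,0,0],
    [0,0,0],
    [0,0,0]
  ]
}}

```text
t: 19.27
tcp_pos: [0.6264, -0.2983, 0.0688]
orientation: [-1.947, -2.177, -0.274]
contact_force: [-0.5, -0.0, -1.3]
grip_width: 0.642
```

Run:
```python
from h import *
x=sense(); print(x["t"],x["contact_force"],x["wrist_torque"],x["grip_width"]*93); go([.6253,-.299,.063])
s=snapshot("wrist"); save(s,"w16.png",None,1.5)
```

```text
19.275 [-0.51239071 -0.03129854 -1.33192139] [-0.32764254 -0.08806118 -0.00381473] 59.731224530447335
p [ 0.6264 -0.2983  0.0688] dp tool cm [-0.21 -0.12  0.54] len 0.59
yaw_y now 6.39 tilt z [-0.0305  0.2744 -0.9611]
```

Call:
{"method": "servo_tool", "body": {
  "dp": [
    [-0.055,-0.1,0.19],
    [-0.055,0,0.19],
    [0,0,0]
  ],
  "rot": [
    [0,0,0],
    [0,0,0],
    [0,0,0]
  ]
}}

```text
t: 19.7
tcp_pos: [0.6261, -0.2985, 0.0672]
orientation: [-1.948, -2.179, -0.276]
contact_force: [-1.6, 1.4, 9.1]
grip_width: 0.642
```

Call:
{"method": "servo_tool", "body": {
  "dp": [
    [-0.03,0,0.1],
    [0,0,0]
  ],
  "rot": [
    [0,0,0],
    [0,0,0]
  ]
}}

```text
t: 19.95
tcp_pos: [0.6262, -0.2985, 0.0671]
orientation: [-1.948, -2.18, -0.276]
contact_force: [-1.1, 1.0, 12.4]
grip_width: 0.643
```

Call:
{"method": "servo_tool", "body": {
  "dp": [
    [0,0,0],
    [0,0,0],
    [0,0,0],
    [0,0,-2],
    [0,0,-2],
    [0,0,0]
  ],
  "rot": [
    [0,0,0],
    [0,0,0],
    [0,0,0],
    [0,0,0],
    [0,0,0],
    [0,0,0]
  ],
  "gripper": 8.0
}}

```text
t: 20.7
tcp_pos: [0.6275, -0.3104, 0.104]
orientation: [-1.949, -2.18, -0.275]
contact_force: [0.2, 0.0, 0.3]
grip_width: 0.856
```

Run:
```python
from h import *
x=sense(); print(x["t"],x["q"].round(2),x["contact_force"],x["grip_width"]*93); go([.6253,-.299,.063])
s=snapshot("wrist"); save(s,"w17.png",None,1.5)
s=snapshot("scene"); save(s,"s17.png",(180,150,340,310),4.5)
```

```text
20.7 [-0.72  0.72  1.1   0.19  1.52 -0.86] [0.23151102 0.01450003 0.31306634] 79.6379682620591
p [ 0.6275 -0.3104  0.104 ] dp tool cm [-0.   -0.11  4.26] len 4.26
yaw_y now 6.37 tilt z [-0.0276  0.2721 -0.9619]
```

Run:
```python
from h import *
s=snapshot("wrist"); c=cam(s)
platepnp(s,np.array([(438.5,163),(321.5,164),(321,360),(441,359.5)])/1.5)
B=[p2w(c,u/1.5,v/1.5,.076) for u,v in((321,360),(441,359.5),(321.5,164),(438.5,163))]; print(np.array(B).round(4))
print("block end",p2w(c,380/1.5,289/1.5,.065))
b=(B[0]+B[1])/2; yd=np.array([-.1116,.9938,0]); 
g=b+.015*yd; g[2]=.0705
a=np.radians(45); d=yd*np.sin(a)+np.array([0,0,-np.cos(a)])
t=g+.010*d; print("grasp",g,"TCP",t)
R,p=tool()
yv=np.array([yd[1],-yd[0],0]); Rd=np.stack([np.cross(yv,d),yv,d],1)
rv=Rn.from_matrix(R.T@Rd).as_rotvec(); print("rot",rv.round(3))
print("dp after rot", (Rd.T@(t-p)*100).round(2), "now",(R.T@(t-p)*100).round(2))
```

```text
[0.09562001] center [ 0.6215 -0.2701  0.0714]
[[ 0.6455 -0.217   0.0703]
 [ 0.5859 -0.224   0.0697]
 [ 0.5975 -0.3233  0.0726]
 [ 0.6571 -0.3163  0.0731]]
axes L,W,N [[0.116, -0.993, 0.028], [-0.993, -0.116, -0.01], [0.013, -0.027, -1.0]]
[1.6312737] center [ 0.6219 -0.2732  0.0715]
[[ 0.6461 -0.2213  0.0826]
 [ 0.5865 -0.2284  0.0832]
 [ 0.5978 -0.3251  0.0605]
 [ 0.6574 -0.318   0.0598]]
axes L,W,N [[0.113, -0.967, -0.227], [-0.993, -0.118, 0.01], [-0.037, 0.224, -0.974]]
[[ 0.598  -0.3227  0.076 ]
 [ 0.6565 -0.3159  0.076 ]
 [ 0.5869 -0.226   0.076 ]
 [ 0.645  -0.219   0.076 ]]
block end [ 0.62287388 -0.28454061  0.065     ]
grasp [ 0.62560426 -0.30443077  0.0705    ] TCP [ 0.62481513 -0.29740355  0.06342893]
rot [-0.001  0.504 -0.001]
dp after rot [-1.86 -0.01  3.48] now [ 0.05 -0.01  3.94]
```

Call:
{"method": "servo_tool", "body": {
  "dp": [
    [0,0,0],
    [0,0,0],
    [0,0,0],
    [-1.86,0,0],
    [0,0,1.5],
    [0,0,1.5],
    [0,0,0.48],
    [0,0,0]
  ],
  "rot": [
    [0,0.168,0],
    [0,0.168,0],
    [0,0.168,0],
    [0,0,0],
    [0,0,0],
    [0,0,0],
    [0,0,0],
    [0,0,0]
  ]
}}

```text
t: 21.85
tcp_pos: [0.6252, -0.2974, 0.0638]
orientation: [-1.647, -1.842, -0.681]
contact_force: [-0.3, 0.1, 0.1]
grip_width: 0.86
```

Run:
```python
from h import *
x=sense(); print(x["t"],x["q"].round(2),x["contact_force"],x["grip_width"]*93); go([.6248,-.2974,.0634])
s=snapshot("wrist"); save(s,"w18.png",None,1.5)
s=snapshot("scene"); save(s,"s18.png",(130,150,340,310),3.8)
```

```text
21.85 [-0.83  1.03  0.82  0.46  1.94 -0.92] [-0.30643581  0.12073019  0.08040593] 80.02299108274782
p [ 0.6252 -0.2974  0.0638] dp tool cm [-0.03 -0.04  0.03] len 0.06
yaw_y now 6.42 tilt z [-0.0796  0.7023 -0.7074]
```

Call:
{"method": "servo_tool", "body": {
  "dp": [
    [0,0,0],
    [0,0,0],
    [0,0,0],
    [0,0,0],
    [0,0,0],
    [0.5,0,-0.5],
    [1.0,0,-1.0],
    [0,0,0]
  ],
  "rot": [
    [0,0,0],
    [0,0,0],
    [0,0,0],
    [0,0,0],
    [0,0,0],
    [0,0,0],
    [0,0,0],
    [0,0,0]
  ],
  "gripper": 0
}}

```text
t: 22.95
tcp_pos: [0.626, -0.2973, 0.0865]
orientation: [-1.646, -1.844, -0.683]
contact_force: [0.4, 0.7, 0.7]
grip_width: 0.48
```

Call:
{"method": "servo_tool", "body": {
  "dp": [
    [2.0,0,-2.0],
    [2.5,0,-2.5],
    [2.5,0,-2.5],
    [1.0,0,-1.0],
    [0,0,0]
  ],
  "rot": [
    [0,0,0],
    [0,0,0],
    [0,0,0],
    [0,0,0],
    [0,0,0]
  ]
}}

```text
t: 23.58
tcp_pos: [0.6256, -0.298, 0.2]
orientation: [-1.649, -1.846, -0.682]
contact_force: [-0.3, 0.8, 0.5]
grip_width: 0.008
```

Run:
```python
from h import *
x=sense(); print(x["t"],x["q"].round(2),x["contact_force"],x["grip_width"]*93); go([.594,-.0082,.19],np.radians(6.4))
s=snapshot("wrist"); save(s,"w19.png",None,1.5)
```

```text
23.575 [-0.83  0.93  0.69  0.51  2.13 -0.81] [-0.25535214  0.76455429  0.49451035] 0.7350526124359358
p [ 0.6256 -0.298   0.2   ] dp tool cm [19.98  0.09 21.24] len 29.17
yaw_y now 6.41 tilt z [-0.0772  0.7003 -0.7097]
 rotvec tool [ 0.0019 -0.7817  0.001 ] |.|deg 44.8
   dp if turned first [29.15  0.09  1.  ]
 rotvec tool [ 1.1965e+00  2.9000e-03 -2.9038e+00] |.|deg 179.9
   dp if turned first [-29.15  -0.09   1.  ]
```

Call:
{"method": "servo_tool", "body": {
  "dp": [
    [-2.0,0,-2.0],
    [-2.0,0,-2.0],
    [0,0,0],
    [0,0,0],
    [0,0,0],
    [0,0,0],
    [0,0,0]
  ],
  "rot": [
    [0,0,0],
    [0,0,0],
    [0,-0.17,0],
    [0,-0.17,0],
    [0,-0.17,0],
    [0,-0.17,0],
    [0,-0.1,0]
  ],
  "gripper": 8.0
}}

```text
t: 24.5
tcp_pos: [0.6313, -0.3523, 0.198]
orientation: [-2.09, -2.343, -0.0]
contact_force: [-0.9, 0.5, 0.1]
grip_width: 0.707
```

Run:
```python
from h import *
x=sense(); print(x["t"],x["q"].round(2),x["contact_force"],x["grip_width"]*93); go([.594,-.0082,.19],np.radians(6.4))
s=snapshot("wrist"); save(s,"w20.png",None,1.5)
s=snapshot("scene"); save(s,"s20.png",(130,150,340,310),3.8)
```

```text
24.5 [-0.66  0.59  1.08  0.    1.47 -0.78] [-0.89120472  0.53096245  0.05424199] 65.79224493988714
p [ 0.6313 -0.3523  0.198 ] dp tool cm [34.61  0.21  0.84] len 34.62
yaw_y now 6.54 tilt z [-9.e-04  1.e-03 -1.e+00]
 rotvec tool [-0.0008 -0.0011  0.0024] |.|deg 0.2
   dp if turned first [34.61  0.13  0.8 ]
 rotvec tool [ 1.7000e-03 -1.3000e-03 -3.1392e+00] |.|deg 179.9
   dp if turned first [-34.61  -0.13   0.8 ]
```

Run:
```python
from h import *
s=snapshot("wrist"); c=cam(s); save(s,"w21.png",(200,40,320,170),4.5)
platepnp(s,np.array([(427,83),(336.5,83),(339.5,237.5),(425.5,237)])/1.5)
B=np.array([p2w(c,u/1.5,v/1.5,.076) for u,v in((427,83),(336.5,83),(339.5,237.5),(425.5,237))]); print(B.round(4),np.linalg.norm(np.roll(B,-1,0)-B,axis=1))
print("hole",p2w(c,382/1.5,216/1.5,.076))
```

```text
[0.51915178] center [ 0.6228 -0.27    0.0737]
[[ 0.6464 -0.2167  0.0719]
 [ 0.5871 -0.2241  0.0777]
 [ 0.5992 -0.3233  0.0755]
 [ 0.6585 -0.316   0.0696]]
axes L,W,N [[0.121, -0.992, -0.022], [-0.988, -0.123, 0.097], [-0.099, 0.01, -0.995]]
[0.8000058] center [ 0.6222 -0.2707  0.0737]
[[ 0.6459 -0.2179  0.0811]
 [ 0.5866 -0.2246  0.075 ]
 [ 0.5986 -0.3234  0.0663]
 [ 0.6579 -0.3167  0.0724]]
axes L,W,N [[0.121, -0.989, -0.088], [-0.989, -0.112, -0.102], [0.091, 0.099, -0.991]]
[[ 0.6454 -0.2174  0.076 ]
 [ 0.5875 -0.224   0.076 ]
 [ 0.5986 -0.3229  0.076 ]
 [ 0.6584 -0.3156  0.076 ]] [0.05824624 0.09949178 0.06020594 0.09911893]
hole [ 0.6264426  -0.30470702  0.076     ]
```

```bash
cat >> h.py <<'E'
def lean(t,xdir_ang,a,lean_dir):
    """tool y along world angle xdir_ang(deg), tool z = lean_dir*sin a - Z cos a; print rot and dp after rot"""
    R,p=tool(); th=np.radians(xdir_ang); yv=np.array([np.cos(th),np.sin(th),0]); ld=np.array([-np.sin(th),np.cos(th),0])*lean_dir
    d=ld*np.sin(a)-np.array([0,0,np.cos(a)]); Rd=np.stack([np.cross(yv,d),yv,d],1)
    print("p",p.round(4),"rot",Rn.from_matrix(R.T@Rd).as_rotvec().round(4),"dp after rot",(Rd.T@(np.array(t)-p)*100).round(2),"before",(R.T@(np.array(t)-p)*100).round(2))
E
python3 -c "
from h import *
lean([.6252,-.2975,.0585],6.4,np.radians(45),1)"
```

```text
p [ 0.6313 -0.3517  0.1977] rot [-0.0026  0.7786  0.0018] dp after rot [-5.99 -0.   13.7 ] before [ 5.36  0.04 13.96]
```

Call:
{"method": "servo_tool", "body": {
  "dp": [
    [-1.5,0,0],
    [-1.5,0,0],
    [-1.5,0,0],
    [-1.49,0,0],
    [0,0,0],
    [0,0,4.0],
    [0,0,4.0],
    [0,0,3.0]
  ],
  "rot": [
    [0,0.16,0],
    [0,0.16,0],
    [0,0.16,0],
    [0,0.16,0],
    [0,0.139,0],
    [0,0,0],
    [0,0,0],
    [0,0,0]
  ]
}}

```text
t: 25.65
tcp_pos: [0.6217, -0.3271, 0.1001]
orientation: [-1.652, -1.839, -0.687]
contact_force: [-0.1, 0.5, 1.2]
grip_width: 0.858
```

Run:
```python
from h import *
x=sense(); print(x["t"],x["contact_force"],x["grip_width"]*93); lean([.6252,-.2975,.0585],6.4,np.radians(45),1)
```

```text
25.65 [-0.11787038  0.4784047   1.15218438] 79.81974391930883
p [ 0.6217 -0.3271  0.1001] rot [ 0.0055 -0.     -0.0024] dp after rot [-0.89  0.68  4.99] before [-0.89  0.65  4.99]
```

Call:
{"method": "servo_tool", "body": {
  "dp": [
    [-0.89,0.4,0],
    [0,0,0],
    [0,0,0]
  ],
  "rot": [
    [0,0,0],
    [0,0,0],
    [0,0,0]
  ]
}}

```text
t: 26.02
tcp_pos: [0.6282, -0.3349, 0.0979]
orientation: [-1.656, -1.847, -0.685]
contact_force: [0.1, 1.0, -0.2]
grip_width: 0.862
```

Run:
```python
from h import *
x=sense(); print(x["t"],x["contact_force"],x["grip_width"]*93); lean([.6252,-.2975,.0585],6.4,np.radians(45),1)
```

```text
26.025 [ 0.13738768  1.00995984 -0.15489195] 80.16585189731026
p [ 0.6282 -0.3349  0.0979] rot [0.0079 0.0074 0.0002] dp after rot [-0.13  0.12  5.44] before [-0.09  0.07  5.44]
```

Call:
{"method": "servo_tool", "body": {
  "dp": [
    [-0.1,0.1,1.5],
    [0,0,2.0],
    [0,0,1.4],
    [0,0,0.5],
    [0,0,0],
    [0,0,0]
  ],
  "rot": [
    [0,0,0],
    [0,0,0],
    [0,0,0],
    [0,0,0],
    [0,0,0],
    [0,0,0]
  ]
}}

```text
t: 26.78
tcp_pos: [0.6254, -0.2967, 0.0592]
orientation: [-1.655, -1.847, -0.684]
contact_force: [-0.8, 1.3, 0.3]
grip_width: 0.857
```

Run:
```python
from h import *
x=sense(); print(x["t"],x["contact_force"],x["grip_width"]*93); lean([.6252,-.2975,.0585],6.4,np.radians(45),1)
s=snapshot("wrist"); save(s,"w22.png",None,1.5)
```

```text
26.775 [-0.8255135   1.27753879  0.32872878] 79.67270255232425
p [ 0.6254 -0.2967  0.0592] rot [0.0069 0.0073 0.0004] dp after rot [-0.1  -0.03 -0.  ] before [-0.1  -0.03 -0.  ]
```

Call:
{"method": "servo_tool", "body": {
  "dp": [
    [-0.08,0,0],
    [0,0,0],
    [0,0,0],
    [0,0,0],
    [0,0,0],
    [0,0,0],
    [0,0,0],
    [0,0,0]
  ],
  "rot": [
    [0,0,0],
    [0,0,0],
    [0,0,0],
    [0,0,0],
    [0,0,0],
    [0,0,0],
    [0,0,0],
    [0,0,0]
  ],
  "gripper": 0
}}

```text
t: 27.82
tcp_pos: [0.625, -0.2968, 0.0586]
orientation: [-1.655, -1.846, -0.684]
contact_force: [-2.4, -1.9, 6.1]
grip_width: 0.812
```

Call:
{"method": "servo_tool", "body": {
  "dp": [
    [0.2,0,-0.2],
    [0.2,0,-0.2],
    [0.3,0,-0.3],
    [0,0,0]
  ],
  "rot": [
    [0,0,0],
    [0,0,0],
    [0,0,0],
    [0,0,0]
  ]
}}

```text
t: 28.32
tcp_pos: [0.6249, -0.2963, 0.0595]
orientation: [-1.658, -1.841, -0.678]
contact_force: [3.7, 0.8, -34.2]
grip_width: 0.811
```

Call:
{"method": "servo_tool", "body": {
  "dp": [
    [0,0,0],
    [0,0,0],
    [0,0,0],
    [0,0,0]
  ],
  "rot": [
    [0,0,0],
    [0,0,0],
    [0,0,0],
    [0,0,0]
  ],
  "gripper": 9.0
}}

```text
t: 28.82
tcp_pos: [0.6254, -0.2965, 0.0693]
orientation: [-1.655, -1.847, -0.684]
contact_force: [0.1, -0.1, 0.4]
grip_width: 0.967
```

Run:
```python
from h import *
x=sense(); print(x["t"],x["contact_force"],x["grip_width"]*93, x["tcp_pos"])
s=snapshot("wrist"); save(s,"w23.png",(180,180,340,260),4.8)
s=snapshot("scene"); save(s,"s23.png",(190,220,310,310),6.5)
```

```text
28.825 [ 0.09654377 -0.08453786  0.37381137] 89.89285468856806 [ 0.62542935 -0.2965356   0.06930205]
```

Call:
{"method": "servo_tool", "body": {
  "dp": [
    [0,0,-2.0],
    [0,0,-3.0],
    [0,0,-1.0],
    [0,0,0],
    [0,0,0],
    [0,0,0],
    [0,0,0],
    [0,0,0]
  ],
  "rot": [
    [0,0,0],
    [0,0,0],
    [0,-0.17,0],
    [0,-0.17,0],
    [0,-0.17,0],
    [0,-0.17,0],
    [0,-0.1,0],
    [0,0,0]
  ],
  "gripper": 8.0
}}

```text
t: 29.92
tcp_pos: [0.6299, -0.3357, 0.112]
orientation: [2.093, 2.338, 0.005]
contact_force: [-0.8, -0.0, -0.0]
grip_width: 0.862
```

Run:
```python
from h import *
x=sense(); print(x["t"],x["contact_force"],x["grip_width"]*93); lean([.6259,-.3014,.068],6.4,0,1)
```

```text
29.925 [-0.8088081  -0.02885822 -0.03811652] 80.12394079083528
p [ 0.6299 -0.3357  0.112 ] rot [ 0.0049  0.0003 -0.0011] dp after rot [ 3.45 -0.01  4.4 ] before [ 3.45 -0.04  4.39]
```

Call:
{"method": "servo_tool", "body": {
  "dp": [
    [1.75,0,0],
    [1.7,0,1.0],
    [0,0,2.0],
    [0,0,1.0],
    [0,0,0.2],
    [0,0,0],
    [0,0,0]
  ],
  "rot": [
    [0.004,0,0],
    [0,0,0],
    [0,0,0],
    [0,0,0],
    [0,0,0],
    [0,0,0],
    [0,0,0]
  ]
}}

```text
t: 30.8
tcp_pos: [0.6262, -0.3045, 0.0693]
orientation: [2.098, 2.336, -0.0]
contact_force: [-0.1, 0.6, 1.1]
grip_width: 0.862
```

Run:
```python
from h import *
x=sense(); print(x["t"],x["contact_force"],x["grip_width"]*93); lean([.6259,-.3014,.068],6.4,0,1)
s=snapshot("wrist"); save(s,"w24.png",None,1.5)
```

```text
30.8 [-0.08853267  0.57303827  1.08693029] 80.18961084627959
p [ 0.6262 -0.3045  0.0693] rot [ 0.0012  0.0013 -0.0045] dp after rot [0.31 0.   0.13] before [ 0.31 -0.    0.13]
```

Call:
{"method": "servo_tool", "body": {
  "dp": [
    [0.2,0,0.1],
    [0,0,0],
    [0,0,0],
    [0,0,0],
    [0,0,0],
    [0,0,0],
    [0,0,0],
    [0,0,0]
  ],
  "rot": [
    [0,0,0],
    [0,0,0],
    [0,0,0],
    [0,0,0],
    [0,0,0],
    [0,0,0],
    [0,0,0],
    [0,0,0]
  ],
  "gripper": 0
}}

```text
t: 31.85
tcp_pos: [0.6257, -0.3018, 0.0676]
orientation: [2.098, 2.337, -0.0]
contact_force: [0.7, 1.2, 3.0]
grip_width: 0.637
```

Call:
{"method": "servo_tool", "body": {
  "dp": [
    [0,0,-0.5],
    [0,0,-1.5],
    [0,0,-2.5],
    [0,0,-2],
    [0,0,0]
  ],
  "rot": [
    [0,0,0],
    [0,0,0],
    [0,0,0],
    [0,0,0],
    [0,0,0]
  ]
}}

```text
t: 32.48
tcp_pos: [0.6269, -0.303, 0.1355]
orientation: [2.095, 2.333, 0.0]
contact_force: [-0.1, 0.2, -1.9]
grip_width: 0.638
```

Run:
```python
from h import *
x=sense(); print(x["t"],x["contact_force"],x["grip_width"]*93)
b1=np.array([.605,-.124,0]); xd=np.array([.9938,.1116,0])
t=b1-.055*xd; t[2]=.13; print(t); lean(t,-83.6,0,1)
s=snapshot("wrist"); save(s,"w25.png",None,1.5)
```

```text
32.475 [-0.12853337  0.18757639 -1.85922544] 59.28934675142209
[ 0.550341 -0.130138  0.13    ]
p [ 0.6269 -0.303   0.1355] rot [6.5000e-03 1.0000e-04 1.5666e+00] dp after rot [ -5.68 -18.03   0.55] before [18.01 -5.76  0.45]
```

Call:
{"method": "servo_tool", "body": {
  "dp": [
    [0,0,0],
    [0,0,0],
    [0,0,0],
    [0,0,0],
    [0,0,0],
    [0,0,0],
    [0,0,0],
    [0,0,0]
  ],
  "rot": [
    [0.0065,0,0.12],
    [0,0,0.175],
    [0,0,0.18],
    [0,0,0.18],
    [0,0,0.18],
    [0,0,0.18],
    [0,0,0.18],
    [0,0,0.18]
  ]
}}

```text
t: 33.52
tcp_pos: [0.6248, -0.3015, 0.1309]
orientation: [-3.105, -0.465, 0.013]
contact_force: [0.6, 0.8, -2.5]
grip_width: 0.638
```

Call:
{"method": "servo_tool", "body": {
  "dp": [
    [0,0,0],
    [0,0,0],
    [-1.2,-4.0,0],
    [-1.7,-5.3,0],
    [-1.7,-5.3,0],
    [-1.08,-3.43,0],
    [0,0,0]
  ],
  "rot": [
    [0,0,0.12],
    [0,0,0.07],
    [0,0,0],
    [0,0,0],
    [0,0,0],
    [0,0,0],
    [0,0,0]
  ]
}}

```text
t: 34.4
tcp_pos: [0.5468, -0.1263, 0.132]
orientation: [-3.135, -0.182, 0.014]
contact_force: [0.5, -0.4, -1.2]
grip_width: 0.64
```

Run:
```python
from h import *
x=sense(); print(x["t"],x["q"].round(2),x["grip_width"]*93)
lean([.5503,-.1301,.071],-83.6,0,1)
s=snapshot("wrist"); save(s,"w26.png",None,1.5)
```

```text
34.4 [-0.42  0.36  1.62 -0.    1.17  1.03] 59.475350045898885
p [ 0.5468 -0.1263  0.132 ] rot [-0.0017  0.009   0.0044] dp after rot [0.31 0.41 6.1 ] before [0.36 0.43 6.09]
```

Call:
{"method": "servo_tool", "body": {
  "dp": [
    [0.33,0.42,0.5],
    [0,0,2.0],
    [0,0,2.0],
    [0,0,1.4],
    [0,0,0.2],
    [0,0,0.2],
    [0,0,0]
  ],
  "rot": [
    [0,0.007,0.004],
    [0,0,0],
    [0,0,0],
    [0,0,0],
    [0,0,0],
    [0,0,0],
    [0,0,0]
  ]
}}

```text
t: 35.33
tcp_pos: [0.553, -0.1333, 0.0703]
orientation: [3.136, 0.172, 0.003]
contact_force: [-0.5, -0.3, -2.0]
grip_width: 0.642
```

Run:
```python
from h import *
x=sense(); print(x["t"],x["contact_force"],x["grip_width"]*93)
lean([.5503,-.1301,.0675],-83.6,0,1)
s=snapshot("wrist"); save(s,"w27.png",None,1.5)
```

```text
35.325 [-0.46019799 -0.34967637 -1.98794739] 59.66842361933988
p [ 0.553  -0.1333  0.0703] rot [ 0.0008 -0.0016 -0.0024] dp after rot [-0.23 -0.35  0.28] before [-0.23 -0.35  0.28]
```

Call:
{"method": "servo_tool", "body": {
  "dp": [
    [0,0,0.15],
    [0,0,0.15],
    [0,0,0]
  ],
  "rot": [
    [0,0,0],
    [0,0,0],
    [0,0,0]
  ]
}}

```text
t: 35.75
tcp_pos: [0.5528, -0.1331, 0.0675]
orientation: [3.136, 0.172, 0.002]
contact_force: [-1.3, 1.1, 3.6]
grip_width: 0.644
```

Call:
{"method": "servo_tool", "body": {
  "dp": [
    [0,0,0],
    [0,0,0],
    [0,0,0],
    [0,0,-1.5],
    [0,0,-2.5],
    [0,0,0]
  ],
  "rot": [
    [0,0,0],
    [0,0,0],
    [0,0,0],
    [0,0,0],
    [0,0,0],
    [0,0,0]
  ],
  "gripper": 8.0
}}

```text
t: 36.5
tcp_pos: [0.5543, -0.1338, 0.1095]
orientation: [3.134, 0.172, 0.009]
contact_force: [-0.7, -0.1, 0.8]
grip_width: 0.859
```

Run:
```python
from h import *
x=sense(); print(x["t"],x["contact_force"],x["grip_width"]*93)
s=snapshot("wrist"); save(s,"w28.png",None,1.5); c=cam(s)
```

```text
36.5 [-0.73457121 -0.10058004  0.75350747] 79.84704894339349
```

Run:
```python
from h import *
s=snapshot("wrist"); c=cam(s)
B=np.array([p2w(c,u/1.5,v/1.5,.076) for u,v in((322,357),(437,356),(441,158),(315.5,158))]); print(B.round(4),np.linalg.norm(np.roll(B,-1,0)-B,axis=1))
b=(B[0]+B[1])/2; a=(B[2]+B[3])/2; L=(a-b)/np.linalg.norm(a-b); w=B[1]-B[0]; print("W ang",np.degrees(np.arctan2(w[1],w[0])),"L",L, np.degrees(np.arctan2(L[1],L[0])))
g=b+.012*L; g[2]=.0705
d=(L+[0,0,-1])/np.sqrt(2); t=g+.015*d; print("g",g,"t",t)
wa=np.degrees(np.arctan2(L[1],L[0]))-90
lean(t,wa,np.radians(45),1)
lean(t,-83.6,np.radians(45),1)
```

```text
[[ 0.5289 -0.1049  0.076 ]
 [ 0.5359 -0.1639  0.076 ]
 [ 0.6331 -0.1519  0.076 ]
 [ 0.6268 -0.0945  0.076 ]] [0.05944293 0.09792478 0.05777883 0.09844316]
W ang -83.23971488193062 L [0.99348706 0.11394501 0.        ] 6.542778625121053
g [ 0.54436644 -0.13301964  0.0705    ] t [ 0.55490396 -0.13181107  0.0598934 ]
p [ 0.5526 -0.1331  0.1071] rot [ 0.0025  0.784  -0.0043] dp after rot [-3.16 -0.1   3.51] before [ 0.24 -0.1   4.72]
p [ 0.5526 -0.1331  0.1071] rot [ 0.0015  0.784  -0.0019] dp after rot [-3.17 -0.1   3.51] before [ 0.24 -0.1   4.72]
```

Call:
{"method": "servo_tool", "body": {
  "dp": [
    [0,0,0],
    [0,0,0],
    [0,0,0],
    [0,0,0],
    [0,0,0],
    [-3.1,0,0],
    [0,0,0],
    [0,0,0]
  ],
  "rot": [
    [0,0.16,0],
    [0,0.16,0],
    [0,0.16,0],
    [0,0.16,0],
    [0,0.144,0],
    [0,0,0],
    [0,0,0],
    [0,0,0]
  ]
}}

```text
t: 37.6
tcp_pos: [0.5303, -0.1258, 0.0863]
orientation: [-2.912, -0.18, -0.967]
contact_force: [-0.3, 0.2, -0.1]
grip_width: 0.859
```

Run:
```python
from h import *
x=sense(); print(x["t"],x["q"].round(2),x["contact_force"],x["grip_width"]*93)
lean([.5549,-.1318,.0599],-83.5,np.radians(45),1)
```

```text
37.6 [-0.8   0.2   2.24  1.1   0.59 -0.26] [-0.32222181  0.1865647  -0.08064463] 79.8505545162695
p [ 0.5303 -0.1258  0.0863] rot [-0.033   0.1427 -0.0034] dp after rot [-0.19  0.88  3.55] before [0.32 0.99 3.51]
```

Run:
```python
from h import *
R,p=tool(); d=R[:,2]; print("d",d.round(3)," y",R[:,1].round(3))
g=np.array([.5444,-.1330,.0705]); t=g+.015*d; print(t, (R.T@(t-p)*100).round(2))
for a in (35,37,39): lean(t,-83.5,np.radians(a),1)
```

```text
d [ 0.591  0.101 -0.8  ]  y [ 0.132 -0.991 -0.027]
[ 0.55327181 -0.13148834  0.05849975] [0.11 0.94 3.53]
p [ 0.5303 -0.1258  0.0863] rot [-0.0332 -0.0319 -0.0005] dp after rot [0.22 0.83 3.55] before [0.11 0.94 3.53]
p [ 0.5303 -0.1258  0.0863] rot [-0.0332  0.0031 -0.0011] dp after rot [0.1  0.83 3.56] before [0.11 0.94 3.53]
p [ 0.5303 -0.1258  0.0863] rot [-0.0332  0.038  -0.0017] dp after rot [-0.03  0.83  3.56] before [0.11 0.94 3.53]
```

Call:
{"method": "servo_tool", "body": {
  "dp": [
    [0.05,0.4,0],
    [0.05,0.43,0],
    [0,0,0]
  ],
  "rot": [
    [-0.016,0,0],
    [-0.017,0,0],
    [0,0,0]
  ]
}}

```text
t: 37.98
tcp_pos: [0.5321, -0.1334, 0.0869]
orientation: [-2.942, -0.168, -0.98]
contact_force: [-0.3, 0.4, -0.7]
grip_width: 0.861
```

Run:
```python
from h import *
x=sense(); print(x["t"],x["q"].round(2),x["contact_force"])
g=np.array([.5444,-.1330,.0705]); R,p=tool(); t=g+.015*R[:,2]
lean(t,-83.5,np.radians(37),1)
s=snapshot("wrist"); save(s,"w29.png",None,1.5)
```

```text
37.975 [-0.79  0.2   2.24  1.12  0.55 -0.27] [-0.32582399  0.39057629 -0.70888927]
p [ 0.5321 -0.1334  0.0869] rot [-0.0001  0.0025  0.0005] dp after rot [-0.01  0.1   3.55] before [-0.    0.1   3.55]
```

Good alignment. Advance along the tool and grip.

Call:
{"method": "servo_tool", "body": {
  "dp": [
    [0,0.05,1.0],
    [0,0.05,1.0],
    [0,0,1.0],
    [0,0,0.5],
    [0,0,0],
    [0,0,0]
  ],
  "rot": [
    [0,0,0],
    [0,0,0],
    [0,0,0],
    [0,0,0],
    [0,0,0],
    [0,0,0]
  ]
}}

```text
t: 38.78
tcp_pos: [0.5525, -0.1321, 0.0587]
orientation: [-2.942, -0.167, -0.98]
contact_force: [-0.3, 0.3, 0.6]
grip_width: 0.861
```

Call:
{"method": "servo_tool", "body": {
  "dp": [
    [0,0,0],
    [0,0,0],
    [0,0,0],
    [0,0,0],
    [0,0,0],
    [0,0,0]
  ],
  "rot": [
    [0,0,0],
    [0,0,0],
    [0,0,0],
    [0,0,0],
    [0,0,0],
    [0,0,0]
  ],
  "gripper": 0
}}

```text
t: 39.52
tcp_pos: [0.5526, -0.1322, 0.0586]
orientation: [-2.942, -0.167, -0.98]
contact_force: [-2.3, -0.7, 3.9]
grip_width: 0.645
```

Run:
```python
from h import *
x=sense(); print(x["t"],x["q"].round(2),x["contact_force"],x["grip_width"]*93); R,p=tool(); print(p, R.round(3))
s=snapshot("wrist"); save(s,"w30.png",None,1.5)
```

```text
39.525 [-0.74  0.29  2.23  1.26  0.5  -0.39] [-2.2607403  -0.706365    3.93949951] 59.99443961939895
[ 0.55260546 -0.13223319  0.05861971] [[ 0.795  0.113  0.596]
 [ 0.09  -0.994  0.068]
 [ 0.599 -0.    -0.8  ]]
```

Call:
{"method": "servo_tool", "body": {
  "dp": [
    [0.3,0,-0.4],
    [0.9,0,-1.2],
    [1.5,0,-2.0],
    [1.5,0,-2.0],
    [1.5,0,-2.0],
    [1.5,0,-2.0],
    [0.6,0,-0.8],
    [0,0,0]
  ],
  "rot": [
    [0,0,0],
    [0,0,0],
    [0,0,0],
    [0,0,0],
    [0,0,0],
    [0,0,0],
    [0,0,0],
    [0,0,0]
  ]
}}

```text
t: 40.58
tcp_pos: [0.5526, -0.1321, 0.1887]
orientation: [-2.942, -0.168, -0.98]
contact_force: [0.1, -0.0, -2.8]
grip_width: 0.642
```

Run:
```python
from h import *
x=sense(); print(x["t"],x["q"].round(2),x["contact_force"],x["grip_width"]*93); R,p=tool(); print(p, R.round(3))
```

```text
40.575 [-0.74  0.04  2.08  0.76  0.72  0.2 ] [ 0.09834824 -0.0153825  -2.79011385] 59.718690668717656
[ 0.55264492 -0.13206417  0.1886565 ] [[ 0.795  0.114  0.596]
 [ 0.091 -0.994  0.068]
 [ 0.6   -0.    -0.8  ]]
```

Call:
{"method": "servo_tool", "body": {
  "dp": [
    [0,0,0],
    [0,0,0],
    [0,0,0],
    [0,0,0],
    [0,0,0],
    [0,0,0],
    [0,0,0],
    [0,0,0]
  ],
  "rot": [
    [0,-0.1,0],
    [0,-0.17,0],
    [0,-0.17,0],
    [0,-0.17,0],
    [0,-0.17,0],
    [0,-0.17,0],
    [0,-0.17,0],
    [0,0,0]
  ]
}}

```text
t: 41.58
tcp_pos: [0.553, -0.1305, 0.1813]
orientation: [3.026, 0.18, -0.743]
contact_force: [-0.6, 0.1, -1.8]
grip_width: 0.64
```

Run:
```python
from h import *
x=sense(); print(x["t"],x["q"].round(2),x["contact_force"],x["grip_width"]*93); R,p=tool(); print(p, R.round(3))
s=snapshot("wrist"); save(s,"w31.png",None,1.5)
```

```text
41.575 [-0.31  0.64  1.14 -0.19  1.81  1.14] [-0.55712019  0.06902928 -1.78808095] 59.52149963920936
[ 0.55302059 -0.13048278  0.18134887] [[ 0.88   0.116 -0.461]
 [ 0.107 -0.993 -0.047]
 [-0.463 -0.008 -0.886]]
```

Call:
{"method": "servo_tool", "body": {
  "dp": [
    [0,0,-0.5],
    [0,0,0],
    [0,0,0],
    [0,0,0],
    [0,0,0]
  ],
  "rot": [
    [0,-0.149,0],
    [0,-0.149,0],
    [0,-0.149,0],
    [0,0,0],
    [0,0,0]
  ]
}}

```text
t: 42.25
tcp_pos: [0.5549, -0.1321, 0.1944]
orientation: [2.772, 0.159, -1.362]
contact_force: [0.2, 0.2, -1.1]
grip_width: 0.641
```

Run:
```python
from h import *
x=sense(); print(x["t"],x["q"].round(2),x["contact_force"],x["grip_width"]*93); R,p=tool(); print(p, R.round(3))
th=np.radians(6.4); 
yv=np.array([np.cos(th),np.sin(th),0]); d=-np.array([-np.sin(th),np.cos(th),0])*np.sin(np.radians(53.2))-np.array([0,0,np.cos(np.radians(53.2))])
Rd=np.stack([np.cross(yv,d),yv,d],1); print("rot",Rn.from_matrix(R.T@Rd).as_rotvec().round(3)); print(Rd.round(3))
```

```text
42.25 [-0.25  0.93  0.78 -0.37  2.27  1.09] [ 0.18657379  0.17150674 -1.09065215] 59.626043172781486
[ 0.55492951 -0.13207089  0.19437647] [[ 0.607  0.114 -0.786]
 [ 0.071 -0.993 -0.089]
 [-0.791 -0.001 -0.611]]
rot [-1.249 -0.013 -0.948]
[[-0.067  0.994  0.089]
 [ 0.595  0.111 -0.796]
 [-0.801  0.    -0.599]]
```

Call:
{"method": "servo_tool", "body": {
  "dp": [
    [0,0,0],
    [0,0,0],
    [0,0,0],
    [0,0,0],
    [0,0,0],
    [0,0,0],
    [0,0,0],
    [0,0,0]
  ],
  "rot": [
    [-0.07,0,-0.053],
    [-0.138,0,-0.105],
    [-0.138,0,-0.105],
    [-0.138,0,-0.105],
    [-0.138,0,-0.105],
    [-0.138,0,-0.105],
    [-0.138,0,-0.105],
    [-0.138,0,-0.105]
  ]
}}

```text
t: 43.25
tcp_pos: [0.5548, -0.131, 0.1964]
orientation: [1.816, 1.558, -0.885]
contact_force: [-0.3, -0.9, -1.6]
grip_width: 0.641
```

Run:
```python
from h import *
x=sense(); print(x["t"],x["q"].round(2),x["contact_force"],x["grip_width"]*93); R,p=tool(); print(p, R.round(3))
th=np.radians(6.4); 
yv=np.array([np.cos(th),np.sin(th),0]); d=-np.array([-np.sin(th),np.cos(th),0])*np.sin(np.radians(53.2))-np.array([0,0,np.cos(np.radians(53.2))])
Rd=np.stack([np.cross(yv,d),yv,d],1); print("rot",Rn.from_matrix(R.T@Rd).as_rotvec().round(3))
s=snapshot("scene"); save(s,"s31.png",(130,90,350,310),2.7)
```

```text
43.25 [ 0.08  0.52  1.57 -0.9   1.41  0.55] [-0.25302908 -0.919845   -1.61115416] 59.6280041889947
[ 0.5547783  -0.13100856  0.19644583] [[ 0.097  0.989 -0.112]
 [ 0.603 -0.148 -0.784]
 [-0.792  0.009 -0.611]]
rot [-0.202 -0.013 -0.164]
```

Call:
{"method": "servo_tool", "body": {
  "dp": [
    [0,0,0],
    [0,0,0],
    [0,0,0]
  ],
  "rot": [
    [-0.1,-0.006,-0.08],
    [-0.102,-0.007,-0.084],
    [0,0,0]
  ]
}}

```text
t: 43.68
tcp_pos: [0.5532, -0.1318, 0.1956]
orientation: [1.564, 1.736, -0.787]
contact_force: [-0.1, 0.2, -1.5]
grip_width: 0.639
```

```bash
cat >> h.py <<'E'
def up53(t,lean=53.2,ang=6.4):
    R,p=tool(); th=np.radians(ang); a=np.radians(lean)
    yv=np.array([np.cos(th),np.sin(th),0]); d=-np.array([-np.sin(th),np.cos(th),0])*np.sin(a)-np.array([0,0,np.cos(a)])
    Rd=np.stack([np.cross(yv,d),yv,d],1); print("p",p.round(4),"rot",Rn.from_matrix(R.T@Rd).as_rotvec().round(3),"dp",(R.T@(np.array(t)-p)*100).round(2)); print("down in tool",(-R[2]).round(3))
E
python3 - <<'E'
from h import *
x=sense(); print(x["t"],x["q"].round(2),x["contact_force"],x["grip_width"]*93)
up53([.5953,-.0202,.190])
s=snapshot("wrist"); save(s,"w32.png",None,1.5)
E
```

```text
43.675 [ 0.09  0.43  1.75 -1.02  1.22  0.5 ] [-0.12847958  0.22668646 -1.45793536] 59.4220511886717
p [ 0.5532 -0.1318  0.1956] rot [-0.01   0.001 -0.003] dp [ 6.82  5.33 -8.22]
down in tool [0.801 0.003 0.598]
```

Call:
{"method": "servo_tool", "body": {
  "dp": [
    [1.2,0.93,-1.42],
    [1.9,1.5,-2.3],
    [1.9,1.5,-2.3],
    [1.3,1.0,-1.6],
    [0.5,0.4,-0.6],
    [0,0,0]
  ],
  "rot": [
    [-0.01,0,0],
    [0,0,0],
    [0,0,0],
    [0,0,0],
    [0,0,0],
    [0,0,0]
  ]
}}

```text
t: 44.48
tcp_pos: [0.5966, -0.0191, 0.1869]
orientation: [1.553, 1.741, -0.782]
contact_force: [-0.6, 0.9, -2.4]
grip_width: 0.642
```

Run:
```python
from h import *
x=sense(); print(x["t"],x["q"].round(2),x["contact_force"],x["grip_width"]*93)
up53([.5953,-.0202,.17])
s=snapshot("wrist"); save(s,"w33.png",None,1.5)
s=snapshot("scene"); save(s,"s33.png",(200,90,330,220),5)
s=snapshot("top"); save(s,"t33.png",(210,140,290,210),8)
```

```text
44.475 [ 0.27  0.56  1.55 -0.94  1.37  0.52] [-0.56652316  0.90527736 -2.43796332] 59.741572213865496
p [ 0.5966 -0.0191  0.1869] rot [-0.     0.002  0.003] dp [ 1.3  -0.14  1.08]
down in tool [0.802 0.002 0.597]
```

Run:
```python
from h import *
c=cam(snapshot("top"))
y=np.array([-.1116,.9938,0]);x=np.array([.9938,.1116,0]); gm=np.array([.5920,-.0178,0])+.0072*y
for u,v in [(425,168),(462,165),(497,365),(448,367)]:
    for z in (.205,):
        P=p2w(c,210+u/8,140+v/8,z); print(P.round(4),"jig y rel gap mid",((P-gm)@y*1000).round(1),"x",((P-gm)@x*1000).round(1))
```

```text
[ 0.6222 -0.0038  0.205 ] jig y rel gap mid 3.3 x 31.5
[ 0.6228 -0.0147  0.205 ] jig y rel gap mid -7.6 x 30.9
[ 0.5632 -0.0233  0.205 ] jig y rel gap mid -9.4 x -29.2
[ 0.563  -0.0089  0.205 ] jig y rel gap mid 4.8 x -27.8
```

Run:
```python
from h import *
s=snapshot("wrist"); c=cam(s); save(s,"w34.png",(180,0,330,130),5)
K,R,t=c; o=-R.T@t
def atdepth(u,v,D):
    d=R.T@np.linalg.inv(K)@np.array([u,v,1.]); return o+d*D
P=atdepth(383/1.5,168/1.5,.1948); print("foot edge +Y face",P.round(4))
y=np.array([-.1116,.9938,0])
for v in (88,91): 
    Q=p2w(c,380/1.5,v/1.5,.06); print("block edge",Q.round(4), "foot face ahead of block edge (jig y mm)",((P-Q)@y*1000).round(1))
```

```text
foot edge +Y face [ 0.5944 -0.0053  0.1065]
block edge [ 0.5924 -0.0011  0.06  ] foot face ahead of block edge (jig y mm) -4.4
block edge [ 0.5926 -0.0029  0.06  ] foot face ahead of block edge (jig y mm) -2.5
```

Run:
```python
from h import *
c=cam(snapshot("wrist")); y=np.array([-.1116,.9938,0]); P=np.array([.5944,-.0053,.1065])
Q=p2w(c,253,87.5,.065)+.006*y; S=p2w(c,253,58.5,.062); Q2=p2w(c,253,72.5,.059)
print(Q,Q2,S); print("foot +Y face from block face mm",((P-Q)@y*1000),((P-Q2)@y*1000)); print("stop-block",((S-Q)@y*1000))
up53([.5953,-.0202,.17])
```

```text
[ 0.59415899 -0.01968001  0.065     ] [ 0.59369209 -0.01549354  0.059     ] [0.59192889 0.00070953 0.062     ]
foot +Y face from block face mm 14.263956357705455 10.051338387459472
stop-block 20.512006685410377
p [ 0.5958 -0.0205  0.1874] rot [-0.001  0.002  0.002] dp [ 1.42 -0.04  1.01]
down in tool [0.802 0.003 0.597]
```

Call:
{"method": "servo_tool", "body": {
  "dp": [
    [1.2,0,0.9],
    [1.6,0,1.2],
    [0.4,0,0.3],
    [0.4,0,0.3],
    [0,0,0]
  ],
  "rot": [
    [0,0,0],
    [0,0,0],
    [0,0,0],
    [0,0,0],
    [0,0,0]
  ]
}}

```text
t: 45.4
tcp_pos: [0.596, -0.0199, 0.1419]
orientation: [1.552, 1.742, -0.783]
contact_force: [-0.4, -0.7, -1.7]
grip_width: 0.645
```

Call:
{"method": "servo_tool", "body": {
  "dp": [
    [0.4,0,0.3],
    [0.4,0,0.3],
    [0,0,0]
  ],
  "rot": [
    [0,0,0],
    [0,0,0],
    [0,0,0]
  ]
}}

```text
t: 45.78
tcp_pos: [0.5957, -0.02, 0.1318]
orientation: [1.552, 1.742, -0.783]
contact_force: [-0.3, 1.1, -2.6]
grip_width: 0.641
```

Run:
```python
from h import *
x=sense(); print(x["t"],x["q"].round(2),x["contact_force"],x["wrist_torque"],x["grip_width"]*93)
up53([.5953,-.0202,.095])
s=snapshot("wrist"); save(s,"w35.png",None,1.5)
s=snapshot("top"); save(s,"t35.png",(210,140,290,210),8)
```

```text
45.775 [ 0.27  0.62  1.59 -0.96  1.31  0.61] [-0.29975994  1.13423483 -2.60294724] [ 0.61479565 -0.02113656  0.02023926] 59.63606023809101
p [ 0.5957 -0.02    0.1318] rot [-0.001  0.002  0.004] dp [ 2.94 -0.03  2.21]
down in tool [0.802 0.003 0.597]
```

Call:
{"method": "servo_tool", "body": {
  "dp": [
    [0.4,0,0.3],
    [0.4,0,0.3],
    [0.4,0,0.3],
    [0.4,0,0.3],
    [0.4,0,0.3],
    [0,0,0]
  ],
  "rot": [
    [0,0,0],
    [0,0,0],
    [0,0,0],
    [0,0,0],
    [0,0,0],
    [0,0,0]
  ]
}}

```text
t: 46.62
tcp_pos: [0.5956, -0.0201, 0.1066]
orientation: [1.552, 1.742, -0.783]
contact_force: [0.1, 0.1, -1.9]
grip_width: 0.64
```

Call:
{"method": "servo_tool", "body": {
  "dp": [
    [0.4,0,0.3],
    [0.16,0,0.12],
    [0.16,0,0.12],
    [0,0,0]
  ],
  "rot": [
    [0,0,0],
    [0,0,0],
    [0,0,0],
    [0,0,0]
  ]
}}

```text
t: 47.12
tcp_pos: [0.5958, -0.0201, 0.0981]
orientation: [1.552, 1.741, -0.783]
contact_force: [0.5, 0.0, -1.2]
grip_width: 0.638
```

Call:
{"method": "servo_tool", "body": {
  "dp": [
    [0,0,0],
    [0,0,0],
    [0,0,0],
    [0,0,-2],
    [0,0,-3],
    [0,0,-4],
    [0,0,-4],
    [0,0,0]
  ],
  "rot": [
    [0,0,0],
    [0,0,0],
    [0,0,0],
    [0,0,0],
    [0,0,0],
    [0,0,0],
    [0,0,0],
    [0,0,0]
  ],
  "gripper": 7.5
}}

```text
t: 48.12
tcp_pos: [0.5853, 0.0871, 0.1786]
orientation: [1.551, 1.742, -0.774]
contact_force: [-0.1, -0.4, 0.3]
grip_width: 0.808
```

Run:
```python
from h import *
x=sense(); print(x["t"],x["q"].round(2),x["contact_force"],x["grip_width"]*93)
lean([.594,-.0082,.16],6.4,0,1)
s=snapshot("wrist"); save(s,"w36.png",None,1.5)
```

```text
48.125 [ 0.44  0.63  1.44 -0.87  1.5   0.58] [-0.13789997 -0.40450046  0.33006384] 75.12815321122605
p [0.5853 0.0871 0.1786] rot [0.005  0.9288 0.0035] dp after rot [-9.56 -0.2   1.86] before [-4.24 -0.26  8.77]
```

Call:
{"method": "servo_tool", "body": {
  "dp": [
    [0,0,0],
    [0,0,0],
    [0,0,0],
    [0,0,0],
    [0,0,0],
    [0,0,0],
    [0,0,0],
    [0,0,0]
  ],
  "rot": [
    [0,0.1,0],
    [0,0.17,0],
    [0,0.17,0],
    [0,0.17,0],
    [0,0.17,0],
    [0,0.149,0],
    [0,0,0.15],
    [0,0,0.17]
  ],
  "gripper": 4.0
}}

```text
t: 49.18
tcp_pos: [0.5835, 0.0816, 0.175]
orientation: [-2.446, -1.969, 0.007]
contact_force: [0.3, 0.1, 0.2]
grip_width: 0.431
```

Call:
{"method": "servo_tool", "body": {
  "dp": [
    [0,0,0],
    [0,0,0],
    [0,0,0],
    [0,0,0],
    [0,0,0],
    [0,0,0],
    [0,0,0],
    [0,0,0]
  ],
  "rot": [
    [0,0,0.18],
    [0,0,0.18],
    [0,0,0.18],
    [0,0,0.18],
    [0,0,0.18],
    [0,0,0.18],
    [0,0,0.17],
    [0,0,0]
  ]
}}

```text
t: 50.18
tcp_pos: [0.5835, 0.0828, 0.175]
orientation: [3.135, 0.18, -0.007]
contact_force: [0.1, -0.4, 0.7]
grip_width: 0.432
```

Run:
```python
from h import *
x=sense(); print(x["t"],x["q"].round(2),x["contact_force"],x["grip_width"]*93)
go([.594,-.0082,.16],np.radians(96.4))
```

```text
50.175 [-0.05  0.36  1.5  -0.    1.29  1.41] [ 0.06202973 -0.37524505  0.72182372] 40.17352597033899
p [0.5835 0.0828 0.175 ] dp tool cm [0.01 9.16 1.51] len 9.29
yaw_y now -83.44 tilt z [-0.0044 -0.0021 -1.    ]
 rotvec tool [-7.2000e-03  2.5000e-03 -3.1388e+00] |.|deg 179.8
   dp if turned first [-0.03 -9.16  1.5 ]
 rotvec tool [0.0016 0.0046 0.0028] |.|deg 0.3
   dp if turned first [0.03 9.16 1.5 ]
```

Call:
{"method": "servo_tool", "body": {
  "dp": [
    [0.03,2.5,0],
    [0,3.5,1.0],
    [0,3.16,2.0],
    [0,0,0],
    [0,0,0]
  ],
  "rot": [
    [0,0.005,0.003],
    [0,0,0],
    [0,0,0],
    [0,0,0],
    [0,0,0]
  ]
}}

```text
t: 50.8
tcp_pos: [0.5947, -0.0072, 0.146]
orientation: [3.136, 0.176, 0.003]
contact_force: [0.7, 0.3, 0.9]
grip_width: 0.435
```

Run:
```python
from h import *
x=sense(); print(x["t"])
s=snapshot("wrist"); save(s,"w37.png",(160,130,350,250),4)
go([.594,-.0082,.0805],np.radians(96.4))
```

```text
50.8
p [ 0.5949 -0.0068  0.1464] dp tool cm [-0.13  0.12  6.59] len 6.6
yaw_y now -83.55 tilt z [ 0.003 -0.001 -1.   ]
 rotvec tool [ 4.5000e-03  2.1000e-03 -3.1407e+00] |.|deg 179.9
   dp if turned first [ 0.11 -0.13  6.59]
 rotvec tool [ 0.0014 -0.0028  0.0009] |.|deg 0.2
   dp if turned first [-0.11  0.13  6.59]
```

Call:
{"method": "servo_tool", "body": {
  "dp": [
    [-0.1,0.1,0.5],
    [0,0,2.0],
    [0,0,2.5],
    [0,0,1.5],
    [0,0,0]
  ],
  "rot": [
    [0,0,0],
    [0,0,0],
    [0,0,0],
    [0,0,0],
    [0,0,0]
  ]
}}

```text
t: 51.48
tcp_pos: [0.5934, -0.0081, 0.08]
orientation: [3.136, 0.176, 0.0]
contact_force: [-0.6, 0.6, 0.8]
grip_width: 0.427
```

Call:
{"method": "servo_tool", "body": {
  "dp": [
    [0,0,0],
    [0,0,0],
    [0,0,0],
    [0,0,0],
    [0,0,0],
    [0,0,0]
  ],
  "rot": [
    [0,0,0],
    [0,0,0],
    [0,0,0],
    [0,0,0],
    [0,0,0],
    [0,0,0]
  ],
  "gripper": 0
}}

```text
t: 52.22
tcp_pos: [0.5945, -0.0088, 0.0816]
orientation: [3.135, 0.174, 0.005]
contact_force: [-0.3, -1.2, 5.2]
grip_width: 0.114
```

Run:
```python
from h import *
x=sense(); print(x["t"],x["contact_force"],x["wrist_torque"],x["grip_width"]*93)
s=snapshot("wrist"); save(s,"w38.png",(160,130,350,250),4)
go([.594,-.0082,.0805],np.radians(96.4))
```

```text
52.225 [-0.25968288 -1.16043259  5.19949949] [ 0.05404672  0.13657189 -0.00144647] 10.639273936109545
p [ 0.5945 -0.0088  0.0816] dp tool cm [-0.05 -0.07  0.11] len 0.14
yaw_y now -83.64 tilt z [ 0.0036 -0.0016 -1.    ]
 rotvec tool [-0.0053 -0.0032  3.1409] |.|deg 180.0
   dp if turned first [0.05 0.07 0.11]
 rotvec tool [ 0.002  -0.0034 -0.0007] |.|deg 0.2
   dp if turned first [-0.05 -0.07  0.11]
```

Call:
{"method": "servo_tool", "body": {
  "dp": [
    [0,0,-0.5],
    [0,0,-1.0],
    [0,0,-2.0],
    [0,0,-2.0],
    [0,0,-2.0],
    [0,0,-1.0],
    [0,0,0]
  ],
  "rot": [
    [0,0,0],
    [0,0,0],
    [0,0,0],
    [0,0,0],
    [0,0,0],
    [0,0,0],
    [0,0,0]
  ]
}}

```text
t: 53.15
tcp_pos: [0.5943, -0.0086, 0.1667]
orientation: [3.135, 0.174, 0.006]
contact_force: [-0.4, 0.5, -2.7]
grip_width: 0.116
```

Run:
```python
from h import *
x=sense(); print(x["t"],x["contact_force"],x["grip_width"]*93)
s=snapshot("wrist"); save(s,"w39.png",(160,130,350,250),4)
go([.4961,.2497,.16],np.radians(103.2))
```

```text
53.15 [-0.41816859  0.45075469 -2.70613717] 10.827723763945555
p [ 0.5938 -0.0086  0.1658] dp tool cm [ -6.85 -26.75   0.52] len 27.62
yaw_y now -83.64 tilt z [ 0.0025 -0.0014 -1.    ]
 rotvec tool [-3.3000e-03 -2.7000e-03  3.0222e+00] |.|deg 173.2
   dp if turned first [ 3.62 27.37  0.58]
 rotvec tool [ 0.0018 -0.0022 -0.1194] |.|deg 6.8
   dp if turned first [ -3.62 -27.37   0.58]
```

Call:
{"method": "servo_tool", "body": {
  "dp": [
    [-0.2,-2.0,0],
    [-0.5,-4.0,0],
    [-0.7,-5.0,0],
    [-0.7,-5.0,0],
    [-0.7,-5.0,0],
    [-0.5,-4.0,0],
    [-0.32,-2.37,0],
    [0,0,0]
  ],
  "rot": [
    [0,0,-0.1194],
    [0,0,0],
    [0,0,0],
    [0,0,0],
    [0,0,0],
    [0,0,0],
    [0,0,0],
    [0,0,0]
  ]
}}

```text
t: 54.2
tcp_pos: [0.4985, 0.2496, 0.1653]
orientation: [3.115, 0.364, 0.005]
contact_force: [1.3, -4.5, 6.3]
grip_width: 0.287
```

Call:
{"method": "servo_tool", "body": {
  "dp": [
    [0,0,0],
    [0,0,1.0]
  ],
  "rot": [
    [0,0,0],
    [0,0,0]
  ]
}}

```text
t: 54.45
tcp_pos: [0.501, 0.2483, 0.1576]
orientation: [3.114, 0.362, 0.013]
contact_force: [1.2, -9.7, 20.4]
grip_width: 0.295
```

Run:
```python
from h import *
x=sense(); print(x["t"],x["contact_force"],x["grip_width"]*93)
s=snapshot("wrist"); save(s,"w40.png",(160,130,350,250),4)
go([.4961,.2497,.0746],np.radians(103.2))
```

```text
54.45 [ 1.21371244 -9.6518891  20.41005934] 27.432851688822904
p [0.5009 0.2478 0.1564] dp tool cm [-0.47 -0.36  8.17] len 8.2
yaw_y now -76.75 tilt z [ 0.0081 -0.0063 -0.9999]
 rotvec tool [ 0.01    0.0125 -3.1406] |.|deg 179.9
   dp if turned first [0.42 0.3  8.18]
 rotvec tool [ 0.008  -0.0064  0.001 ] |.|deg 0.6
   dp if turned first [-0.42 -0.3   8.18]
```

Call:
{"method": "servo_tool", "body": {
  "dp": [
    [0,0,-1.0],
    [0,0,-0.5],
    [0,0,-0.5],
    [0,0,0]
  ],
  "rot": [
    [0,0,0],
    [0,0,0],
    [0,0,0],
    [0,0,0]
  ]
}}

```text
t: 55.0
tcp_pos: [0.4991, 0.2504, 0.1758]
orientation: [3.12, 0.36, 0.006]
contact_force: [0.1, -0.8, -1.6]
grip_width: 0.114
```

Run:
```python
from h import *
x=sense(); print(x["t"],x["contact_force"],x["grip_width"]*93)
s=snapshot("wrist"); save(s,"w41.png",None,1.5)
s=snapshot("scene"); save(s,"s41.png",(200,70,340,210),4.5)
```

```text
55.0 [ 0.08924899 -0.82726478 -1.63030755] 10.597196611618678
```

Run:
```python
from h import *
s=snapshot("wrist"); save(s,"w42.png",(160,130,350,250),4)
go([.4961,.2497,.0746],np.radians(103.2))
```

```text
p [0.4976 0.2503 0.1744] dp tool cm [-0.17  0.01  9.98] len 9.98
yaw_y now -76.8 tilt z [ 4.0e-04 -1.5e-03 -1.0e+00]
 rotvec tool [ 1.0000e-04  2.5000e-03 -3.1416e+00] |.|deg 180.0
   dp if turned first [ 0.16 -0.02  9.98]
 rotvec tool [ 0.0016 -0.0001  0.    ] |.|deg 0.1
   dp if turned first [-0.16  0.02  9.98]
```

Run:
```python
from h import *
c=cam(snapshot("wrist")); R,p=tool()
for n,u,v,z in [("foot far",371,136,.088),("slot far in",377,102,.045),("slot near? rack near edge",377,367,.045),("rack far",377,62,.045),("plate2 near..",0,0,.1)]:
    P=p2w(c,u/4+160,v/4+130,z); print(n,(R.T@(P-p)*1000).round(1))
```

```text
foot far [28.6 -1.8 86.4]
slot far in [ 31.4  -0.4 129.4]
slot near? rack near edge [-44.   -0.4 129.4]
rack far [ 42.1  -0.4 129.4]
plate2 near.. [ 59.6 -80.9  74.2]
```

Call:
{"method": "servo_tool", "body": {
  "dp": [
    [0,0.13,1.0],
    [0,0,1.5],
    [0,0,1.5],
    [0,0,0.7],
    [0,0,0.7],
    [0,0,0]
  ],
  "rot": [
    [0,0,0],
    [0,0,0],
    [0,0,0],
    [0,0,0],
    [0,0,0],
    [0,0,0]
  ]
}}

```text
t: 55.95
tcp_pos: [0.4987, 0.2489, 0.1209]
orientation: [3.119, 0.361, 0.002]
contact_force: [-0.1, -0.1, -2.5]
grip_width: 0.113
```

Run:
```python
from h import *
x=sense(); print(x["t"],x["contact_force"],x["grip_width"]*93, x["tcp_pos"])
s=snapshot("wrist"); save(s,"w43.png",(160,130,350,250),4)
```

```text
55.95 [-0.12631776 -0.13011712 -2.54242184] 10.494132550667063 [0.49865117 0.24886596 0.12087462]
```

Call:
{"method": "servo_tool", "body": {
  "dp": [
    [0,0,0.7],
    [0,0,0.7],
    [0,0,0.5],
    [0,0,0]
  ],
  "rot": [
    [0,0,0],
    [0,0,0],
    [0,0,0],
    [0,0,0]
  ]
}}

```text
t: 56.5
tcp_pos: [0.4986, 0.2488, 0.1018]
orientation: [3.119, 0.361, 0.002]
contact_force: [-0.3, 1.3, -1.1]
grip_width: 0.115
```

Call:
{"method": "servo_tool", "body": {
  "dp": [
    [0,0,0.2],
    [0,0,0.2],
    [0,0,0]
  ],
  "rot": [
    [0,0,0],
    [0,0,0],
    [0,0,0]
  ]
}}

```text
t: 56.88
tcp_pos: [0.4989, 0.2489, 0.0983]
orientation: [3.119, 0.361, 0.004]
contact_force: [-0.7, 0.2, -0.9]
grip_width: 0.115
```

Call:
{"method": "servo_tool", "body": {
  "dp": [
    [0,0,0.2],
    [0,0,0.2],
    [0,0,0]
  ],
  "rot": [
    [0,0,0],
    [0,0,0],
    [0,0,0]
  ]
}}

```text
t: 57.25
tcp_pos: [0.4993, 0.249, 0.0954]
orientation: [3.119, 0.361, 0.006]
contact_force: [-0.8, -0.5, 4.7]
grip_width: 0.116
```

Call:
{"method": "servo_tool", "body": {
  "dp": [
    [0,0,0.2],
    [0,0,0]
  ],
  "rot": [
    [0,0,0],
    [0,0,0]
  ]
}}

```text
t: 57.5
tcp_pos: [0.4997, 0.2494, 0.0953]
orientation: [3.12, 0.361, 0.008]
contact_force: [-5.0, -0.3, 18.0]
grip_width: 0.114
```

Call:
{"method": "servo_tool", "body": {
  "dp": [
    [0,0,0],
    [0,0,0],
    [0,0,-2.0],
    [0,0,-3.0],
    [0,-2.5,0],
    [0,-2.5,0],
    [0,0,0],
    [0,0,0]
  ],
  "rot": [
    [0,0,0],
    [0,0,0],
    [0,0,0],
    [0,0,0],
    [0,0,0],
    [0,0,0],
    [0,0,0],
    [0,0,0]
  ],
  "gripper": 4.0
}}

```text
t: 58.5
tcp_pos: [0.4874, 0.2971, 0.1419]
orientation: [3.118, 0.361, 0.003]
contact_force: [-0.7, -0.1, 0.0]
grip_width: 0.431
```

Run:
```python
from h import *
x=sense(); print(x["t"],x["contact_force"],x["grip_width"]*93, x["tcp_pos"])
s=snapshot("wrist"); save(s,"w44.png",(120,130,350,250),3.4)
go([0.485,.2985,.0735],np.radians(103.2))
```

```text
58.5 [-0.68898828 -0.05868728  0.00528961] 40.07777254521452 [0.48741282 0.2971388  0.14185547]
p [0.4875 0.2969 0.1419] dp tool cm [-0.22 -0.23  6.84] len 6.85
yaw_y now -76.81 tilt z [ 0.002  -0.0021 -1.    ]
 rotvec tool [-2.4000e-03 -3.9000e-03  3.1414e+00] |.|deg 180.0
   dp if turned first [0.21 0.21 6.84]
 rotvec tool [ 0.0025 -0.0015 -0.0001] |.|deg 0.2
   dp if turned first [-0.21 -0.21  6.84]
```

Call:
{"method": "servo_tool", "body": {
  "dp": [
    [-0.15,-0.2,0],
    [0,0,0],
    [0,0,2.0],
    [0,0,2.5],
    [0,0,1.8],
    [0,0,0.5],
    [0,0,0]
  ],
  "rot": [
    [0.002,-0.001,0],
    [0,0,0],
    [0,0,0],
    [0,0,0],
    [0,0,0],
    [0,0,0],
    [0,0,0]
  ],
  "gripper": 3.4
}}

```text
t: 59.42
tcp_pos: [0.4858, 0.2992, 0.0744]
orientation: [-3.121, -0.361, -0.002]
contact_force: [1.6, -0.2, 1.2]
grip_width: 0.362
```

Call:
{"method": "servo_tool", "body": {
  "dp": [
    [0,0,0],
    [0,0,0],
    [0,0,0],
    [0,0,0],
    [0,0,0]
  ],
  "rot": [
    [0,0,0],
    [0,0,0],
    [0,0,0],
    [0,0,0],
    [0,0,0]
  ],
  "gripper": 0
}}

```text
t: 60.05
tcp_pos: [0.486, 0.2994, 0.075]
orientation: [-3.12, -0.361, -0.004]
contact_force: [0.0, -0.4, 6.5]
grip_width: 0.148
```

Call:
{"method": "servo_tool", "body": {
  "dp": [
    [0,0,-1.0],
    [0,0,-3.0],
    [0,0,-4.0],
    [0,0,-3.0],
    [0,0,-1.5],
    [0,0,0]
  ],
  "rot": [
    [0,0,0],
    [0,0,0],
    [0,0,0],
    [0,0,0],
    [0,0,0],
    [0,0,0]
  ]
}}

```text
t: 60.8
tcp_pos: [0.4857, 0.2993, 0.1998]
orientation: [-3.12, -0.361, -0.004]
contact_force: [-0.3, -0.6, -2.6]
grip_width: 0.148
```

Run:
```python
from h import *
x=sense(); print(x["t"],x["contact_force"],x["grip_width"]*93, x["tcp_pos"])
s=snapshot("wrist"); save(s,"w45.png",(120,130,350,250),3.4)
go([0.5942,-.0085,.195],np.radians(96.4))
```

```text
60.8 [-0.3141943  -0.61502482 -2.63936172] 13.799486890763419 [0.48570414 0.29934948 0.19980774]
p [0.4851 0.2991 0.1986] dp tool cm [ 3.6  32.44  0.36] len 32.64
yaw_y now -76.8 tilt z [ 2.e-04 -0.e+00 -1.e+00]
 rotvec tool [ 4.0000e-04  1.0000e-04 -3.0229e+00] |.|deg 173.2
   dp if turned first [ -7.42 -31.78   0.36]
 rotvec tool [ 1.000e-04 -2.000e-04  1.187e-01] |.|deg 6.8
   dp if turned first [ 7.42 31.78  0.36]
```

Call:
{"method": "servo_tool", "body": {
  "dp": [
    [0.58,2.5,0],
    [1.05,4.5,0],
    [1.29,5.5,0],
    [1.29,5.5,0],
    [1.29,5.5,0],
    [1.05,4.5,0],
    [0.58,2.5,0],
    [0.29,1.28,0]
  ],
  "rot": [
    [0,0,0.1187],
    [0,0,0],
    [0,0,0],
    [0,0,0],
    [0,0,0],
    [0,0,0],
    [0,0,0],
    [0,0,0]
  ]
}}

```text
t: 61.85
tcp_pos: [0.5968, -0.0085, 0.1972]
orientation: [-3.136, -0.172, 0.004]
contact_force: [1.2, 0.3, -2.9]
grip_width: 0.144
```

Call:
{"method": "servo_tool", "body": {
  "dp": [
    [0,0,2.0],
    [0,0,1.8],
    [0,0,0],
    [0,0,0]
  ],
  "rot": [
    [0,0,0],
    [0,0,0],
    [0,0,0],
    [0,0,0]
  ]
}}

```text
t: 62.35
tcp_pos: [0.5975, -0.0066, 0.1615]
orientation: [-3.136, -0.177, -0.002]
contact_force: [0.4, -0.1, -2.3]
grip_width: 0.15
```

Run:
```python
from h import *
x=sense(); print(x["t"],x["contact_force"],x["grip_width"]*93, x["tcp_pos"])
s=snapshot("wrist"); save(s,"w46.png",(160,130,350,250),4)
go([0.5942,-.0085,.16],np.radians(96.4))
```

```text
62.35 [ 0.37414537 -0.06792744 -2.26828579] 13.97980308923032 [ 0.59753176 -0.00656271  0.16148198]
p [ 0.5979 -0.0067  0.162 ] dp tool cm [-0.38  0.13  0.19] len 0.45
yaw_y now -83.56 tilt z [ 2.1e-03  2.0e-04 -1.0e+00]
 rotvec tool [ 0.0033  0.     -3.1409] |.|deg 180.0
   dp if turned first [ 0.38 -0.14  0.2 ]
 rotvec tool [ 0.     -0.0021  0.0007] |.|deg 0.1
   dp if turned first [-0.38  0.14  0.2 ]
```

Call:
{"method": "servo_tool", "body": {
  "dp": [
    [-0.35,0.1,0],
    [0,0,1.5],
    [0,0,1.0],
    [0,0,0.5],
    [0,0,0]
  ],
  "rot": [
    [0,-0.002,0],
    [0,0,0],
    [0,0,0],
    [0,0,0],
    [0,0,0]
  ]
}}

```text
t: 63.02
tcp_pos: [0.5937, -0.0085, 0.1306]
orientation: [-3.136, -0.175, 0.003]
contact_force: [0.3, -0.3, -2.6]
grip_width: 0.148
```

Call:
{"method": "servo_tool", "body": {
  "dp": [
    [0,0,0.3],
    [0,0,0.3],
    [0,0,0]
  ],
  "rot": [
    [0,0,0],
    [0,0,0],
    [0,0,0]
  ]
}}

```text
t: 63.4
tcp_pos: [0.594, -0.0083, 0.1251]
orientation: [-3.136, -0.175, 0.002]
contact_force: [-0.3, 1.6, -2.7]
grip_width: 0.151
```

Run:
```python
from h import *
x=sense(); print(x["t"],x["contact_force"],x["wrist_torque"],x["grip_width"]*93, x["tcp_pos"])
s=snapshot("wrist"); save(s,"w47.png",(160,130,350,250),4)
go([0.5942,-.0085,.16],np.radians(96.4))
```

```text
63.4 [-0.27208849  1.57134416 -2.71652314] [0.25421931 0.02900103 0.00351556] 14.001862608198534 [ 0.59399389 -0.00834675  0.12513649]
p [ 0.594  -0.0083  0.1252] dp tool cm [ 0.02  0.02 -3.48] len 3.48
yaw_y now -83.6 tilt z [-1.1e-03  4.0e-04 -1.0e+00]
 rotvec tool [-1.6000e-03 -8.0000e-04 -3.1416e+00] |.|deg 180.0
   dp if turned first [-0.02 -0.02 -3.48]
 rotvec tool [-0.0005  0.001   0.    ] |.|deg 0.1
   dp if turned first [ 0.02  0.02 -3.48]
```

Call:
{"method": "servo_tool", "body": {
  "dp": [
    [0,0,0.15],
    [0,0,0.15],
    [0,0,0]
  ],
  "rot": [
    [0,0,0],
    [0,0,0],
    [0,0,0]
  ]
}}

```text
t: 63.82
tcp_pos: [0.5941, -0.0084, 0.1222]
orientation: [-3.136, -0.175, 0.001]
contact_force: [1.4, 1.4, -3.3]
grip_width: 0.148
```

Call:
{"method": "servo_tool", "body": {
  "dp": [
    [0,0,0.15],
    [0,0,0.15],
    [0,0,0]
  ],
  "rot": [
    [0,0,0],
    [0,0,0],
    [0,0,0]
  ]
}}

```text
t: 64.2
tcp_pos: [0.594, -0.0084, 0.1191]
orientation: [-3.136, -0.175, 0.002]
contact_force: [-0.1, 2.3, -2.8]
grip_width: 0.147
```

Call:
{"method": "servo_tool", "body": {
  "dp": [
    [0,-0.03,0.2],
    [0,0,0.3],
    [0,0,0.3],
    [0,0,0]
  ],
  "rot": [
    [0,0,0],
    [0,0,0],
    [0,0,0],
    [0,0,0]
  ]
}}

```text
t: 64.7
tcp_pos: [0.5938, -0.0083, 0.1108]
orientation: [-3.137, -0.175, 0.003]
contact_force: [-0.3, 0.4, -3.1]
grip_width: 0.149
```

Call:
{"method": "servo_tool", "body": {
  "dp": [
    [0,0,0.4],
    [0,0,0.4],
    [0,0,0.4],
    [0,0,0]
  ],
  "rot": [
    [0,0,0],
    [0,0,0],
    [0,0,0],
    [0,0,0]
  ]
}}

```text
t: 65.2
tcp_pos: [0.5937, -0.0083, 0.0987]
orientation: [-3.137, -0.175, 0.003]
contact_force: [-1.1, 0.8, -3.0]
grip_width: 0.148
```

Call:
{"method": "servo_tool", "body": {
  "dp": [
    [0,0,0.4],
    [0,0,0.4],
    [0,0,0.4],
    [0,0,0]
  ],
  "rot": [
    [0,0,0],
    [0,0,0],
    [0,0,0],
    [0,0,0]
  ]
}}

```text
t: 65.7
tcp_pos: [0.5937, -0.0083, 0.0868]
orientation: [-3.137, -0.175, 0.003]
contact_force: [-0.4, 0.4, -2.5]
grip_width: 0.151
```

Call:
{"method": "servo_tool", "body": {
  "dp": [
    [0,0,0.2],
    [0,0,0.1],
    [0,-0.1,0],
    [0,0,0]
  ],
  "rot": [
    [0,0,0],
    [0,0,0],
    [0,0,0],
    [0,0,0]
  ]
}}

```text
t: 66.2
tcp_pos: [0.594, -0.0078, 0.0843]
orientation: [3.136, 0.176, -0.001]
contact_force: [0.3, -2.1, -3.4]
grip_width: 0.15
```

Call:
{"method": "servo_tool", "body": {
  "dp": [
    [0,-0.1,0],
    [0,0,0]
  ],
  "rot": [
    [0,0,0],
    [0,0,0]
  ]
}}

```text
t: 66.45
tcp_pos: [0.594, -0.0077, 0.0843]
orientation: [3.134, 0.175, -0.001]
contact_force: [0.3, -5.4, -3.4]
grip_width: 0.146
```

Call:
{"method": "servo_tool", "body": {
  "dp": [
    [0,0.2,0],
    [0,0.1,0],
    [0,0,0]
  ],
  "rot": [
    [0,0,0],
    [0,0,0],
    [0,0,0]
  ]
}}

```text
t: 66.82
tcp_pos: [0.5941, -0.0083, 0.0844]
orientation: [-3.135, -0.175, 0.001]
contact_force: [0.1, 2.3, -0.6]
grip_width: 0.148
```

Call:
{"method": "servo_tool", "body": {
  "dp": [
    [0,-0.07,0.15],
    [0,0,0.1],
    [0,0,0.1],
    [0,0,0]
  ],
  "rot": [
    [0,0,0],
    [0,0,0],
    [0,0,0],
    [0,0,0]
  ]
}}

```text
t: 67.32
tcp_pos: [0.5941, -0.0083, 0.082]
orientation: [-3.136, -0.176, 0.0]
contact_force: [-3.4, 2.9, 5.6]
grip_width: 0.145
```

Call:
{"method": "servo_tool", "body": {
  "dp": [
    [0,0,0],
    [0,0,0],
    [0,0,0],
    [0,0,-2.0],
    [0,0,-3.0],
    [0,0,-3.0],
    [0,0,0]
  ],
  "rot": [
    [0,0,0],
    [0,0,0],
    [0,0,0],
    [0,0,0],
    [0,0,0],
    [0,0,0],
    [0,0,0]
  ],
  "gripper": 3.4
}}

```text
t: 68.2
tcp_pos: [0.5959, -0.009, 0.1633]
orientation: [3.135, 0.175, 0.007]
contact_force: [-0.6, -0.6, 0.3]
grip_width: 0.365
```

Run:
```python
from h import *
x=sense(); print(x["t"],x["contact_force"],x["grip_width"]*93, x["tcp_pos"])
s=snapshot("wrist"); save(s,"w48.png",None,1.5)
s=snapshot("top"); save(s,"t48.png",(100,130,450,300),2.2)
```

```text
68.2 [-0.63254658 -0.59836913  0.28279963] 33.941130571065756 [ 0.59590644 -0.00896657  0.16325612]
```

Call:
{"method": "servo_tool", "body": {
  "dp": [
    [0,0,0],
    [0,0,0],
    [0,0,0],
    [0,0,0],
    [0,0,0],
    [0,0,0],
    [0,0,0],
    [0,0,0]
  ],
  "rot": [
    [0,0,-0.13],
    [0,0,-0.18],
    [0,0,-0.18],
    [0,0,-0.18],
    [0,0,-0.18],
    [0,0,-0.18],
    [0,0,-0.18],
    [0,0,-0.18]
  ],
  "gripper": 8.0
}}

```text
t: 69.3
tcp_pos: [0.593, -0.0084, 0.1587]
orientation: [-2.288, -2.148, 0.004]
contact_force: [0.2, -0.1, 0.2]
grip_width: 0.866
```

Call:
{"method": "servo_tool", "body": {
  "dp": [
    [0,0,0],
    [1.5,-4.0,0],
    [2.0,-5.0,0],
    [1.6,-4.0,0.5],
    [1.0,-1.6,1.0],
    [0,0,1.0],
    [0,0,0]
  ],
  "rot": [
    [0,0,-0.18],
    [0,0,0],
    [0,0,0],
    [0,0,0],
    [0,0,0],
    [0,0,0],
    [0,0,0]
  ]
}}

```text
t: 70.18
tcp_pos: [0.4422, 0.0358, 0.1347]
orientation: [-2.093, -2.339, 0.003]
contact_force: [0.3, 0.4, -0.0]
grip_width: 0.86
```

```bash
cat >> h.py <<'E'
def bush(s,tool_c=None,z=.028):
    c=cam(s); hsv=cv2.cvtColor(s["img"],cv2.COLOR_RGB2HSV); R,p=tool()
    m=cv2.inRange(hsv,(14,70,60),(30,255,255))
    n,l,st,ce=cv2.connectedComponentsWithStats(m)
    for i in range(1,n):
        if st[i,4]>400: 
            P=p2w(c,*ce[i],z); print(st[i].tolist(),P.round(4),"tool cm",(R.T@(P-p)*100).round(2))
E
python3 - <<'E'
from h import *
x=sense(); print(x["t"],x["q"].round(2)); go([.4435,.036,.12],np.radians(6.4))
s=snapshot("wrist"); save(s,"w49.png",None,1.5); bush(s)
s=snapshot("top"); c=cam(s); save(s,"t49.png",(100,130,450,300),2.2)
for r in ell(s,c,(15,90,60),(30,255,255),0.028,200): print(r)
E
```

```text
70.175 [-0.17  0.15  1.9  -0.    1.1  -0.28]
p [0.4422 0.0358 0.1347] dp tool cm [0.01 0.14 1.47] len 1.47
yaw_y now 6.35 tilt z [-2.9e-03  4.0e-04 -1.0e+00]
 rotvec tool [-0.0028 -0.0007 -0.0009] |.|deg 0.2
   dp if turned first [0.01 0.13 1.47]
 rotvec tool [-1.1000e-03  4.4000e-03  3.1407e+00] |.|deg 179.9
   dp if turned first [-0.01 -0.13  1.47]
[91, 0, 41, 99, 2809] [0.2971 0.1543 0.028 ] tool cm [ 13.41 -13.15  10.75]
[226, 162, 56, 55, 2231] [0.4407 0.0366 0.028 ] tool cm [ 0.12 -0.18 10.73]
[85, 242, 33, 57, 935] [ 0.2802 -0.0743  0.028 ] tool cm [ -9.13 -17.36  10.75]
[197, 284, 267, 49, 5205] [ 0.5038 -0.1089  0.028 ] tool cm [-15.03   4.49  10.71]
([488, 151, 24, 33, 338], [0.6189, -0.6438, 0.028])
([412, 220, 22, 21, 333], [0.4543, -0.4276, 0.028])
([290, 226, 22, 21, 308], [0.4466, -0.1008, 0.028])
([345, 229, 22, 21, 325], [0.4348, -0.2477, 0.028])
([0, 270, 46, 54, 1374], [0.3037, 0.6494, 0.028])
([132, 283, 63, 16, 504], [0.3107, 0.2711, 0.028])
```

Run:
```python
from h import *
s=snapshot("wrist"); c=cam(s); R,p=tool(); save(s,"w50.png",(170,190,340,300),4.5)
for q in [(.0075,-.04,0),(.0075,.04,0),(-.0075,-.04,0),(.0075,-.0575,0),(0,0,0)]:
    px=w2p(c,p+R@np.array(q))[0]; print(q,px.round(1),((px-[170,190])*4.5).round(0))
```

```text
(0.0075, -0.04, 0) [191.9 218.5] [ 98. 128.]
(0.0075, 0.04, 0) [317.4 218.5] [663. 128.]
(-0.0075, -0.04, 0) [193.1 240.3] [104. 226.]
(0.0075, -0.0575, 0) [164.4 218.5] [-25. 128.]
(0, 0, 0) [254.6 229.5] [381. 178.]
```

Call:
{"method": "servo_tool", "body": {
  "dp": [
    [0.1,-0.15,2.0],
    [0,0,4.0],
    [0,0,4.0],
    [0,0,1.7],
    [0,0,0.45],
    [0,0,0]
  ],
  "rot": [
    [0,0,0],
    [0,0,0],
    [0,0,0],
    [0,0,0],
    [0,0,0],
    [0,0,0]
  ]
}}

```text
t: 71.08
tcp_pos: [0.4413, 0.0365, 0.0147]
orientation: [-2.095, -2.341, 0.0]
contact_force: [0.4, 0.7, -0.6]
grip_width: 0.863
```

Run:
```python
from h import *
x=sense(); print(x["t"],x["contact_force"],x["tcp_pos"])
s=snapshot("wrist"); save(s,"w51.png",(150,130,360,270),3.6); bush(s)
```

```text
71.075 [ 0.44434672  0.7303213  -0.62994172] [0.44129765 0.03654973 0.01470243]
[0, 0, 25, 84, 1828] [0.3072 0.1303 0.028 ] tool cm [ 10.8  -12.32  -1.3 ]
[207, 190, 95, 66, 5003] [0.44   0.0438 0.028 ] tool cm [ 0.73 -0.07 -1.29]
[85, 242, 33, 57, 921] [0.3474 0.0041 0.028 ] tool cm [-2.18 -9.71 -1.3 ]
[197, 315, 182, 18, 2796] [ 0.4657 -0.0213  0.028 ] tool cm [-6.02  1.77 -1.29]
```

Run:
```python
from h import *
c=cam(snapshot("wrist")); R,p=tool()
P=p2w(c,254.4,238.6,.028); print((R.T@(P-p)*100).round(2))
P=p2w(c,254.4,130+222/3.6,.028); print("far rim",(R.T@(P-p)*100).round(2))
```

```text
[-0.07 -0.02 -1.27]
far rim [ 2.83 -0.02 -1.27]
```

Call:
{"method": "servo_tool", "body": {
  "dp": [
    [0,0,0.1],
    [0,0,0],
    [0,0,0],
    [0,0,0],
    [0,0,0]
  ],
  "rot": [
    [0,0,0],
    [0,0,0],
    [0,0,0],
    [0,0,0],
    [0,0,0]
  ],
  "gripper": 0
}}

```text
t: 71.8
tcp_pos: [0.4408, 0.0368, 0.0138]
orientation: [-2.095, -2.341, 0.0]
contact_force: [-0.4, -0.1, 4.7]
grip_width: 0.616
```

Call:
{"method": "servo_tool", "body": {
  "dp": [
    [0,0,-1.0],
    [0,0,-3.0],
    [0,0,-5.0],
    [0,0,-3.6],
    [0,0,0]
  ],
  "rot": [
    [0,0,0],
    [0,0,0],
    [0,0,0],
    [0,0,0],
    [0,0,0]
  ]
}}

```text
t: 72.42
tcp_pos: [0.4424, 0.0365, 0.142]
orientation: [2.092, 2.338, 0.004]
contact_force: [-0.1, -0.9, -3.5]
grip_width: 0.615
```

Run:
```python
from h import *
x=sense(); print(x["t"],x["contact_force"],x["grip_width"]*93); go([.599,-.0608,.14],np.radians(6.4))
```

```text
72.425 [-0.07725874 -0.86123671 -3.47823876] 57.15435840915541
p [0.4424 0.0365 0.142 ] dp tool cm [-11.41  14.48   0.28] len 18.44
yaw_y now 6.36 tilt z [ 4.9e-03 -9.0e-04 -1.0e+00]
 rotvec tool [ 0.0048  0.0015 -0.0006] |.|deg 0.3
   dp if turned first [-11.42  14.48   0.2 ]
 rotvec tool [ 2.300e-03 -7.600e-03  3.141e+00] |.|deg 180.0
   dp if turned first [ 11.42 -14.48   0.2 ]
```

Call:
{"method": "servo_tool", "body": {
  "dp": [
    [-1.5,2.0,0],
    [-3.0,3.8,0],
    [-3.2,4.0,0],
    [-2.5,3.2,0],
    [-1.22,1.48,0],
    [0,0,0],
    [0,0,0]
  ],
  "rot": [
    [0.004,0.001,0],
    [0,0,0],
    [0,0,0],
    [0,0,0],
    [0,0,0],
    [0,0,0],
    [0,0,0]
  ]
}}

```text
t: 73.3
tcp_pos: [0.5955, -0.0599, 0.137]
orientation: [-2.09, -2.336, 0.007]
contact_force: [-0.4, -0.1, -4.0]
grip_width: 0.615
```

Run:
```python
from h import *
x=sense(); print(x["t"]); go([.599,-.0608,.072],np.radians(6.4))
s=snapshot("wrist"); save(s,"w52.png",None,1.5)
```

```text
73.3
p [ 0.5955 -0.0599  0.137 ] dp tool cm [-0.15  0.39  6.5 ] len 6.51
yaw_y now 6.36 tilt z [-0.0086  0.0019 -1.    ]
 rotvec tool [-0.0083 -0.0029 -0.0007] |.|deg 0.5
   dp if turned first [-0.13  0.34  6.5 ]
 rotvec tool [-0.0045  0.013   3.1408] |.|deg 180.0
   dp if turned first [ 0.13 -0.34  6.5 ]
```

Run:
```python
from h import *
s=snapshot("wrist"); c=cam(s); R,p=tool(); save(s,"w53.png",(200,150,320,230),6)
P=p2w(c,388/1.5,262/1.5,.065); q=R.T@(P-p)*100; print(q.round(2),"bore ctr",(q-[2.375,0,0]).round(2))
```

```text
[2.24 0.35 7.31] bore ctr [-0.14  0.35  7.31]
```

Call:
{"method": "servo_tool", "body": {
  "dp": [
    [-0.1,0.36,1.0],
    [0,0,2.5],
    [0,0,1.5],
    [0,0,0.4],
    [0,0,0]
  ],
  "rot": [
    [-0.006,-0.002,0],
    [0,0,0],
    [0,0,0],
    [0,0,0],
    [0,0,0]
  ]
}}

```text
t: 74.03
tcp_pos: [0.601, -0.0613, 0.0847]
orientation: [2.094, 2.34, 0.001]
contact_force: [0.4, 0.0, -3.5]
grip_width: 0.616
```

Call:
{"method": "servo_tool", "body": {
  "dp": [
    [0,0,0.3],
    [0,0,0.3],
    [0,0,0.3],
    [0,0,0]
  ],
  "rot": [
    [0,0,0],
    [0,0,0],
    [0,0,0],
    [0,0,0]
  ]
}}

```text
t: 74.53
tcp_pos: [0.6012, -0.0608, 0.0777]
orientation: [2.093, 2.34, 0.002]
contact_force: [-4.2, 3.0, 9.1]
grip_width: 0.618
```

Call:
{"method": "servo_tool", "body": {
  "dp": [
    [0,0,-0.2],
    [0.05,-0.18,0],
    [0,0,0.2],
    [0,0,0.15],
    [0,0,0]
  ],
  "rot": [
    [0,0,0],
    [0,0,0],
    [0,0,0],
    [0,0,0],
    [0,0,0]
  ]
}}

```text
t: 75.15
tcp_pos: [0.5991, -0.0603, 0.0744]
orientation: [2.094, 2.34, 0.002]
contact_force: [-0.5, 2.5, -2.9]
grip_width: 0.615
```

Call:
{"method": "servo_tool", "body": {
  "dp": [
    [0.04,0,0.2],
    [0,0,0.15],
    [0,0,0.1],
    [0,0,0]
  ],
  "rot": [
    [0,0,0],
    [0,0,0],
    [0,0,0],
    [0,0,0]
  ]
}}

```text
t: 75.65
tcp_pos: [0.5989, -0.0606, 0.0712]
orientation: [2.094, 2.34, 0.001]
contact_force: [-4.8, 2.5, 12.2]
grip_width: 0.615
```

Call:
{"method": "servo_tool", "body": {
  "dp": [
    [0,0,0],
    [0,0,0],
    [0,0,-2.5],
    [0,0,-3.0],
    [-0.4,-3.5,0],
    [-0.6,-5.0,0],
    [-0.5,-4.5,0],
    [-0.39,-2.65,0]
  ],
  "rot": [
    [0,0,0],
    [0,0,0],
    [0,0,0],
    [0,0,0],
    [0,0,0],
    [0,0,0],
    [0,0,0],
    [0,0,0]
  ],
  "gripper": 8.0
}}

```text
t: 76.65
tcp_pos: [0.4434, -0.0969, 0.1241]
orientation: [2.095, 2.34, -0.001]
contact_force: [1.1, -0.8, -0.1]
grip_width: 0.862
```

Call:
{"method": "servo_tool", "body": {
  "dp": [
    [0,0,0],
    [0,0,0]
  ],
  "rot": [
    [0,0,0],
    [0,0,0]
  ]
}}

```text
t: 76.9
tcp_pos: [0.4466, -0.0971, 0.1247]
orientation: [2.094, 2.339, 0.001]
contact_force: [-0.1, -1.0, -0.1]
grip_width: 0.858
```

Run:
```python
from h import *
x=sense(); print(x["t"],x["tcp_pos"],x["grip_width"]); go([.4456,-.0968,.013],np.radians(6.4))
s=snapshot("wrist"); save(s,"w54.png",None,1.5); bush(s)
s=snapshot("top"); c=cam(s)
for r in ell(s,c,(15,90,60),(30,255,255),0.028,200): print(r)
```

```text
76.9 [ 0.44660062 -0.09709237  0.12474607] 0.8581547924086322
p [ 0.4466 -0.0971  0.1247] dp tool cm [ 0.06 -0.12 11.17] len 11.18
yaw_y now 6.32 tilt z [ 0.0026 -0.0012 -1.    ]
 rotvec tool [ 0.0025  0.0014 -0.0013] |.|deg 0.2
   dp if turned first [ 0.04 -0.1  11.17]
 rotvec tool [ 2.3000e-03 -3.9000e-03  3.1403e+00] |.|deg 179.9
   dp if turned first [-0.04  0.1  11.17]
[411, 149, 82, 73, 4598] [ 0.6382 -0.0675  0.028 ] tool cm [ 0.82 19.34  9.71]
[225, 165, 58, 56, 2392] [ 0.4461 -0.0976  0.028 ] tool cm [-0.04 -0.08  9.66]
[85, 242, 33, 58, 949] [ 0.2911 -0.2004  0.028 ] tool cm [ -8.54 -16.63   9.64]
[392, 242, 32, 57, 645] [ 0.621  -0.1616  0.028 ] tool cm [-8.34 16.58  9.71]
[197, 290, 315, 43, 6691] [ 0.5609 -0.2327  0.028 ] tool cm [-14.74   9.82   9.71]
([488, 147, 24, 37, 437], [0.6243, -0.6442, 0.028])
([276, 167, 21, 22, 340], [0.6061, -0.0668, 0.028])
([135, 213, 42, 32, 214], [0.4769, 0.2899, 0.028])
([412, 220, 22, 21, 334], [0.4543, -0.4276, 0.028])
([0, 270, 46, 54, 1377], [0.3037, 0.6494, 0.028])
([132, 283, 93, 20, 766], [0.3044, 0.231, 0.028])
```

Call:
{"method": "servo_tool", "body": {
  "dp": [
    [-0.08,-0.08,2.0],
    [0,0,4.0],
    [0,0,3.5],
    [0,0,1.2],
    [0,0,0.4],
    [0,0,0]
  ],
  "rot": [
    [0.002,0.001,0],
    [0,0,0],
    [0,0,0],
    [0,0,0],
    [0,0,0],
    [0,0,0]
  ]
}}

```text
t: 77.75
tcp_pos: [0.4456, -0.0979, 0.0141]
orientation: [2.094, 2.341, -0.0]
contact_force: [-0.1, 0.6, 0.1]
grip_width: 0.862
```

Call:
{"method": "servo_tool", "body": {
  "dp": [
    [0,0,0.05],
    [0,0,0],
    [0,0,0],
    [0,0,0],
    [0,0,0]
  ],
  "rot": [
    [0,0,0],
    [0,0,0],
    [0,0,0],
    [0,0,0],
    [0,0,0]
  ],
  "gripper": 0
}}

```text
t: 78.38
tcp_pos: [0.4455, -0.0979, 0.0136]
orientation: [2.094, 2.341, 0.0]
contact_force: [0.4, 0.8, 5.4]
grip_width: 0.616
```

Call:
{"method": "servo_tool", "body": {
  "dp": [
    [0,0,-1.0],
    [0,0,-3.0],
    [0,0,-4.5],
    [0,0,-3.0],
    [0,0,0]
  ],
  "rot": [
    [0,0,0],
    [0,0,0],
    [0,0,0],
    [0,0,0],
    [0,0,0]
  ]
}}

```text
t: 79.0
tcp_pos: [0.4458, -0.0981, 0.1298]
orientation: [2.093, 2.339, 0.001]
contact_force: [-0.2, 0.3, -4.7]
grip_width: 0.619
```

Run:
```python
from h import *
x=sense(); print(x["t"],x["contact_force"],x["grip_width"]*93); go([.6058,-.1242,.13],np.radians(6.4))
s=snapshot("wrist"); save(s,"w55.png",(150,130,360,270),3.6)
```

```text
79.0 [-0.17196994  0.30184571 -4.69031541] 57.56842914781132
p [ 0.4458 -0.0981  0.1298] dp tool cm [-4.36 15.61  0.02] len 16.21
yaw_y now 6.36 tilt z [ 0.0028 -0.0018 -1.    ]
 rotvec tool [ 0.0025  0.0021 -0.0007] |.|deg 0.2
   dp if turned first [-4.38 15.61 -0.02]
 rotvec tool [ 0.0033 -0.004   3.1409] |.|deg 180.0
   dp if turned first [  4.38 -15.61  -0.02]
```

Call:
{"method": "servo_tool", "body": {
  "dp": [
    [-0.8,2.5,0],
    [-1,3.5,0],
    [-1,4,0],
    [-0.8,3.2,0],
    [-0.6,1.9,0],
    [-0.16,0.5,0],
    [0,0,0],
    [0,0,0]
  ],
  "rot": [
    [0,0,0],
    [0,0,0],
    [0,0,0],
    [0,0,0],
    [0,0,0],
    [0,0,0],
    [0,0,0],
    [0,0,0]
  ]
}}

```text
t: 80.05
tcp_pos: [0.6035, -0.1233, 0.1272]
orientation: [-2.093, -2.339, 0.002]
contact_force: [-0.1, -0.4, -3.8]
grip_width: 0.613
```

Run:
```python
from h import *
s=sense();print(s['tcp_pos'],s['contact_force'],s['t'],s['grip_width'])
go([.6058,-.1242,.09],np.radians(6.4))
```

```text
[ 0.60345241 -0.12330479  0.12723623] [-0.06756307 -0.44410868 -3.83240031] 80.05 0.6134946701391848
p [ 0.6035 -0.1233  0.1272] dp tool cm [-0.12  0.23  3.72] len 3.73
yaw_y now 6.35 tilt z [-2.6e-03  8.0e-04 -1.0e+00]
 rotvec tool [-0.0025 -0.001  -0.0009] |.|deg 0.2
   dp if turned first [-0.12  0.22  3.72]
 rotvec tool [-1.6000e-03  4.0000e-03  3.1407e+00] |.|deg 180.0
   dp if turned first [ 0.12 -0.22  3.72]
```

Call:
{"method": "servo_tool", "body": {
  "dp": [
    [-0.12,0.22,1],
    [0,0,2],
    [0,0,1],
    [0,0,0.3],
    [0,0,0]
  ],
  "rot": [
    [0,0,0],
    [0,0,0],
    [0,0,0],
    [0,0,0],
    [0,0,0]
  ]
}}

```text
t: 80.68
tcp_pos: [0.6071, -0.1247, 0.085]
orientation: [-2.095, -2.341, 0.001]
contact_force: [-0.2, -0.0, -4.3]
grip_width: 0.617
```

Run:
```python
from h import *
s=sense();print(s['contact_force'])
go([.6058,-.1242,.07],np.radians(6.4))
```

```text
[-0.15770397 -0.01144307 -4.34614294]
p [ 0.6071 -0.1247  0.085 ] dp tool cm [ 0.06 -0.12  1.5 ] len 1.51
yaw_y now 6.35 tilt z [-6.e-04  0.e+00 -1.e+00]
 rotvec tool [-0.0006 -0.0001 -0.0008] |.|deg 0.1
   dp if turned first [ 0.06 -0.12  1.5 ]
 rotvec tool [-1.0000e-04  1.0000e-03  3.1408e+00] |.|deg 180.0
   dp if turned first [-0.06  0.12  1.5 ]
```

Call:
{"method": "servo_tool", "body": {
  "dp": [
    [0.06,-0.1,0.2],
    [0,0,0.3],
    [0,0,0.2]
  ],
  "rot": [
    [0,0,0],
    [0,0,0],
    [0,0,0]
  ]
}}

```text
t: 81.05
tcp_pos: [0.6059, -0.1241, 0.0779]
orientation: [-2.095, -2.341, 0.001]
contact_force: [0.1, -0.3, -5.3]
grip_width: 0.619
```

Call:
{"method": "servo_tool", "body": {
  "dp": [
    [0,0,0.2],
    [0,0,0.2],
    [0,0,0.1]
  ],
  "rot": [
    [0,0,0],
    [0,0,0],
    [0,0,0]
  ]
}}

```text
t: 81.42
tcp_pos: [0.6059, -0.1241, 0.0727]
orientation: [-2.094, -2.341, 0.001]
contact_force: [0.3, 0.6, -4.4]
grip_width: 0.616
```

Call:
{"method": "servo_tool", "body": {
  "dp": [
    [0,0,0.15],
    [0,0,0.1],
    [0,0,0.1]
  ],
  "rot": [
    [0,0,0],
    [0,0,0],
    [0,0,0]
  ]
}}

```text
t: 81.8
tcp_pos: [0.6059, -0.1238, 0.0706]
orientation: [-2.094, -2.341, 0.0]
contact_force: [-5.2, 3.3, 9.5]
grip_width: 0.614
```

Call:
{"method": "servo_tool", "body": {
  "dp": [
    [0,0,-0.1],
    [0,0,0],
    [0,0,0],
    [0,0,-2],
    [0,0,-3.5],
    [-1,-1.5,-2]
  ],
  "rot": [
    [0,0,0],
    [0,0,0],
    [0,0,0],
    [0,0,0],
    [0,0,0],
    [0,0,0]
  ],
  "gripper": 8.0
}}

```text
t: 82.55
tcp_pos: [0.5931, -0.136, 0.1471]
orientation: [2.092, 2.341, 0.001]
contact_force: [0.2, -0.9, -0.6]
grip_width: 0.861
```

Run:
```python
from h import *
s=snapshot('top');save(s,'t80',None,1) if 0 else None
c=cam(s);print(ell(s,c,(15,90,60),(30,255,255),0.028,200))
import cv2
cv2.imwrite('pics/t80.png',s['img'][:,:,::-1])
go([.434,-.244,.135],np.radians(6.4))
```

```text
[([487, 147, 25, 37, 455], [0.6244, -0.6429, 0.028]), ([276, 167, 19, 22, 284], [0.6062, -0.0641, 0.028]), ([413, 220, 21, 21, 332], [0.4543, -0.4289, 0.028]), ([0, 271, 46, 53, 1381], [0.3024, 0.6493, 0.028]), ([132, 283, 93, 20, 767], [0.3044, 0.231, 0.028])]
p [ 0.5919 -0.1382  0.1493] dp tool cm [ -8.76 -16.88   1.42] len 19.07
yaw_y now 6.38 tilt z [ 0.0027 -0.0032 -1.    ]
 rotvec tool [ 0.0024  0.0035 -0.0003] |.|deg 0.2
   dp if turned first [ -8.76 -16.88   1.43]
 rotvec tool [ 0.0055 -0.0037  3.1413] |.|deg 180.0
   dp if turned first [ 8.76 16.88  1.43]
```

View pics/t80.png

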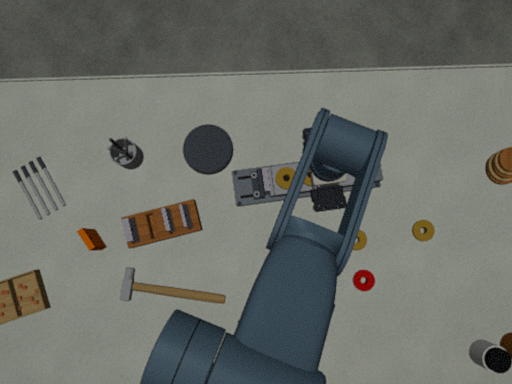

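The top view shows bush C peeking out at px (360,240), D at (423,230), bush A in bore 3 at (286,178). Going to C.

Call:
{"method": "servo_tool", "body": {
  "dp": [
    [-1.3,-2.5,0.2],
    [-1.9,-3.8,0.3],
    [-2,-4,0.4],
    [-1.8,-3.6,0.3],
    [-1.2,-2.2,0.2],
    [-0.5,-0.8,0],
    [0,0,0]
  ],
  "rot": [
    [0,0,0],
    [0,0,0],
    [0,0,0],
    [0,0,0],
    [0,0,0],
    [0,0,0],
    [0,0,0]
  ]
}}

```text
t: 83.48
tcp_pos: [0.4335, -0.2412, 0.1314]
orientation: [-2.096, -2.339, 0.0]
contact_force: [-0.1, -0.6, 0.1]
grip_width: 0.857
```

Run:
```python
from h import *
s=snapshot('wrist');print(bush(s))
print(sense()['tcp_pos'])
```

```text
[485, 0, 27, 27, 505] [ 0.6287 -0.0572  0.028 ] tool cm [16.12 21.37 10.35]
[460, 37, 52, 84, 2939] [ 0.6371 -0.1146  0.028 ] tool cm [10.32 21.57 10.34]
[227, 167, 56, 55, 2258] [ 0.4338 -0.2452  0.028 ] tool cm [-0.42 -0.07 10.35]
[85, 242, 33, 58, 946] [ 0.2736 -0.3487  0.028 ] tool cm [ -8.95 -17.13  10.35]
[392, 242, 32, 57, 633] [ 0.6117 -0.3088  0.028 ] tool cm [-8.71 16.91 10.34]
[197, 310, 315, 23, 5545] [ 0.5689 -0.3829  0.028 ] tool cm [-15.6   11.84  10.34]
None
[ 0.43407964 -0.24091327  0.13150244]
```

Call:
{"method": "servo_tool", "body": {
  "dp": [
    [-0.48,-0.07,1],
    [0,0,2.5],
    [0,0,3],
    [0,0,2.5],
    [0,0,1.4],
    [0,0,0.8],
    [0,0,0.4],
    [0,0,0]
  ],
  "rot": [
    [0,0,0],
    [0,0,0],
    [0,0,0],
    [0,0,0],
    [0,0,0],
    [0,0,0],
    [0,0,0],
    [0,0,0]
  ]
}}

```text
t: 84.52
tcp_pos: [0.4339, -0.2459, 0.0158]
orientation: [2.095, 2.341, -0.001]
contact_force: [-0.7, 0.5, 0.7]
grip_width: 0.86
```

Run:
```python
from h import *
s=sense();print(s['tcp_pos'],s['contact_force'])
```

```text
[ 0.43390062 -0.24593388  0.01581493] [-0.69401636  0.45040177  0.70136297]
```

Call:
{"method": "servo_tool", "body": {
  "dp": [
    [0,0,0.2],
    [0,0,0],
    [0,0,0],
    [0,0,0],
    [0,0,0]
  ],
  "rot": [
    [0,0,0],
    [0,0,0],
    [0,0,0],
    [0,0,0],
    [0,0,0]
  ],
  "gripper": 0
}}

```text
t: 85.15
tcp_pos: [0.4339, -0.2459, 0.0138]
orientation: [2.095, 2.341, -0.001]
contact_force: [-0.1, 0.3, 3.8]
grip_width: 0.614
```

Run:
```python
from h import *
s=sense();print(s['tcp_pos'],s['contact_force'],s['grip_width']*93)
s=snapshot('wrist');bush(s)
```

```text
[ 0.43386652 -0.24591652  0.01382877] [-0.08878533  0.33711239  3.8052593 ] 57.08908010108652
[206, 190, 97, 66, 5149] [ 0.4326 -0.2383  0.028 ] tool cm [ 0.77 -0.04 -1.42]
[131, 242, 25, 58, 746] [ 0.3668 -0.2748  0.028 ] tool cm [-2.13 -6.99 -1.42]
[353, 242, 24, 57, 578] [ 0.5046 -0.258   0.028 ] tool cm [-1.99  6.9  -1.42]
[145, 310, 366, 23, 6177] [ 0.4853 -0.2992  0.028 ] tool cm [-5.86  4.52 -1.42]
```

Call:
{"method": "servo_tool", "body": {
  "dp": [
    [0,0,-1.5],
    [0,0,-3.5],
    [0,0.5,-4],
    [0.5,2.5,-2.2],
    [0.8,4,-0.5],
    [1,4.5,0],
    [0.8,4,0],
    [0.5,2.2,0]
  ],
  "rot": [
    [0,0,0],
    [0,0,0],
    [0,0,0],
    [0,0,0],
    [0,0,0],
    [0,0,0],
    [0,0,0],
    [0,0,0]
  ]
}}

```text
t: 86.2
tcp_pos: [0.6067, -0.1892, 0.1303]
orientation: [-2.092, -2.341, 0.001]
contact_force: [-0.0, -0.2, -4.3]
grip_width: 0.614
```

Call:
{"method": "servo_tool", "body": {
  "dp": [
    [0.18,0.74,0],
    [0,0,0],
    [0,0,0]
  ],
  "rot": [
    [0,0,0],
    [0,0,0],
    [0,0,0]
  ]
}}

```text
t: 86.58
tcp_pos: [0.6116, -0.1881, 0.1303]
orientation: [-2.095, -2.339, 0.002]
contact_force: [0.4, -0.3, -4.2]
grip_width: 0.611
```

Run:
```python
from h import *
s=sense();print(s['tcp_pos'],s['contact_force'],s['grip_width']*93)
go([.6130,-.1878,.09],np.radians(6.4))
s=snapshot('wrist');save(s,'w81',None,1)
```

```text
[ 0.61160011 -0.18809299  0.13033626] [ 0.43814597 -0.26220588 -4.18444684] 56.84673729856193
p [ 0.6116 -0.1881  0.1303] dp tool cm [0.01 0.15 4.03] len 4.04
yaw_y now 6.32 tilt z [-2.e-03  3.e-04 -1.e+00]
 rotvec tool [-0.0019 -0.0005 -0.0014] |.|deg 0.1
   dp if turned first [0.01 0.14 4.03]
 rotvec tool [-8.0000e-04  3.0000e-03  3.1402e+00] |.|deg 179.9
   dp if turned first [-0.01 -0.14  4.03]Traceback (most recent call last):
  File "<stdin>", line 4, in <module>
  File "h.py", line 13, in save
    im=cv2.resize(im,None,fx=k,fy=k,interpolation=cv2.INTER_CUBIC); cv2.imwrite("pics/"+name,im)
                                                                    ~~~~~~~~~~~^^^^^^^^^^^^^^^^^
cv2.error: OpenCV(4.12.0) /io/opencv/modules/imgcodecs/src/loadsave.cpp:1051: error: (-2:Unspecified error) could not find a writer for the specified extension in function 'imwrite_'
```

Call:
{"method": "servo_tool", "body": {
  "dp": [
    [0,0.13,1],
    [0,0,2],
    [0,0,1.2],
    [0,0,0.3],
    [0,0,0]
  ],
  "rot": [
    [0,0,0],
    [0,0,0],
    [0,0,0],
    [0,0,0],
    [0,0,0]
  ]
}}

```text
t: 87.25
tcp_pos: [0.6141, -0.1877, 0.0854]
orientation: [-2.095, -2.341, 0.001]
contact_force: [0.8, -0.1, -4.3]
grip_width: 0.614
```

Run:
```python
from h import *
s=sense();print(s['contact_force'])
go([.6130,-.1878,.07],np.radians(6.4))
```

```text
[ 0.77146035 -0.13470826 -4.34304903]
p [ 0.6141 -0.1877  0.0854] dp tool cm [ 0.   -0.11  1.54] len 1.54
yaw_y now 6.35 tilt z [-8.e-04  1.e-04 -1.e+00]
 rotvec tool [-0.0008 -0.0002 -0.0009] |.|deg 0.1
   dp if turned first [ 0.   -0.11  1.54]
 rotvec tool [-3.0000e-04  1.2000e-03  3.1407e+00] |.|deg 180.0
   dp if turned first [-0.    0.11  1.54]
```

Call:
{"method": "servo_tool", "body": {
  "dp": [
    [0,-0.1,0.2],
    [0,0,0.3],
    [0,0,0.2]
  ],
  "rot": [
    [0,0,0],
    [0,0,0],
    [0,0,0]
  ]
}}

```text
t: 87.62
tcp_pos: [0.613, -0.1877, 0.0784]
orientation: [-2.094, -2.341, 0.001]
contact_force: [-0.1, 1.2, -3.6]
grip_width: 0.614
```

Call:
{"method": "servo_tool", "body": {
  "dp": [
    [0,0,0.15],
    [0,0,0.15]
  ],
  "rot": [
    [0,0,0],
    [0,0,0]
  ]
}}

```text
t: 87.88
tcp_pos: [0.6131, -0.1877, 0.0753]
orientation: [-2.094, -2.341, 0.001]
contact_force: [-0.1, 0.1, -3.4]
grip_width: 0.617
```

Going in cleanly.

Call:
{"method": "servo_tool", "body": {
  "dp": [
    [0,0,0.2],
    [0,0,0.15],
    [0,0,0.1]
  ],
  "rot": [
    [0,0,0],
    [0,0,0],
    [0,0,0]
  ]
}}

```text
t: 88.25
tcp_pos: [0.613, -0.1876, 0.0708]
orientation: [-2.094, -2.341, 0.001]
contact_force: [-1.5, 0.6, 1.3]
grip_width: 0.617
```

Call:
{"method": "servo_tool", "body": {
  "dp": [
    [0,0,0],
    [0,0,0],
    [0,0,0],
    [0,0,-2],
    [0,0,-3.5],
    [-2,-1.5,-1.5],
    [-3.5,-2,0],
    [-4,-3,0]
  ],
  "rot": [
    [0,0,0],
    [0,0,0],
    [0,0,0],
    [0,0,0],
    [0,0,0],
    [0,0,0],
    [0,0,0],
    [0,0,0]
  ],
  "gripper": 8.0
}}

```text
t: 89.25
tcp_pos: [0.5593, -0.29, 0.1417]
orientation: [2.092, 2.342, -0.0]
contact_force: [0.0, 0.3, 1.1]
grip_width: 0.863
```

Run:
```python
from h import *
s=snapshot('top')
c=cam(s);print(ell(s,c,(15,90,60),(30,255,255),0.028,200))
s=snapshot('wrist');bush(s)
go([.453,-.424,.135],np.radians(6.4))
```

```text
[([487, 147, 25, 37, 464], [0.6244, -0.6429, 0.028]), ([324, 161, 22, 21, 346], [0.6203, -0.1989, 0.028]), ([300, 164, 22, 22, 350], [0.6125, -0.1335, 0.028]), ([276, 167, 21, 22, 341], [0.6061, -0.0668, 0.028]), ([137, 219, 40, 26, 269], [0.4687, 0.2872, 0.028]), ([0, 271, 45, 53, 1389], [0.3024, 0.6507, 0.028]), ([132, 283, 93, 20, 764], [0.3044, 0.231, 0.028])]
[314, 0, 72, 27, 1352] [ 0.6218 -0.1234  0.028 ] tool cm [16.27  8.27 11.28]
[306, 34, 77, 82, 4722] [ 0.6282 -0.1771  0.028 ] tool cm [10.86  8.34 11.29]
[85, 242, 33, 57, 940] [ 0.3896 -0.4108  0.028 ] tool cm [ -9.84 -17.88  11.37]
[392, 242, 32, 57, 655] [ 0.74   -0.3674  0.028 ] tool cm [-9.26 17.42 11.32]
[154, 285, 27, 26, 404] [ 0.4706 -0.4364  0.028 ] tool cm [-13.25 -10.1   11.37]
[197, 310, 302, 23, 4760] [ 0.6749 -0.4491  0.028 ] tool cm [-16.69  10.09  11.35]
p [ 0.557  -0.2937  0.1413] dp tool cm [-11.85 -11.73   0.67] len 16.68
yaw_y now 6.12 tilt z [-0.0011 -0.0022 -1.    ]
 rotvec tool [-0.0013  0.002  -0.0049] |.|deg 0.3
   dp if turned first [-11.79 -11.79   0.63]
 rotvec tool [3.2000e-03 2.1000e-03 3.1367e+00] |.|deg 179.7
   dp if turned first [11.79 11.79  0.63]
```

Call:
{"method": "servo_tool", "body": {
  "dp": [
    [-3.2,-3,0.2],
    [-3.2,-3.2,0.2],
    [-2.8,-3,0.2],
    [-1.8,-1.8,0],
    [-0.8,-0.75,0],
    [0,0,0],
    [0,0,0]
  ],
  "rot": [
    [0,0,0],
    [0,0,0],
    [0,0,0],
    [0,0,0],
    [0,0,0],
    [0,0,0],
    [0,0,0]
  ]
}}

```text
t: 90.22
tcp_pos: [0.4561, -0.4186, 0.135]
orientation: [-2.093, -2.342, -0.0]
contact_force: [0.3, 0.8, 0.1]
grip_width: 0.861
```

Run:
```python
from h import *
s=snapshot('wrist');bush(s)
print(sense()['tcp_pos'])
go([.453,-.424,.135],np.radians(6.4))
```

```text
[225, 171, 55, 54, 2196] [ 0.4542 -0.4267  0.028 ] tool cm [-0.79 -0.27 10.7 ]
[85, 242, 33, 57, 921] [ 0.2944 -0.529   0.028 ] tool cm [ -9.16 -17.29  10.71]
[392, 242, 32, 57, 482] [ 0.6371 -0.4837  0.028 ] tool cm [-8.51 17.27 10.69]
[197, 315, 175, 18, 2694] [ 0.5031 -0.5744  0.028 ] tool cm [-16.01   2.93  10.69]
[ 0.45606901 -0.41859192  0.13500755]
p [ 0.4561 -0.4186  0.135 ] dp tool cm [-0.5  -0.37  0.  ] len 0.62
yaw_y now 6.43 tilt z [-6.e-04  5.e-04 -1.e+00]
 rotvec tool [-0.0005 -0.0005  0.0005] |.|deg 0.1
   dp if turned first [-0.5  -0.37  0.  ]
 rotvec tool [ 8.0000e-04 -9.0000e-04 -3.1411e+00] |.|deg 180.0
   dp if turned first [0.5  0.37 0.  ]
```

Call:
{"method": "servo_tool", "body": {
  "dp": [
    [-0.84,-0.27,1],
    [0,0,2.5],
    [0,0,3],
    [0,0,2.7],
    [0,0,1.6],
    [0,0,0.8],
    [0,0,0.4],
    [0,0,0]
  ],
  "rot": [
    [0,0,0],
    [0,0,0],
    [0,0,0],
    [0,0,0],
    [0,0,0],
    [0,0,0],
    [0,0,0],
    [0,0,0]
  ]
}}

```text
t: 91.28
tcp_pos: [0.4537, -0.4286, 0.0154]
orientation: [2.095, 2.341, -0.001]
contact_force: [0.1, 1.0, 0.3]
grip_width: 0.862
```

Call:
{"method": "servo_tool", "body": {
  "dp": [
    [0,0,0.15],
    [0,0,0]
  ],
  "rot": [
    [0,0,0],
    [0,0,0]
  ]
}}

```text
t: 91.52
tcp_pos: [0.4536, -0.4285, 0.014]
orientation: [2.095, 2.341, -0.001]
contact_force: [-0.3, 0.4, 0.0]
grip_width: 0.859
```

Call:
{"method": "servo_tool", "body": {
  "dp": [
    [0.1,0.05,0],
    [0,0,0]
  ],
  "rot": [
    [0,0,0],
    [0,0,0]
  ]
}}

```text
t: 91.78
tcp_pos: [0.4539, -0.4271, 0.0136]
orientation: [-2.094, -2.341, 0.001]
contact_force: [-0.0, 0.2, -0.1]
grip_width: 0.863
```

Call:
{"method": "servo_tool", "body": {
  "dp": [
    [0,0,0],
    [0,0,0],
    [0,0,0],
    [0,0,0],
    [0,0,0]
  ],
  "rot": [
    [0,0,0],
    [0,0,0],
    [0,0,0],
    [0,0,0],
    [0,0,0]
  ],
  "gripper": 0
}}

```text
t: 92.4
tcp_pos: [0.4539, -0.4272, 0.0135]
orientation: [-2.095, -2.341, 0.001]
contact_force: [1.1, 0.7, -2.0]
grip_width: 0.618
```

Run:
```python
from h import *
s=sense();print(s['contact_force'],s['grip_width']*93)
s=snapshot('wrist');bush(s)
go([.6201,-.2514,.135],np.radians(6.4))
```

```text
[ 1.07765403  0.70325981 -1.95228325] 57.48760794381346
[206, 190, 97, 66, 5132] [ 0.4527 -0.4196  0.028 ] tool cm [ 0.77 -0.04 -1.45]
[131, 242, 25, 58, 746] [ 0.387  -0.4559  0.028 ] tool cm [-2.11 -6.97 -1.45]
[353, 242, 24, 57, 569] [ 0.5245 -0.439   0.028 ] tool cm [-1.95  6.88 -1.46]
[145, 310, 353, 23, 5700] [ 0.4989 -0.4809  0.028 ] tool cm [-5.84  3.87 -1.46]
p [ 0.4539 -0.4272  0.0135] dp tool cm [ 15.63  18.46 -12.16] len 27.07
yaw_y now 6.35 tilt z [-6.e-04  1.e-04 -1.e+00]
 rotvec tool [-0.0006 -0.0001 -0.0008] |.|deg 0.1
   dp if turned first [ 15.62  18.48 -12.15]
 rotvec tool [-2.0000e-04  1.0000e-03  3.1408e+00] |.|deg 180.0
   dp if turned first [-15.62 -18.48 -12.15]
```

Identical grip to C (same pixel box). Carry to bore0.

Call:
{"method": "servo_tool", "body": {
  "dp": [
    [0,0,-1.5],
    [0,0,-3.5],
    [0,0.5,-4],
    [1.5,2,-2.4],
    [3,3.5,-0.7],
    [3.5,4,0],
    [3.3,3.8,0],
    [2.5,2.8,0]
  ],
  "rot": [
    [0,0,0],
    [0,0,0],
    [0,0,0],
    [0,0,0],
    [0,0,0],
    [0,0,0],
    [0,0,0],
    [0,0,0]
  ]
}}

```text
t: 93.45
tcp_pos: [0.6045, -0.2697, 0.135]
orientation: [-2.093, -2.342, 0.001]
contact_force: [-0.1, -0.6, -2.8]
grip_width: 0.616
```

Call:
{"method": "servo_tool", "body": {
  "dp": [
    [1.3,1.4,0],
    [0.5,0.45,0],
    [0,0,0],
    [0,0,0]
  ],
  "rot": [
    [0,0,0],
    [0,0,0],
    [0,0,0],
    [0,0,0]
  ]
}}

```text
t: 93.95
tcp_pos: [0.6191, -0.2531, 0.1344]
orientation: [-2.096, -2.339, 0.002]
contact_force: [0.8, -0.0, -3.5]
grip_width: 0.619
```

Run:
```python
from h import *
s=sense();print(s['contact_force'],s['grip_width']*93)
go([.6201,-.2514,.085],np.radians(6.4))
```

```text
[ 0.77538405 -0.04625431 -3.52723649] 57.566353809598
p [ 0.6191 -0.2531  0.1344] dp tool cm [0.15 0.12 4.94] len 4.94
yaw_y now 6.27 tilt z [-1.3e-03 -2.0e-04 -1.0e+00]
 rotvec tool [-0.0013  0.     -0.0023] |.|deg 0.2
   dp if turned first [0.15 0.11 4.94]
 rotvec tool [1.0000e-04 2.1000e-03 3.1393e+00] |.|deg 179.9
   dp if turned first [-0.15 -0.11  4.94]
```

Call:
{"method": "servo_tool", "body": {
  "dp": [
    [0.1,0.08,1.2],
    [0,0,2],
    [0,0,1.3],
    [0,0,0.3],
    [0,0,0],
    [0,0,0]
  ],
  "rot": [
    [0,0,0],
    [0,0,0],
    [0,0,0],
    [0,0,0],
    [0,0,0],
    [0,0,0]
  ]
}}

```text
t: 94.7
tcp_pos: [0.6212, -0.251, 0.0872]
orientation: [2.094, 2.341, -0.0]
contact_force: [-0.3, 0.2, -4.1]
grip_width: 0.614
```

Run:
```python
from h import *
go([.6201,-.2514,.07],np.radians(6.4))
```

```text
p [ 0.6212 -0.251   0.0872] dp tool cm [-0.03 -0.11  1.72] len 1.72
yaw_y now 6.36 tilt z [ 4.e-04 -7.e-04 -1.e+00]
 rotvec tool [ 0.0004  0.0007 -0.0007] |.|deg 0.1
   dp if turned first [-0.03 -0.11  1.72]
 rotvec tool [ 1.1000e-03 -6.0000e-04  3.1409e+00] |.|deg 180.0
   dp if turned first [0.03 0.11 1.72]
```

Call:
{"method": "servo_tool", "body": {
  "dp": [
    [-0.03,-0.1,0.2],
    [0,0,0.3],
    [0,0,0.3]
  ],
  "rot": [
    [0,0,0],
    [0,0,0],
    [0,0,0]
  ]
}}

```text
t: 95.08
tcp_pos: [0.6197, -0.251, 0.0782]
orientation: [-2.094, -2.341, 0.001]
contact_force: [0.1, -0.8, -3.3]
grip_width: 0.613
```

Call:
{"method": "servo_tool", "body": {
  "dp": [
    [0,0,0.2],
    [0,0,0.15]
  ],
  "rot": [
    [0,0,0],
    [0,0,0]
  ]
}}

```text
t: 95.32
tcp_pos: [0.6196, -0.251, 0.0746]
orientation: [-2.094, -2.34, 0.001]
contact_force: [-0.2, 0.6, -2.8]
grip_width: 0.613
```

Call:
{"method": "servo_tool", "body": {
  "dp": [
    [0,0,0.2],
    [0,0,0.15],
    [0,0,0.1]
  ],
  "rot": [
    [0,0,0],
    [0,0,0],
    [0,0,0]
  ]
}}

```text
t: 95.7
tcp_pos: [0.6197, -0.2511, 0.0705]
orientation: [-2.094, -2.341, 0.001]
contact_force: [-2.3, 1.7, 2.1]
grip_width: 0.615
```

Call:
{"method": "servo_tool", "body": {
  "dp": [
    [0,0,0],
    [0,0,0],
    [0,0,0],
    [0,0,-1.2],
    [0,0,-1.8],
    [0,0,-0.8],
    [0,0,0]
  ],
  "rot": [
    [0,0,0],
    [0,0,0],
    [0,0,0],
    [0,0,0],
    [0,0,0],
    [0,0,0],
    [0,0,0]
  ],
  "gripper": 8.0
}}

```text
t: 96.58
tcp_pos: [0.6204, -0.2515, 0.11]
orientation: [2.093, 2.34, 0.0]
contact_force: [0.8, 0.4, -0.1]
grip_width: 0.86
```

Call:
{"method": "servo_tool", "body": {
  "dp": [
    [0,0,0],
    [0,0,0],
    [0,0,0],
    [0,0,0],
    [0,0,0],
    [0,0,0],
    [0,0,0],
    [0,0,0]
  ],
  "rot": [
    [0,0,0],
    [0,0,0],
    [0,0,0],
    [0,0,0],
    [0,0,0],
    [0,0,0],
    [0,0,0],
    [0,0,0]
  ],
  "gripper": 0
}}

```text
t: 97.58
tcp_pos: [0.6197, -0.2511, 0.1084]
orientation: [-2.094, -2.341, 0.001]
contact_force: [-0.2, -0.7, -0.2]
grip_width: 0.051
```

Run:
```python
from h import *
s=sense();print(s['contact_force'],s['grip_width']*93)
go([.6201,-.2514,.088],np.radians(6.4))
s=snapshot('scene');cv2.imwrite('pics/s82.png',s['img'][:,:,::-1])
```

```text
[-0.21138541 -0.67617632 -0.20520068] 4.739359308532024
p [ 0.6197 -0.2511  0.1084] dp tool cm [-0.04  0.04  2.04] len 2.04
yaw_y now 6.36 tilt z [-8.e-04  1.e-04 -1.e+00]
 rotvec tool [-0.0008 -0.0002 -0.0008] |.|deg 0.1
   dp if turned first [-0.04  0.04  2.04]
 rotvec tool [-2.0000e-04  1.2000e-03  3.1408e+00] |.|deg 180.0
   dp if turned first [ 0.04 -0.04  2.04]
```

View pics/s82.png

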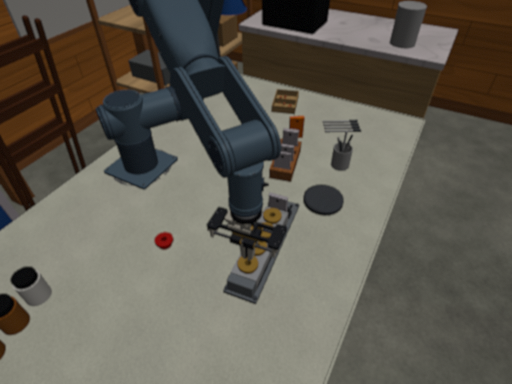

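Bushes sit in bores at px (248,264), (260,240), (270,215); fingers above bore0's. Press it now.

Call:
{"method": "servo_tool", "body": {
  "dp": [
    [0,0,0.8],
    [0,0,0.8],
    [0,0,0.4],
    [0,0,0.2],
    [0,0,0.2],
    [0,0,0.2],
    [0,0,0.2]
  ],
  "rot": [
    [0,0,0],
    [0,0,0],
    [0,0,0],
    [0,0,0],
    [0,0,0],
    [0,0,0],
    [0,0,0]
  ]
}}

```text
t: 98.5
tcp_pos: [0.6198, -0.2511, 0.0831]
orientation: [2.094, 2.341, -0.001]
contact_force: [-6.1, 4.2, 15.9]
grip_width: 0.005
```

Call:
{"method": "servo_tool", "body": {
  "dp": [
    [0,0,0.15],
    [0,0,0.15],
    [0,0,0.15]
  ],
  "rot": [
    [0,0,0],
    [0,0,0],
    [0,0,0]
  ]
}}

```text
t: 98.88
tcp_pos: [0.6198, -0.2511, 0.0789]
orientation: [2.094, 2.341, -0.001]
contact_force: [-5.3, 3.7, 15.3]
grip_width: 0.006
```

Moving steadily at 15 N.

Call:
{"method": "servo_tool", "body": {
  "dp": [
    [0,0,0.15],
    [0,0,0.15],
    [0,0,0.1]
  ],
  "rot": [
    [0,0,0],
    [0,0,0],
    [0,0,0]
  ]
}}

```text
t: 99.25
tcp_pos: [0.6198, -0.2511, 0.0753]
orientation: [2.094, 2.341, -0.001]
contact_force: [-7.4, 4.0, 20.5]
grip_width: 0.002
```

Call:
{"method": "servo_tool", "body": {
  "dp": [
    [0,0,0.08],
    [0,0,0]
  ],
  "rot": [
    [0,0,0],
    [0,0,0]
  ]
}}

```text
t: 99.5
tcp_pos: [0.6198, -0.2511, 0.0753]
orientation: [2.093, 2.34, -0.001]
contact_force: [-7.4, 3.6, 19.7]
grip_width: 0.005
```

Call:
{"method": "servo_tool", "body": {
  "dp": [
    [0,0,0.12],
    [0,0,0]
  ],
  "rot": [
    [0,0,0],
    [0,0,0]
  ]
}}

```text
t: 99.75
tcp_pos: [0.6198, -0.2511, 0.0752]
orientation: [2.093, 2.34, -0.001]
contact_force: [-9.4, 5.3, 26.4]
grip_width: 0.006
```

Call:
{"method": "servo_tool", "body": {
  "dp": [
    [0,0,-1],
    [0,0,-1.6],
    [1.5,0,0],
    [2.5,0,0],
    [1.7,0,0],
    [0.7,0,0],
    [0,0,0],
    [0,0,0]
  ],
  "rot": [
    [0,0,0],
    [0,0,0],
    [0,0,0],
    [0,0,0],
    [0,0,0],
    [0,0,0],
    [0,0,0],
    [0,0,0]
  ]
}}

```text
t: 100.75
tcp_pos: [0.6128, -0.1879, 0.0959]
orientation: [-2.095, -2.341, 0.001]
contact_force: [-0.3, -0.4, 1.0]
grip_width: 0.001
```

Run:
```python
from h import *
s=sense();print(s['contact_force'],s['tcp_pos'])
go([.6130,-.1878,.087],np.radians(6.4))
```

```text
[-0.2840741  -0.39253191  1.03822983] [ 0.61279846 -0.18787112  0.09589591]
p [ 0.6128 -0.1879  0.0959] dp tool cm [0.01 0.02 0.89] len 0.89
yaw_y now 6.35 tilt z [-5.e-04 -3.e-04 -1.e+00]
 rotvec tool [-0.0006  0.0002 -0.0008] |.|deg 0.1
   dp if turned first [0.   0.02 0.89]
 rotvec tool [4.0000e-04 9.0000e-04 3.1408e+00] |.|deg 180.0
   dp if turned first [-0.   -0.02  0.89]
```

Call:
{"method": "servo_tool", "body": {
  "dp": [
    [0,0,0.5],
    [0,0,0.4],
    [0,0,0.2],
    [0,0,0.2],
    [0,0,0.2],
    [0,0,0.2]
  ],
  "rot": [
    [0,0,0],
    [0,0,0],
    [0,0,0],
    [0,0,0],
    [0,0,0],
    [0,0,0]
  ]
}}

```text
t: 101.5
tcp_pos: [0.6125, -0.1878, 0.0811]
orientation: [2.095, 2.341, -0.001]
contact_force: [-5.6, 1.7, 14.4]
grip_width: 0.004
```

Call:
{"method": "servo_tool", "body": {
  "dp": [
    [0,0,0.15],
    [0,0,0.15],
    [0,0,0.15]
  ],
  "rot": [
    [0,0,0],
    [0,0,0],
    [0,0,0]
  ]
}}

```text
t: 101.88
tcp_pos: [0.6125, -0.1878, 0.0767]
orientation: [2.095, 2.341, -0.001]
contact_force: [-5.3, 1.7, 14.3]
grip_width: 0.004
```

Call:
{"method": "servo_tool", "body": {
  "dp": [
    [0,0,0.15],
    [0,0,0.15],
    [0,0,0.08],
    [0,0,0]
  ],
  "rot": [
    [0,0,0],
    [0,0,0],
    [0,0,0],
    [0,0,0]
  ]
}}

```text
t: 102.38
tcp_pos: [0.6124, -0.1878, 0.0752]
orientation: [2.094, 2.34, -0.001]
contact_force: [-10.4, 2.9, 27.7]
grip_width: 0.011
```

Flush. Next, bore2.

Call:
{"method": "servo_tool", "body": {
  "dp": [
    [0,0,-1],
    [0,0,-1.6],
    [1.5,0,0],
    [2.5,0.02,0],
    [1.7,0,0],
    [0.7,0,0],
    [0,0,0],
    [0,0,0]
  ],
  "rot": [
    [0,0,0],
    [0,0,0],
    [0,0,0],
    [0,0,0],
    [0,0,0],
    [0,0,0],
    [0,0,0],
    [0,0,0]
  ]
}}

```text
t: 103.38
tcp_pos: [0.6059, -0.1242, 0.0966]
orientation: [-2.095, -2.341, 0.001]
contact_force: [0.1, 0.3, 0.8]
grip_width: 0.005
```

Run:
```python
from h import *
go([.6058,-.1242,.087],np.radians(6.4))
```

```text
p [ 0.6059 -0.1242  0.0966] dp tool cm [ 0.   -0.01  0.96] len 0.96
yaw_y now 6.35 tilt z [-7.e-04 -2.e-04 -1.e+00]
 rotvec tool [-0.0007  0.0002 -0.0009] |.|deg 0.1
   dp if turned first [ 0.   -0.01  0.96]
 rotvec tool [3.0000e-04 1.1000e-03 3.1407e+00] |.|deg 180.0
   dp if turned first [-0.    0.01  0.96]
```

Call:
{"method": "servo_tool", "body": {
  "dp": [
    [0,0,0.5],
    [0,0,0.4],
    [0,0,0.2],
    [0,0,0.2],
    [0,0,0.2],
    [0,0,0.2]
  ],
  "rot": [
    [0,0,0],
    [0,0,0],
    [0,0,0],
    [0,0,0],
    [0,0,0],
    [0,0,0]
  ]
}}

```text
t: 104.12
tcp_pos: [0.6056, -0.124, 0.0819]
orientation: [2.095, 2.341, -0.001]
contact_force: [-7.1, 2.0, 16.1]
grip_width: 0.005
```

Call:
{"method": "servo_tool", "body": {
  "dp": [
    [0,0,0.15],
    [0,0,0.15],
    [0,0,0.15]
  ],
  "rot": [
    [0,0,0],
    [0,0,0],
    [0,0,0]
  ]
}}

```text
t: 104.5
tcp_pos: [0.6056, -0.124, 0.0777]
orientation: [2.095, 2.341, -0.001]
contact_force: [-7.0, 2.1, 17.3]
grip_width: 0.006
```

Call:
{"method": "servo_tool", "body": {
  "dp": [
    [0,0,0.15],
    [0,0,0.15],
    [0,0,0.1],
    [0,0,0]
  ],
  "rot": [
    [0,0,0],
    [0,0,0],
    [0,0,0],
    [0,0,0]
  ]
}}

```text
t: 105.0
tcp_pos: [0.6055, -0.124, 0.0752]
orientation: [2.094, 2.341, -0.001]
contact_force: [-10.3, 2.9, 26.5]
grip_width: 0.006
```

Call:
{"method": "servo_tool", "body": {
  "dp": [
    [0,0,-1],
    [0,0,-1.6],
    [1.5,0,0],
    [2.5,0.02,0],
    [1.7,0,0],
    [0.7,0,0],
    [0,0,0],
    [0,0,0]
  ],
  "rot": [
    [0,0,0],
    [0,0,0],
    [0,0,0],
    [0,0,0],
    [0,0,0],
    [0,0,0],
    [0,0,0],
    [0,0,0]
  ]
}}

```text
t: 106.0
tcp_pos: [0.599, -0.0607, 0.0971]
orientation: [-2.095, -2.341, 0.001]
contact_force: [-0.5, 0.3, -0.3]
grip_width: 0.005
```

Run:
```python
from h import *
go([.5987,-.0606,.087],np.radians(6.4))
```

```text
p [ 0.599  -0.0607  0.0971] dp tool cm [ 0.01 -0.03  1.01] len 1.01
yaw_y now 6.34 tilt z [-6.e-04 -2.e-04 -1.e+00]
 rotvec tool [-0.0007  0.0002 -0.001 ] |.|deg 0.1
   dp if turned first [ 0.01 -0.03  1.01]
 rotvec tool [3.0000e-04 1.0000e-03 3.1406e+00] |.|deg 179.9
   dp if turned first [-0.01  0.03  1.01]
```

Call:
{"method": "servo_tool", "body": {
  "dp": [
    [0,0,0.5],
    [0,0,0.4],
    [0,0,0.2],
    [0,0,0.2],
    [0,0,0.2],
    [0,0,0.2]
  ],
  "rot": [
    [0,0,0],
    [0,0,0],
    [0,0,0],
    [0,0,0],
    [0,0,0],
    [0,0,0]
  ]
}}

```text
t: 106.75
tcp_pos: [0.5988, -0.0604, 0.0824]
orientation: [2.094, 2.341, -0.001]
contact_force: [-6.6, 0.5, 16.6]
grip_width: 0.005
```

Call:
{"method": "servo_tool", "body": {
  "dp": [
    [0,0,0.15],
    [0,0,0.15],
    [0,0,0.15]
  ],
  "rot": [
    [0,0,0],
    [0,0,0],
    [0,0,0]
  ]
}}

```text
t: 107.12
tcp_pos: [0.5988, -0.0603, 0.0781]
orientation: [2.094, 2.341, -0.0]
contact_force: [-7.2, 0.8, 18.1]
grip_width: 0.008
```

Call:
{"method": "servo_tool", "body": {
  "dp": [
    [0,0,0.15],
    [0,0,0.15],
    [0,0,0.12],
    [0,0,0]
  ],
  "rot": [
    [0,0,0],
    [0,0,0],
    [0,0,0],
    [0,0,0]
  ]
}}

```text
t: 107.62
tcp_pos: [0.5988, -0.0604, 0.0752]
orientation: [2.094, 2.341, -0.0]
contact_force: [-9.7, 1.5, 24.2]
grip_width: 0.006
```

Call:
{"method": "servo_tool", "body": {
  "dp": [
    [0,0,-1],
    [0,0,-3],
    [0,0,-5],
    [2,0,-5],
    [3,0,-3],
    [2,0,0],
    [0,0,0],
    [0,0,0]
  ],
  "rot": [
    [0,0,0],
    [0,0,0],
    [0,0,0],
    [0,0,0],
    [0,0,0],
    [0,0,0],
    [0,0,0],
    [0,0,0]
  ]
}}

```text
t: 108.62
tcp_pos: [0.5905, 0.0089, 0.2394]
orientation: [-2.093, -2.339, 0.004]
contact_force: [0.2, -0.0, -0.4]
grip_width: 0.002
```

Run:
```python
from h import *
s=snapshot('wrist');cv2.imwrite('pics/w90.png',s['img'][:,:,::-1])
```

```text
(no output)
```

View pics/w90.png

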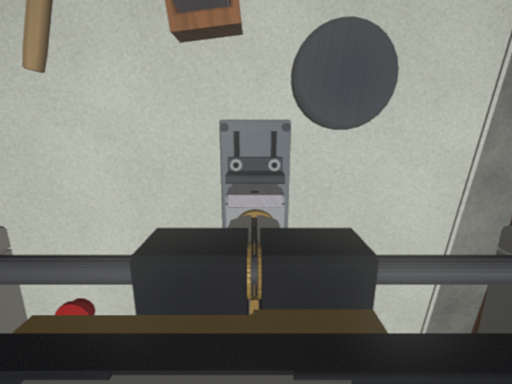

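Call:
{"method": "servo_tool", "body": {
  "dp": [
    [-1.5,-1.5,0],
    [-3,-3,0],
    [-3.8,-3.8,0],
    [-3.8,-3.8,0],
    [-3.8,-3.8,0],
    [-3.8,-3.8,0],
    [-3.8,-3.8,0],
    [-3.8,-3.8,0]
  ],
  "rot": [
    [0,0,0],
    [0,0,0],
    [0,0,0],
    [0,0,0],
    [0,0,0],
    [0,0,0],
    [0,0,0],
    [0,0,0]
  ]
}}

```text
t: 109.68
tcp_pos: [0.3474, -0.2939, 0.2413]
orientation: [-2.096, -2.339, 0.001]
contact_force: [-0.2, -1.0, -0.7]
grip_width: 0.002
```

Call:
{"method": "servo_tool", "body": {
  "dp": [
    [-3.5,-3.5,0],
    [-3.5,-3.5,0],
    [-3.5,-3.5,0],
    [-3,-3,0],
    [-2,-2,0],
    [-1,-1,0],
    [0,0,0]
  ],
  "rot": [
    [0,0,0],
    [0,0,0],
    [0,0,0],
    [0,0,0],
    [0,0,0],
    [0,0,0],
    [0,0,0]
  ]
}}

```text
t: 110.55
tcp_pos: [0.2033, -0.4746, 0.2413]
orientation: [-2.096, -2.338, -0.0]
contact_force: [0.2, -0.2, -0.7]
grip_width: 0.005
```

Run:
```python
from h import *
for n in('top','scene'):
  s=snapshot(n); im=s['img'][:,:,::-1]
  if n=='top': im=im[120:320,0:400]
  else: im=im[80:310,150:400]
  cv2.imwrite(f'pics/f_{n}.png',cv2.resize(im,None,fx=2 if n=='top' else 2.6,fy=2 if n=='top' else 2.6,interpolation=cv2.INTER_CUBIC))
```

```text
(no output)
```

View pics/f_top.png

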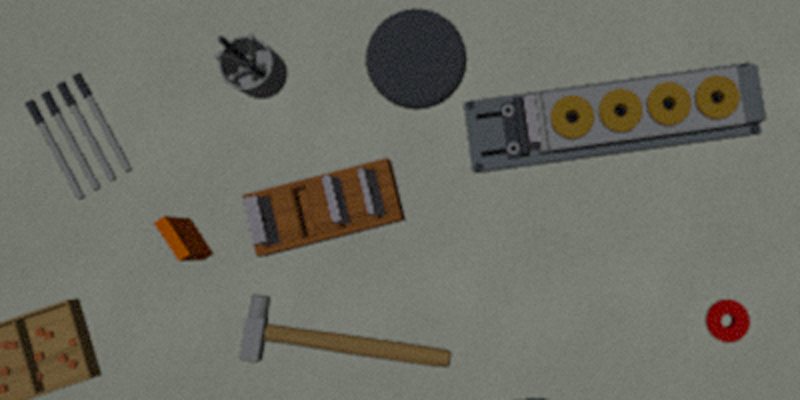

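View pics/f_scene.png

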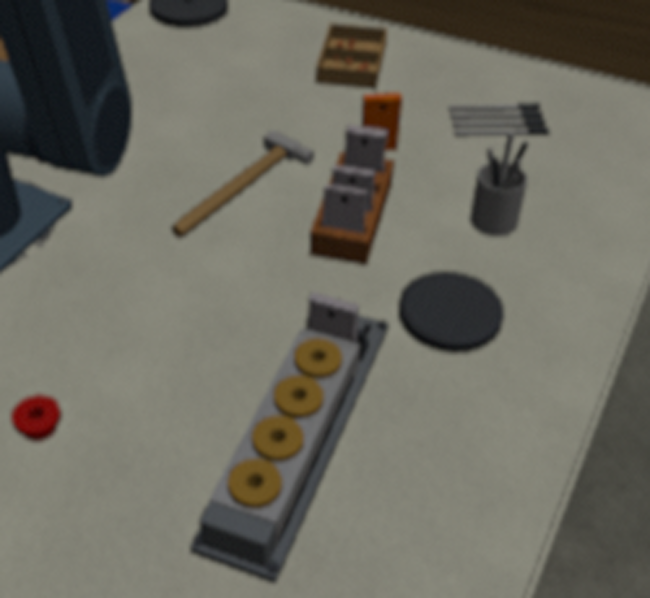

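The top view shows all four bushes in the block at crop px (572,117), (620,110), (669,103) and (717,97). Plate 2 stands in the gap at (533,121), its own slot is empty at (300,212), and plates 0, 1 and 3 stand in theirs. In the scene view their top edges step evenly: 187, 168, (empty), 128. The hammer, stamping plate, pot and look-alikes are undisturbed. Handing in.

Run:
```python
from h import *
print(sense()['contact_force'],sense()['dq'].__abs__().max() if hasattr(sense()['dq'],'max') else sense()['dq']); print(finish_job())
```

```text
[ 0.87839233 -0.27543663 -0.48437562] 0.015936583394207855
the job is handed in; nothing more can be done
None
```

The jig is packed and all four bronze bushes are pressed home. I handed the job in at about 111 s, with the arm clear.

- **Gap:** I tried the 8 mm and 11 mm plates first. Both went in and are back in their own slots. The 14 mm plate stands fully down in the gap. I did not try the 17 mm plate: the 14 mm plate had under 1 mm of side play, so the gap is about 15 mm at most. That is a measurement, not a trial.
- **Bushes:** One is in each bore. Each went down steadily at about 14–18 N, then stopped with the fingertips at z = 75.2 mm (flush is 75 mm). The force rose to 24–28 N against the stop, a little over the suggested 10–20 N.
- **Mishaps:** While carrying the 11 mm plate I knocked it out of the grip twice. I also gripped the end of the block once by mistake, reaching 34 N at the wrist. Everything was recovered before the bush work.
- **Last checks:** The pictures show four bushes seated, the 14 mm plate in the gap, and the other three plates in their slots. The hammer, stamping plate, pot and the orange and red look-alikes were not disturbed. No check failed, though the top camera reads about 4 mm off in y, so I relied on the wrist camera and contact.

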